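Rinse the spare splashback tiles on both faces

ROBOT

A 6-joint arm with a two-finger parallel gripper is mounted at the origin on the work surface. World frame = base frame: x ahead of the robot, y to its left, z up, the work surface at z = 0. Lengths are in m, angles in degrees, forces in N, time in s.
With the tool pointing down it reaches from about 0.325 to 1 m from the base axis. Payload 5.1 kg.
Tool frame: the origin (TCP) lies between the finger pads; the fingertips stand 19 mm ahead of it and the grasp point (between the pads) is the TCP; z points along the fingers, x is the direction in which the jaws open and shut, and the axes are right-handed (so a half turn about z gives the same grasp; the last joint's range is limited). The gripper opens to 85 mm and grips with 20 to 120 N. Pads are 22 mm wide; open, the fingers measure 114 mm over their backs; the gripper's body (76 mm by 85 mm) begins 54 mm behind the grasp point. The pads swing forward as they close: fully open they stand 13 mm farther back than shut.
Start: joints at [-71.826, 7.093, 94.555, -0, 78.352, -4.733], TCP at [0.253, -0.599, 0.25] pointing down, gripper open.
Joint ranges: [-149.61, 149.61], [-58.7, 133.49], [1.44, 155.28], [-77.14, 257.14], [18.33, 153.61], [-166.67, 166.67]. Speed limits (degrees/s): [147.25, 147.25, 180, 180, 180, 180].

INTERFACE

Orientations are given as [roll, pitch, yaw] about the fixed x, y, z axes, in that order (R = Rz(yaw) Ry(pitch) Rx(roll)).
In Python, from bench import bot gives the robot as it stands. The module is installed in compiled form; this text tells all that it offers.
- The arm moves only by the tool apply_moves, never from a script. Its argument "commands" is a list of rows, each a list of 2 entries, a list of its own where there are three numbers: the shift along the tool's x, y, z scaled (see below), then the turn, a rotation vector about the tool's x, y, z scaled (see below). A call has 1 to 12 rows; each row shifts and turns the pose as measured when the row begins, along the tool's axes as they then stand; what a row does not reach is not made up. The controller multiplies each number of a shift by 100 mm and each number of a turn by 360 degrees. A row lasts 1/10 s, in which the tool goes at most 50 mm and 8.59 degrees, less where a joint would pass 70% of its speed; a pose out of reach is approached as far as the arm can. A call with a number of a shift or a turn outside -1 to 1 is refused whole. A call with a gripper value outside its range is refused whole. "hand" is the finger opening in mm, from 0 to 85.4, set as the call begins (left out, the last holds). The fingers move at their own pace and stop on an object; the grip force is fixed at half the most. Time passes only in rows, so rows that do not move let the fingers close. It gives the time, the measured TCP pose, the force and the opening at its end, in the units of the state.
- bot.state(): the state, without advancing time (a new reading comes with each control period).
- bot.grab_frame(name): name is "side" or "top"; returns the picture (384x512x3 uint8, red, green, blue); there is no depth.
- bot.camera_info(name): a dict with "intrinsics" (3x3 intrinsics, pixels), "R" (3x3) and "t" (3): a world point X has camera coordinates R X + t. Camera axes: x right, y down, z forward; pixel columns grow to the right and rows downward; lengths in m; the calibration is good to about 2 mm. A picture is of the moment at which its call begins. camera_info takes no time and is no camera call.
- bot.job_done(): hands the job in, once; it reports no verdict.
The state is a dict: "t": time; "q": joint angles; "dq": joint speeds; "effort": joint torques, N m; "eef_pos": TCP position; "tcp_rot": TCP orientation; "wrist_force": force on the tool from outside, world axes, zero at the start; "torque": the same for the moment, N m; "finger_gap": opening from 0.0 (shut) to 1.0 (fully open).
Only numpy, scipy, OpenCV 4.12 (cv2) and the standard library are available. Lean on these libraries where they do the work, as an engineer would, in place of code of your own. Each camera call takes 0.05 s, during which the arm holds its last target.

TASK

Lay all the spare wall tiles side by side on the rubber mat just as they lie now, bare back up, then squeeze the hand sprayer's trigger right in, keep it in for three seconds and let it go. Then turn every tile over on the mat so that its white glaze is up, squeeze the trigger right in for another three seconds and let it go, leaving the tiles flat on the mat. Do not knock over or push aside the other things on the counter.

Things in the scene. Friction and masses are not known exactly. Their poses are not given: they have to be found in the camera images.
- tile1: loose wall tile (two or three are present), 100 x 50 x 10 mm, 110 g; one 100 x 50 face is white glaze, the other the bare reddish-brown ribbed back. Origin at its centre (5 mm above what it lies on); x along its 100 mm, y along its 50 mm, z out of the bare back: up while the back shows, down once the glaze shows. Starts flat on the counter, back up. None if absent.
- tile2: loose wall tile (two or three are present), 100 x 50 x 10 mm, 110 g; one 100 x 50 face is white glaze, the other the bare reddish-brown ribbed back. Origin at its centre (5 mm above what it lies on); x along its 100 mm, y along its 50 mm, z out of the bare back: up while the back shows, down once the glaze shows. Starts flat on the counter, back up. None if absent.
- tile3: loose wall tile (two or three are present), 100 x 50 x 10 mm, 110 g; one 100 x 50 face is white glaze, the other the bare reddish-brown ribbed back. Origin at its centre (5 mm above what it lies on); x along its 100 mm, y along its 50 mm, z out of the bare back: up while the back shows, down once the glaze shows. Starts flat on the counter, back up. None if absent.
- mat: fixed dark rubber drip mat on the counter, 240 (x) x 380 (y) x 6 mm, its top 6 mm above the counter. Origin at the centre of its underside; x runs roughly away from the robot.
- sprayer: fixed white hand sprayer, head down in a steel base 100 x 90 x 14 mm, right of the mat. Origin under the base's centre. Its grip is a rigid upright bar, 24 x 24 mm, centred on the origin's z axis, 86 to 176 mm up. Nose (below 95 mm, reaching 55 mm out) and trigger are on the +y side, towards the mat.
- trigger (a joint): sprung steel trigger lever beside the grip, 18 mm wide, 6 thick; rad: 0 released, 0.25 squeezed in to its stop. Hinged 88 mm up, 20 mm out from the grip's axis; rises 85 mm, leaning out 0.25 rad when released, upright when in. 155 mm above the counter, grip and trigger together measure 52 mm released, 35 mm squeezed. Takes about 9 N there; springs back.
- trigger_pad (a point): middle of the trigger lever's width, 67 mm above its hinge: 155 mm above the counter when released; the place to press, towards the grip (the sprayer's -y).
- lotion: amber bottle, 52 dia x 150 tall mm, loose, not part of the job. Origin at the centre of its underside.
- cream: white jar with a metal lid, 64 dia x 50 tall mm, loose, not part of the job. Origin at the centre of its underside.
- roll: upright paper roll, 104 dia x 95 tall mm, loose, not part of the job. Origin at the centre of its underside.
- soap: white bar of soap, 85 x 55 x 22 mm, loose, not part of the job. Origin at the centre of its underside.
- nailbrush: wooden nail brush, 90 x 36 x 28 mm, loose, not part of the job. Origin at the centre of its underside.
- tin: low round metal tin, 72 dia x 36 tall mm, loose, not part of the job. Origin at the centre of its underside.
- tumbler: white ceramic tumbler, 72 dia x 100 tall mm, loose, not part of the job. Origin at the centre of its underside.
Mind the look-alikes: they are no part of the job. What is shaped like the tile1 but blue or red is not meant.

How it is judged (in metres and radians):
On the way, in this order (a step that is already met when the one before it is completed fails the run):
1. all tiles lie flat on the mat, back up (x of tile1 in the frame of mat between -0.1 and 0.1 m and y of tile1 in the frame of mat between -0.17 and 0.17 m and z of each of tile1, tile2, tile3 in the frame of mat below 0.015 m and angle between each of tile1, tile2, tile3's own z axis and vertical below 0.15 rad and linear speed of each of tile1, tile2, tile3 below 0.03 m/s and x of tile2 in the frame of mat between -0.1 and 0.1 m and y of tile2 in the frame of mat between -0.17 and 0.17 m and x of tile3 in the frame of mat between -0.1 and 0.1 m and y of tile3 in the frame of mat between -0.17 and 0.17 m), for 0.3 s.
2. the trigger is squeezed in (over 0.2 rad) and held so, without a break, while all tiles lie on the mat back up (value of joint trigger above 0.2 rad and x of tile1 in the frame of mat between -0.1 and 0.1 m and y of tile1 in the frame of mat between -0.17 and 0.17 m and z of each of tile1, tile2, tile3 in the frame of mat below 0.015 m and angle between each of tile1, tile2, tile3's own z axis and vertical below 0.15 rad and x of tile2 in the frame of mat between -0.1 and 0.1 m and y of tile2 in the frame of mat between -0.17 and 0.17 m and x of tile3 in the frame of mat between -0.1 and 0.1 m and y of tile3 in the frame of mat between -0.17 and 0.17 m), for 2.5 s.
3. the trigger is let go (under 0.04 rad) (value of joint trigger below 0.04 rad), for 0.1 s.
4. all tiles lie flat on the mat, white glaze up (x of tile1 in the frame of mat between -0.1 and 0.1 m and y of tile1 in the frame of mat between -0.17 and 0.17 m and z of each of tile1, tile2, tile3 in the frame of mat below 0.015 m and angle between each of tile1, tile2, tile3's own z axis and vertical above 2.99 rad and linear speed of each of tile1, tile2, tile3 below 0.03 m/s and x of tile2 in the frame of mat between -0.1 and 0.1 m and y of tile2 in the frame of mat between -0.17 and 0.17 m and x of tile3 in the frame of mat between -0.1 and 0.1 m and y of tile3 in the frame of mat between -0.17 and 0.17 m), for 0.3 s.
5. the trigger is squeezed in again (over 0.2 rad) and held so, without a break, while all tiles lie on the mat glaze up (value of joint trigger above 0.2 rad and x of tile1 in the frame of mat between -0.1 and 0.1 m and y of tile1 in the frame of mat between -0.17 and 0.17 m and z of each of tile1, tile2, tile3 in the frame of mat below 0.015 m and angle between each of tile1, tile2, tile3's own z axis and vertical above 2.99 rad and x of tile2 in the frame of mat between -0.1 and 0.1 m and y of tile2 in the frame of mat between -0.17 and 0.17 m and x of tile3 in the frame of mat between -0.1 and 0.1 m and y of tile3 in the frame of mat between -0.17 and 0.17 m), for 2.5 s.
At the end, for the whole second after the job is handed in: Every tile present lies flat and at rest on the mat by itself, not on another tile (its centre at least 20 mm inside the mat's edges), white glaze up (within 0.15 rad of level), and the trigger is released (under 0.04 rad) (all of step 4 and value of joint trigger below 0.04 rad); the robot touches nothing.
It fails at once if another thing on the counter is pushed more than 50 mm or knocked over (distance of any of lotion, cream, roll, soap, nailbrush, tin, tumbler from where it was at the start of the episode above 0.05 m or angle between any of lotion, cream, roll, soap, nailbrush, tin, tumbler's own z axis and vertical above 0.6 rad).
Of tile1, tile2, tile3 only 2 to 3 are there at a start; the rules pass over those that are not, and their reading is None.
At some moment in a run one of tile1, tile2, tile3 may be knocked a few centimetres aside while the robot is not near it.
Once in a run the grip may slacken for a moment while it holds something.
It also fails if it takes over 210 s, if anything falls off the work surface, if the arm or the gripper's body presses on something with over 40 N, if the wrist force passes 120 N, or if a joint passes its speed limit or range.

## Working session

There is one attempt and no reset: what is moved stays moved. The work goes in short steps, Python scripts to look and compute and a tool call to move; the robot and the scene stay as the last step left them, time stands still between calls to the robot, and variables do not carry over. Pictures are saved under pics/ and viewed, and the job is handed in when it is done.

Besides the shell and the picture viewer there is one more tool, called after "Emit:" as name([rows], argument=value, ...), one row to a line, values as JSON. apply_moves: Moves the arm, as the interface text tells. Shifts and turns lie within -1 to 1; 1 stands for 100 mm of shift or 360 degrees of turn. Its arguments: {"type":"object","properties":{"commands":{"type":"array","items":{"type":"array"}},"hand":{"type":"number"}},"required":["commands"]}

```bash
ls; mkdir -p pics; python3 - <<'E'
from bench import bot
import cv2
print(bot.state())
for n in("side","top"):
    i=bot.camera_info(n);print(n,i)
    f=bot.grab_frame(n);cv2.imwrite(f"pics/{n}0.png",cv2.resize(f[:,:,::-1],(768,576)))
E
```

```text
pics
{'t': 0.0, 'q': array([-7.18256201e+01,  7.13610306e+00,  9.46351845e+01,  3.38116433e-04,
        7.83498789e+01, -4.73157122e+00]), 'dq': array([ 0.04004683,  0.00453834,  0.04303435,  0.17003387, -0.07164756,
       -0.05156306]), 'effort': array([-1.72955170e-03, -4.23626482e+01, -3.65450335e+01, -1.88004274e-04,
        7.24161247e-03, -5.41387010e-06]), 'eef_pos': array([ 0.25280006, -0.59820694,  0.24901214]), 'tcp_rot': array([-1.79989675e+02,  1.20726280e-01, -6.70941066e+01]), 'wrist_force': array([0.73377272, 0.52264952, 0.25059168]), 'torque': array([ 0.04114635,  0.0038331 , -0.06274897]), 'finger_gap': 0.9990567032369816}
side {'intrinsics': array([[489.01531769,   0.        , 257.80576306],
       [  0.        , 489.01531769, 191.43153737],
       [  0.        ,   0.        ,   1.        ]]), 'R': array([[-0.54694369, -0.83710123, -0.01068313],
       [-0.56464709,  0.37828948, -0.73353305],
       [ 0.61808273, -0.39516907, -0.67956982]]), 't': array([0.29884824, 0.36752375, 1.48699017])}
top {'intrinsics': array([[469.16686225,   0.        , 268.79788191],
       [  0.        , 469.16686225, 181.97050159],
       [  0.        ,   0.        ,   1.        ]]), 'R': array([[ 2.07060533e-03, -9.99845947e-01, -1.74296876e-02],
       [-9.92297049e-01,  1.04571450e-04, -1.23881216e-01],
       [ 1.23863955e-01,  1.75519367e-02, -9.92143966e-01]]), 't': array([0.027123  , 0.51255477, 1.41401913])}
```

View pics/side0.png

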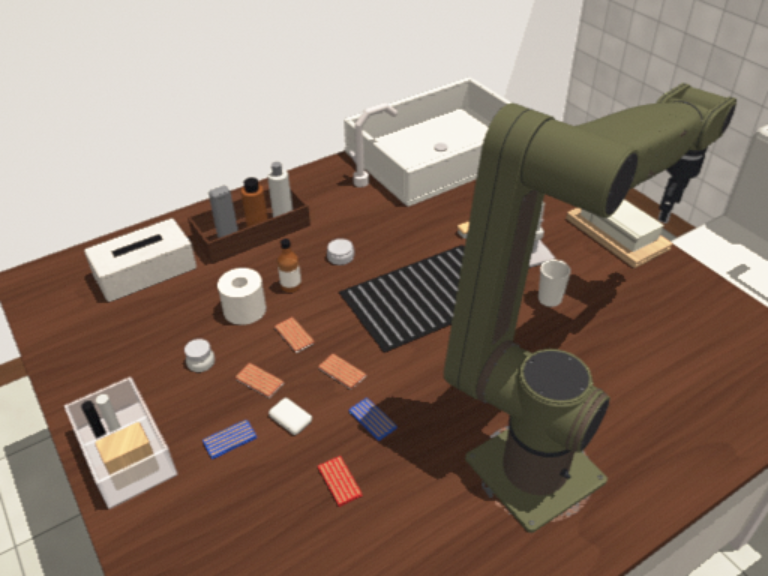

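View pics/top0.png

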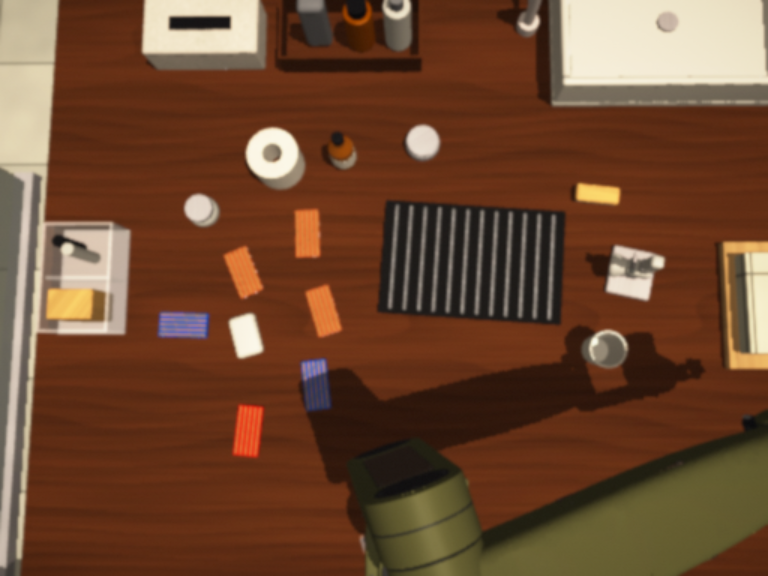

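The top view shows three orange-backed tiles at (307,233), (243,272) and (323,311) in the enlarged picture. The mat is at about (472,262), the sprayer at (632,270), and the tumbler at (605,349). The blue and red bars are decoys.

```bash
cat > h.py <<'E'
from bench import bot
import cv2, numpy as np
from scipy.spatial.transform import Rotation as Ro
def ray(n,uv,z):
    i=bot.camera_info(n);K,R,t=i["intrinsics"],np.array(i["R"]),np.array(i["t"])
    d=R.T@np.linalg.solve(K,[uv[0],uv[1],1.]);c=-R.T@t
    return c+d*(z-c[2])/d[2]
def proj(n,X):
    i=bot.camera_info(n);c=np.array(i["R"])@np.array(X)+i["t"];p=i["intrinsics"]@c;return p[:2]/p[2]
def shot(n,name,crop=None,s=1.5):
    f=bot.grab_frame(n);g=f
    if crop is not None: x0,y0,x1,y1=crop;g=f[y0:y1,x0:x1]
    cv2.imwrite(f"pics/{name}.png",cv2.resize(g[:,:,::-1],None,fx=s,fy=s,interpolation=cv2.INTER_CUBIC));return f
def tiles(f,n="top",z=0.01,amin=300,rng=((7,100,120),(18,255,255)),zs=None):
    hsv=cv2.cvtColor(f,cv2.COLOR_RGB2HSV);m=cv2.inRange(hsv,rng[0],rng[1])
    m=cv2.morphologyEx(m,cv2.MORPH_CLOSE,np.ones((5,5)))
    cs,_=cv2.findContours(m,cv2.RETR_EXTERNAL,cv2.CHAIN_APPROX_NONE);out=[]
    for c in cs:
        if cv2.contourArea(c)<amin: continue
        P=np.array([ray(n,p[0],z)[:2] for p in c],np.float32)*1000
        (cx,cy),(w,h),a=cv2.minAreaRect(P)
        if w<h: w,h,a=h,w,a+90
        a=(a+90)%180-90
        out.append((cx,cy,w,h,a))
    return out
def st():
    s=bot.state();print("t%.2f"%s["t"],np.round(s["eef_pos"]*1000,1),np.round(s["tcp_rot"],1),"F",np.round(s["wrist_force"],1),"gap %.3f"%s["finger_gap"]);return s
E
python3 - <<'E'
from h import *
f=shot("top","top1")
hsv=cv2.cvtColor(f,cv2.COLOR_RGB2HSV)
for u,v in((205,155),(162,181),(215,207),(165,287)):print(hsv[v-2:v+3,u-2:u+3].reshape(-1,3).mean(0),hsv[v-8:v+8,u-6:u+6].reshape(-1,3).min(0),hsv[v-8:v+8,u-6:u+6].reshape(-1,3).max(0))
for r in tiles(f):print(np.round(r,1))
# mat
m=cv2.inRange(hsv,(0,0,0),(180,90,60));m=cv2.morphologyEx(m,cv2.MORPH_CLOSE,np.ones((15,15)))
m[:, :200]=0;m[:, 400:]=0;m[:120]=0;m[225:]=0
cs,_=cv2.findContours(m,cv2.RETR_EXTERNAL,cv2.CHAIN_APPROX_NONE);c=max(cs,key=cv2.contourArea)
P=np.array([ray("top",p[0],.006)[:2] for p in c],np.float32)*1000
print("mat",cv2.minAreaRect(P))
shot("top","spr",(370,140,470,260),6);shot("side","sprs",(300,120,400,220),6)
E
```

```text
[ 11.88 192.16 222.96] [ 11 185 215] [ 13 199 229]
[ 11.72 191.92 222.24] [ 10 181 177] [ 13 197 227]
[ 11.64 191.28 224.52] [ 10 183 176] [ 13 197 228]
[  6.28 216.76 230.48] [  5 202 222] [  9 227 235]
[188.8 345.1 100.5  57.6  -5.2]
[437.1 194.1 108.6  58.4  17. ]
[518.4 363.9 108.1  57.7  23.3]
[ 451.7 -675.6  270.5   89.6   -3.1]
[602.9 231.5 106.7  60.2   1.2]
[ 684.1 -381.4   93.9   44.3   83.3]
mat ((541.1658935546875, -114.81976318359375), (372.4112548828125, 232.48277282714844), 86.23345947265625)
```

View pics/spr.png

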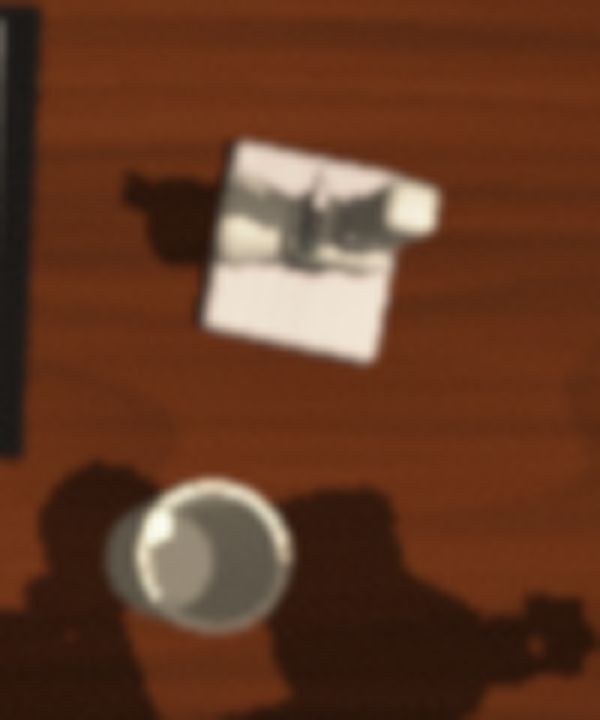

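View pics/sprs.png

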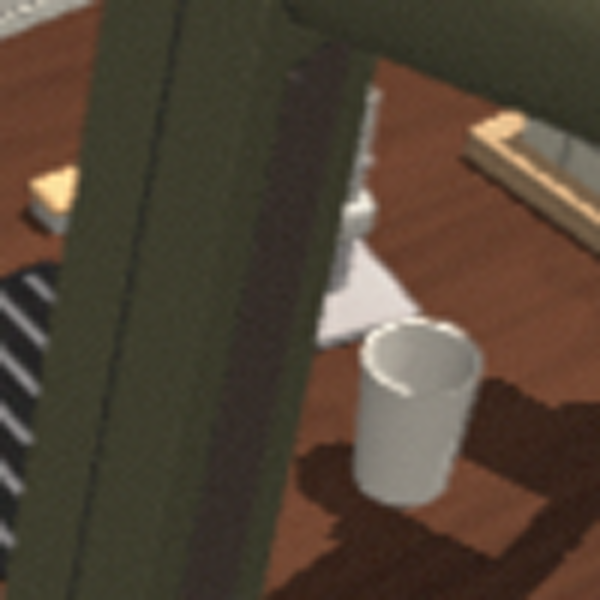

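```bash
python3 - <<'E'
from h import *
f=lambda x,y:(370+x/6-.4,140+y/6-.4)
c={k:ray("top",f(*v),.014)[:2]*1000 for k,v in dict(a=(237,138),b=(203,328),c=(376,363)).items()}
print(c)
d=c['a']-c['b'];e=c['c']-c['b'];print(np.linalg.norm(d),np.linalg.norm(e),np.degrees(np.arctan2(d[1],d[0])),np.degrees(np.arctan2(e[1],e[0])))
print("centre",(c['a']+c['c'])/2)
for p in((388,183),(440,187),(435,238),(386,232),(413,210)):print(p,ray("top",f(*p),.176)[:2]*1000)
# tumbler
print("tumbler rim",ray("top",f(215,555),.1)*1000)
E
```

```text
{'a': array([ 575.66598347, -409.86602282]), 'b': array([ 476.38647833, -388.9594951 ]), 'c': array([ 458.32715851, -476.94674946])}
101.45690238849315 89.82146715191439 -11.891741231675795 -101.59883173103502
centre [ 516.99657099 -443.40638614]
(388, 183) [ 527.5902524  -432.41009503]
(440, 187) [ 525.71461668 -456.13859141]
(435, 238) [ 502.02671384 -452.82197068]
(386, 232) [ 504.81362727 -430.55383621]
(413, 210) [ 515.02315672 -443.32578558]
tumbler rim [ 358.35170266 -367.89143916  100.        ]
```

```bash
cat >> h.py <<'E'
import json
def tool(yaw,tilt=0):
    "tool down with jaw x at yaw, then turned by tilt about its own x (deg)"
    return Ro.from_euler('xyz',[180,0,yaw],degrees=True)*Ro.from_rotvec([tilt,0,0],degrees=True)
def plan(pos,rot,n=None,vmax=40,amax=8):
    s=st();p0=s["eef_pos"]*1000;R0=Ro.from_euler('xyz',s["tcp_rot"],degrees=True)
    pos=np.array(pos,float);rv=(R0.inv()*rot).as_rotvec(degrees=True)
    d=np.linalg.norm(pos-p0);a=np.linalg.norm(rv)
    if n is None:n=max(1,int(np.ceil(max(d/vmax,a/amax))))
    rows=[]
    for k in range(n):
        R=R0*Ro.from_rotvec(rv*k/n,degrees=True)
        rows.append([[round(float(x),2) for x in R.inv().apply((pos-p0)/n)/100],[round(float(x),3) for x in rv/n/360]])
    print("d%.1f a%.1f n%d"%(d,a,n),"tilt-target shift(tool):",np.round(R0.inv().apply(pos-p0),1),"rv",np.round(rv,1))
    print(json.dumps(rows))
E
python3 - <<'E'
from h import *
plan([603,231,150],tool(-88.8),n=24)
f=bot.grab_frame("top")
for u,v in ((272,152),(340,150),(423,143),(246,335),(200,209),(598,194)):print(u,v,ray("top",(u/1.5,v/1.5),.05)*1000)
E
```

```text
t0.25 [ 252.9 -598.5  249.7] [-1.80e+02  1.00e-01 -6.71e+01] F [ 0.6  0.7 -0.1] gap 0.994
d905.9 a21.7 n24 tilt-target shift(tool): [-627.7 -645.3  100.4] rv [ 0.   0.1 21.7]
[[[-0.26, -0.27, 0.04], [0.0, 0.0, 0.003]], [[-0.27, -0.26, 0.04], [0.0, 0.0, 0.003]], [[-0.27, -0.26, 0.04], [0.0, 0.0, 0.003]], [[-0.27, -0.26, 0.04], [0.0, 0.0, 0.003]], [[-0.28, -0.25, 0.04], [0.0, 0.0, 0.003]], [[-0.28, -0.25, 0.04], [0.0, 0.0, 0.003]], [[-0.29, -0.24, 0.04], [0.0, 0.0, 0.003]], [[-0.29, -0.24, 0.04], [0.0, 0.0, 0.003]], [[-0.29, -0.23, 0.04], [0.0, 0.0, 0.003]], [[-0.3, -0.23, 0.04], [0.0, 0.0, 0.003]], [[-0.3, -0.22, 0.04], [0.0, 0.0, 0.003]], [[-0.3, -0.22, 0.04], [0.0, 0.0, 0.003]], [[-0.31, -0.21, 0.04], [0.0, 0.0, 0.003]], [[-0.31, -0.21, 0.04], [0.0, 0.0, 0.003]], [[-0.31, -0.21, 0.04], [0.0, 0.0, 0.003]], [[-0.32, -0.2, 0.04], [0.0, 0.0, 0.003]], [[-0.32, -0.2, 0.04], [0.0, 0.0, 0.003]], [[-0.32, -0.19, 0.04], [0.0, 0.0, 0.003]], [[-0.33, -0.18, 0.04], [0.0, 0.0, 0.003]], [[-0.33, -0.18, 0.04], [0.0, 0.0, 0.003]], [[-0.33, -0.17, 0.04], [0.0, 0.0, 0.003]], [[-0.33, -0.17, 0.04], [0.0, 0.0, 0.003]], [[-0.34, -0.16, 0.04], [0.0, 0.0, 0.003]], [[-0.34, -0.16, 0.04], [0.0, 0.0, 0.003]]]
272 152 [763.95394584 300.86575202  50.        ]
340 150 [767.77833667 159.18096792  50.        ]
423 143 [782.18714007 -13.24453778  50.        ]
246 335 [384.33839912 343.85100354  50.        ]
200 209 [643.31282599 446.87686894  50.        ]
598 194 [ 673.20888562 -371.36849374   50.        ]
```

Emit:
apply_moves([
  [[-0.27, -0.26, 0], [0, 0, 0.003]],
  [[-0.27, -0.26, 0], [0, 0, 0.003]],
  [[-0.27, -0.26, 0], [0, 0, 0.003]],
  [[-0.28, -0.26, 0], [0, 0, 0.003]],
  [[-0.28, -0.25, 0], [0, 0, 0.003]],
  [[-0.28, -0.25, 0], [0, 0, 0.003]],
  [[-0.29, -0.24, 0], [0, 0, 0.003]],
  [[-0.29, -0.24, 0], [0, 0, 0.003]],
  [[-0.29, -0.23, 0], [0, 0, 0.003]],
  [[-0.3, -0.23, 0], [0, 0, 0.003]],
  [[-0.3, -0.22, 0], [0, 0, 0.003]],
  [[-0.3, -0.22, 0], [0, 0, 0.003]],
], hand=66)

```text
t: 1.5
eef_pos: [0.4387, -0.1752, 0.2496]
tcp_rot: [-179.9, -0.1, -81.2]
wrist_force: [0.7, 0.1, -1.3]
finger_gap: 0.769
```

```bash
python3 - <<'E'
from h import *
plan([603,231.5,150],tool(-88.8),n=12)
E
```

```text
t1.50 [ 438.7 -175.2  249.6] [-1.799e+02 -1.000e-01 -8.120e+01] F [ 0.7  0.1 -1.3] gap 0.769
d449.8 a7.6 n12 tilt-target shift(tool): [-376.7 -224.7   99.6] rv [-0.1 -0.1  7.6]
[[[-0.31, -0.19, 0.08], [-0.0, -0.0, 0.002]], [[-0.32, -0.18, 0.08], [-0.0, -0.0, 0.002]], [[-0.32, -0.18, 0.08], [-0.0, -0.0, 0.002]], [[-0.32, -0.18, 0.08], [-0.0, -0.0, 0.002]], [[-0.32, -0.17, 0.08], [-0.0, -0.0, 0.002]], [[-0.32, -0.17, 0.08], [-0.0, -0.0, 0.002]], [[-0.33, -0.17, 0.08], [-0.0, -0.0, 0.002]], [[-0.33, -0.16, 0.08], [-0.0, -0.0, 0.002]], [[-0.33, -0.16, 0.08], [-0.0, -0.0, 0.002]], [[-0.33, -0.16, 0.08], [-0.0, -0.0, 0.002]], [[-0.33, -0.15, 0.08], [-0.0, -0.0, 0.002]], [[-0.33, -0.15, 0.08], [-0.0, -0.0, 0.002]]]
```

Emit:
apply_moves([
  [[-0.31, -0.19, 0.08], [0, 0, 0.002]],
  [[-0.32, -0.18, 0.08], [0, 0, 0.002]],
  [[-0.32, -0.18, 0.08], [0, 0, 0.002]],
  [[-0.32, -0.18, 0.08], [0, 0, 0.002]],
  [[-0.32, -0.17, 0.08], [0, 0, 0.002]],
  [[-0.32, -0.17, 0.08], [0, 0, 0.002]],
  [[-0.33, -0.17, 0.08], [0, 0, 0.002]],
  [[-0.33, -0.16, 0.08], [0, 0, 0.002]],
  [[-0.33, -0.16, 0.08], [0, 0, 0.002]],
  [[-0.33, -0.16, 0.08], [0, 0, 0.002]],
  [[-0.33, -0.15, 0.08], [0, 0, 0.002]],
  [[0, 0, 0], [0, 0, 0]],
])

```text
t: 2.7
eef_pos: [0.5994, 0.2166, 0.1606]
tcp_rot: [-179.4, -0.2, -89.1]
wrist_force: [0.3, -0.1, 0.0]
finger_gap: 0.776
```

```bash
python3 - <<'E'
from h import *
plan([603,231.5,30],tool(-88.8),n=4)
f=shot("top","t2",(100,80,400,260),2.5)
E
```

```text
t2.70 [599.4 216.6 160.6] [-179.4   -0.2  -89.1] F [ 0.3 -0.1  0. ] gap 0.776
d131.5 a0.7 n4 tilt-target shift(tool): [-15.3  -2.4 130.5] rv [-0.6 -0.2 -0.3]
[[[-0.04, -0.01, 0.33], [-0.0, -0.0, -0.0]], [[-0.04, -0.01, 0.33], [-0.0, -0.0, -0.0]], [[-0.04, -0.01, 0.33], [-0.0, -0.0, -0.0]], [[-0.04, -0.01, 0.33], [-0.0, -0.0, -0.0]]]
```

View pics/t2.png

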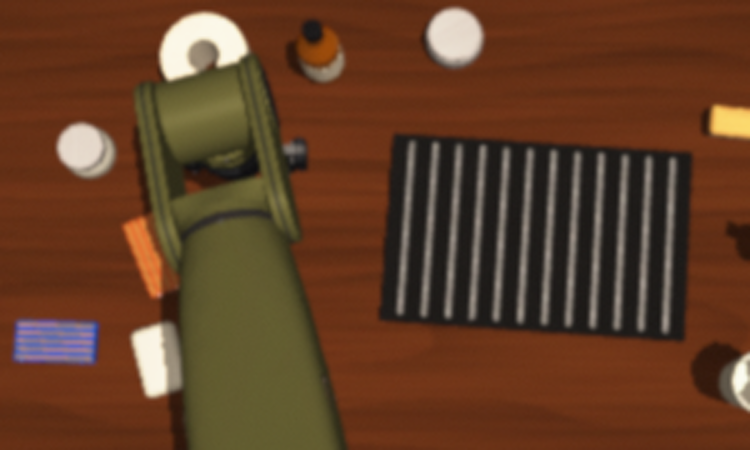

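The forearm hides the first tile. The mat and the other things are undisturbed, so I'll descend.

Emit:
apply_moves([
  [[-0.04, -0.01, 0.3], [-0.002, 0, 0]],
  [[-0.04, -0.01, 0.3], [0, 0, 0]],
  [[-0.04, -0.01, 0.3], [0, 0, 0]],
  [[-0.03, 0, 0.25], [0, 0, 0]],
  [[0, 0, 0.1], [0, 0, 0]],
  [[0, 0, 0], [0, 0, 0]],
])

```text
t: 3.35
eef_pos: [0.6042, 0.2254, 0.037]
tcp_rot: [-179.8, -0.3, -89.3]
wrist_force: [0.6, -0.0, -0.2]
finger_gap: 0.773
```

```bash
python3 - <<'E'
from h import *
plan([603,231.5,20],tool(-88.8),n=2)
f=shot("side","s2",(100,120,300,300),3.5)
E
```

```text
t3.35 [604.2 225.4  37. ] [-179.8   -0.3  -89.3] F [ 0.6 -0.  -0.2] gap 0.773
d18.1 a0.6 n2 tilt-target shift(tool): [-6.2  1.2 16.9] rv [-0.2 -0.3 -0.5]
[[[-0.03, 0.01, 0.08], [-0.0, -0.0, -0.001]], [[-0.03, 0.01, 0.08], [-0.0, -0.0, -0.001]]]
```

View pics/s2.png

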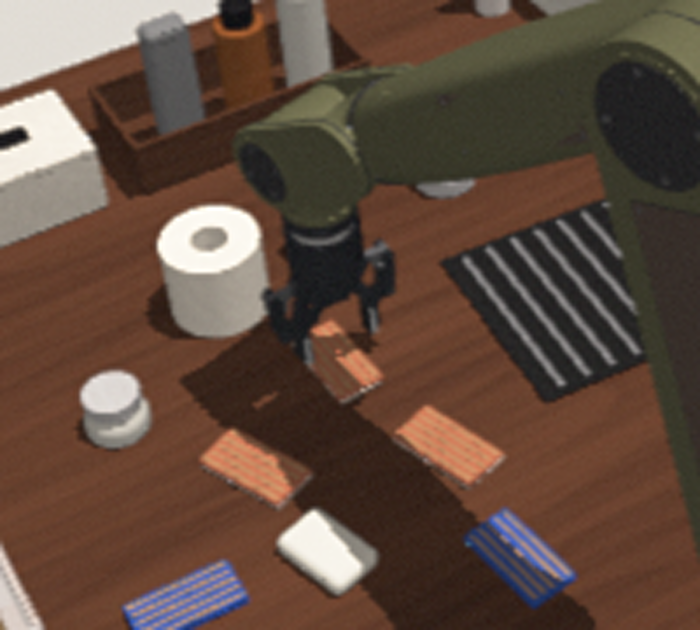

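The fingers straddle the tile at about (345,345). I'll go lower and close.

Emit:
apply_moves([
  [[-0.04, 0.01, 0.09], [0, 0, -0.001]],
  [[-0.03, 0.01, 0.09], [0, 0, -0.001]],
  [[-0.02, 0, 0.03], [0, 0, 0]],
  [[0, 0, 0], [0, 0, 0]],
])

```text
t: 3.8
eef_pos: [0.6057, 0.2352, 0.0206]
tcp_rot: [-179.2, -0.2, -88.6]
wrist_force: [0.6, 0.1, 0.4]
finger_gap: 0.775
```

Emit:
apply_moves([
  [[0, 0, 0], [0, 0, 0]],
  [[0, 0, 0], [0, 0, 0]],
  [[0, 0, 0], [0, 0, 0]],
  [[0, 0, 0], [0, 0, 0]],
  [[0, 0, 0], [0, 0, 0]],
], hand=40)

```text
t: 4.3
eef_pos: [0.6065, 0.2355, 0.0218]
tcp_rot: [-179.1, -0.2, -88.5]
wrist_force: [-0.6, 0.6, -1.6]
finger_gap: 0.557
```

Emit:
apply_moves([
  [[0, 0, 0], [0, 0, 0]],
  [[0, 0, 0], [0, 0, 0]],
  [[0, 0, 0], [0, 0, 0]],
])

```text
t: 4.6
eef_pos: [0.6063, 0.2355, 0.0217]
tcp_rot: [-179.2, -0.2, -88.5]
wrist_force: [0.6, 1.4, -0.1]
finger_gap: 0.556
```

Emit:
apply_moves([
  [[0, 0, -0.2], [0, 0, 0]],
  [[0, 0, -0.4], [0, 0, 0]],
  [[0, 0, -0.3], [0, 0, 0]],
  [[0, 0, 0], [0, 0, 0]],
])

```text
t: 5.0
eef_pos: [0.6032, 0.2351, 0.1114]
tcp_rot: [-179.5, -0.3, -88.5]
wrist_force: [1.6, -0.7, 0.3]
finger_gap: 0.56
```

```bash
python3 - <<'E'
from h import *
a=np.radians(-3.8);M=np.array([541,-115.]);ex=np.array([np.cos(a),np.sin(a)]);ey=np.array([-np.sin(a),np.cos(a)])
for y in(110,-5,-120):print(y,M+ey*y)
plan([*(M-120*ey),113],tool(-93.8),n=12)
f=shot("side","s3",(100,120,300,300),3.5)
E
```

```text
110 [548.29012904  -5.24183849]
-5 [ 540.6686305  -119.98900734]
-120 [ 533.04713195 -234.7361762 ]
t5.00 [603.2 235.1 111.4] [-179.5   -0.3  -88.5] F [ 1.6 -0.7  0.3] gap 0.560
d475.1 a5.3 n12 tilt-target shift(tool): [ 4.679e+02  8.210e+01 -3.000e-01] rv [-0.5 -0.2  5.3]
[[[0.39, 0.07, -0.0], [-0.0, -0.0, 0.001]], [[0.39, 0.07, -0.0], [-0.0, -0.0, 0.001]], [[0.39, 0.06, -0.0], [-0.0, -0.0, 0.001]], [[0.39, 0.06, -0.0], [-0.0, -0.0, 0.001]], [[0.39, 0.06, -0.0], [-0.0, -0.0, 0.001]], [[0.39, 0.05, -0.0], [-0.0, -0.0, 0.001]], [[0.39, 0.05, -0.0], [-0.0, -0.0, 0.001]], [[0.39, 0.05, -0.0], [-0.0, -0.0, 0.001]], [[0.39, 0.04, -0.0], [-0.0, -0.0, 0.001]], [[0.39, 0.04, -0.0], [-0.0, -0.0, 0.001]], [[0.39, 0.04, -0.0], [-0.0, -0.0, 0.001]], [[0.39, 0.04, -0.0], [-0.0, -0.0, 0.001]]]
```

View pics/s3.png

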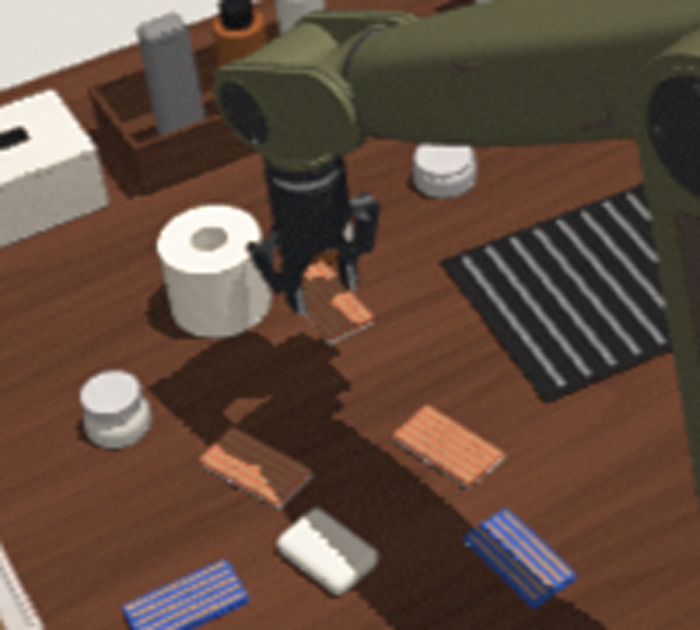

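The tile is held and its shadow sits below it. Next I carry it to the right column of the mat.

Emit:
apply_moves([
  [[0.39, 0.07, 0], [0, 0, 0.001]],
  [[0.39, 0.07, 0], [0, 0, 0.001]],
  [[0.39, 0.06, 0], [0, 0, 0.001]],
  [[0.39, 0.06, 0], [0, 0, 0.001]],
  [[0.39, 0.06, 0], [0, 0, 0.001]],
  [[0.39, 0.05, 0], [0, 0, 0.001]],
  [[0.39, 0.05, 0], [0, 0, 0.001]],
  [[0.39, 0.05, 0], [0, 0, 0.001]],
  [[0.39, 0.04, 0], [0, 0, 0.001]],
  [[0.39, 0.04, 0], [0, 0, 0.001]],
  [[0.39, 0.04, 0], [0, 0, 0.001]],
  [[0.39, 0.04, 0], [0, 0, 0.001]],
])

```text
t: 6.25
eef_pos: [0.5187, -0.243, 0.0845]
tcp_rot: [178.4, 0.1, -92.5]
wrist_force: [1.4, 0.1, -1.7]
finger_gap: 0.556
```

```bash
python3 - <<'E'
from h import *
plan([533,-235,60],tool(-93.8),n=3)
E
```

```text
t6.25 [ 518.7 -243.    84.5] [ 1.784e+02  1.000e-01 -9.250e+01] F [ 1.4  0.1 -1.7] gap 0.556
d29.5 a2.1 n3 tilt-target shift(tool): [ -8.6 -14.6  24.2] rv [1.6 0.1 1.3]
[[[-0.03, -0.05, 0.08], [0.001, 0.0, 0.001]], [[-0.03, -0.05, 0.08], [0.001, 0.0, 0.001]], [[-0.03, -0.05, 0.08], [0.001, 0.0, 0.001]]]
```

Emit:
apply_moves([
  [[-0.03, -0.05, 0.08], [0.002, 0, 0.001]],
  [[-0.03, -0.05, 0.08], [0.002, 0, 0.001]],
  [[-0.02, -0.04, 0.08], [0.001, 0, 0.001]],
  [[0, 0, 0], [0, 0, 0]],
])

```text
t: 6.65
eef_pos: [0.529, -0.2368, 0.0521]
tcp_rot: [179.8, 0.3, -94.0]
wrist_force: [0.2, -0.5, -1.6]
finger_gap: 0.557
```

```bash
python3 - <<'E'
from h import *
plan([533,-235,30],tool(-93.8),n=4)
E
```

```text
t6.65 [ 529.  -236.8   52.1] [179.8   0.3 -94. ] F [ 0.2 -0.5 -1.6] gap 0.557
d22.5 a0.4 n4 tilt-target shift(tool): [-2.  -3.9 22.1] rv [ 0.2  0.3 -0.2]
[[[-0.0, -0.01, 0.06], [0.0, 0.0, -0.0]], [[-0.01, -0.01, 0.06], [0.0, 0.0, -0.0]], [[-0.01, -0.01, 0.06], [0.0, 0.0, -0.0]], [[-0.01, -0.01, 0.06], [0.0, 0.0, -0.0]]]
```

Emit:
apply_moves([
  [[0, -0.01, 0.06], [0, 0, 0]],
  [[-0.01, -0.01, 0.06], [0, 0, 0]],
  [[0, -0.01, 0.06], [0, 0, 0]],
  [[0, 0, 0.05], [0, 0, 0]],
  [[0, 0, 0.02], [0, 0, 0]],
  [[0, 0, 0], [0, 0, 0]],
])

```text
t: 7.25
eef_pos: [0.5336, -0.2331, 0.0285]
tcp_rot: [179.7, 0.3, -93.7]
wrist_force: [-0.5, 0.2, -1.5]
finger_gap: 0.556
```

Emit:
apply_moves([
  [[0, 0, 0], [0, 0, 0]],
  [[0, 0, 0], [0, 0, 0]],
  [[0, 0, 0], [0, 0, 0]],
  [[0, 0, 0], [0, 0, 0]],
  [[0, 0, -0.1], [0, 0, 0]],
  [[0, 0, -0.4], [0, 0, 0]],
  [[0, 0, -0.4], [0, 0, 0]],
  [[0, 0, 0], [0, 0, 0]],
], hand=66)

```text
t: 8.05
eef_pos: [0.5339, -0.2334, 0.1216]
tcp_rot: [179.6, 0.3, -93.7]
wrist_force: [0.6, 0.1, 0.9]
finger_gap: 0.772
```

```bash
python3 - <<'E'
from h import *
f=shot("top","t4",(100,80,400,260),2.5)
for r in tiles(f):print(np.round(r,1))
plan([437,194,115],tool(-73),n=12)
E
```

```text
[437.1 194.6 109.1  58.5  17.7]
[518.4 363.9 108.1  57.7  23.3]
[ 451.7 -675.6  270.5   89.6   -3.1]
[ 684.1 -381.4   93.9   44.3   83.3]
t8.10 [ 532.5 -232.7  118.9] [179.4   0.4 -93.7] F [ 0.7  0.4 -0.5] gap 0.771
d437.3 a20.7 n12 tilt-target shift(tool): [-419.6  122.6    8.1] rv [  0.5   0.5 -20.7]
[[[-0.35, 0.1, 0.01], [0.0, 0.0, -0.005]], [[-0.35, 0.09, 0.01], [0.0, 0.0, -0.005]], [[-0.36, 0.08, 0.01], [0.0, 0.0, -0.005]], [[-0.36, 0.07, 0.01], [0.0, 0.0, -0.005]], [[-0.36, 0.06, 0.01], [0.0, 0.0, -0.005]], [[-0.36, 0.05, 0.01], [0.0, 0.0, -0.005]], [[-0.36, 0.04, 0.0], [0.0, 0.0, -0.005]], [[-0.36, 0.03, 0.0], [0.0, 0.0, -0.005]], [[-0.36, 0.02, 0.0], [0.0, 0.0, -0.005]], [[-0.36, 0.0, 0.0], [0.0, 0.0, -0.005]], [[-0.36, -0.01, 0.0], [0.0, 0.0, -0.005]], [[-0.36, -0.02, 0.0], [0.0, 0.0, -0.005]]]
```

View pics/t4.png

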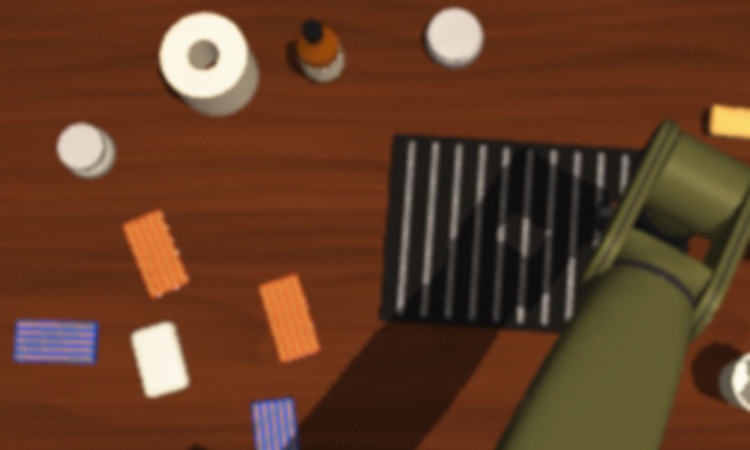

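The other two tiles have not moved. They sit at (290,318) and (157,253) in this crop. Next is the one at (437,194) mm.

Emit:
apply_moves([
  [[-0.35, 0.1, 0], [0, 0, -0.005]],
  [[-0.35, 0.09, 0], [0, 0, -0.005]],
  [[-0.36, 0.08, 0], [0, 0, -0.005]],
  [[-0.36, 0.07, 0], [0, 0, -0.005]],
  [[-0.36, 0.06, 0], [0, 0, -0.005]],
  [[-0.36, 0.05, 0], [0, 0, -0.005]],
  [[-0.36, 0.04, 0], [0, 0, -0.005]],
  [[-0.36, 0.03, 0], [0, 0, -0.005]],
  [[-0.36, 0.02, 0], [0, 0, -0.005]],
  [[-0.36, 0, 0], [0, 0, -0.005]],
  [[-0.36, -0.01, 0], [0, 0, -0.005]],
  [[-0.36, -0.02, 0], [0, 0, -0.005]],
])

```text
t: 9.3
eef_pos: [0.4218, 0.2027, 0.1134]
tcp_rot: [178.7, 0.9, -71.8]
wrist_force: [0.3, -0.1, 0.2]
finger_gap: 0.774
```

```bash
python3 - <<'E'
from h import *
plan([437,194,45],tool(-72.5),n=3)
E
```

```text
t9.30 [421.8 202.7 113.4] [178.7   0.9 -71.8] F [ 0.3 -0.1  0.2] gap 0.774
d70.6 a1.7 n3 tilt-target shift(tool): [ 14.  -13.3  67.9] rv [1.3 0.9 0.7]
[[[0.05, -0.04, 0.23], [0.001, 0.001, 0.001]], [[0.05, -0.04, 0.23], [0.001, 0.001, 0.001]], [[0.04, -0.04, 0.23], [0.001, 0.001, 0.001]]]
```

Emit:
apply_moves([
  [[0.06, -0.05, 0.1], [0.001, 0.001, 0.001]],
  [[0.05, -0.05, 0.2], [0.001, 0.001, 0.001]],
  [[0.04, -0.04, 0.25], [0.001, 0.001, 0]],
  [[0, 0, 0.1], [0, 0, 0]],
  [[0, 0, 0], [0, 0, 0]],
])

```text
t: 9.8
eef_pos: [0.4352, 0.195, 0.042]
tcp_rot: [179.5, -0.3, -72.0]
wrist_force: [-0.1, -0.3, 0.6]
finger_gap: 0.777
```

```bash
python3 - <<'E'
from h import *
plan([437,194,20],tool(-72.5),n=3)
E
```

```text
t9.80 [435.2 195.   42. ] [179.5  -0.3 -72. ] F [-0.1 -0.3  0.6] gap 0.777
d22.1 a0.7 n3 tilt-target shift(tool): [ 1.4 -1.7 22. ] rv [ 0.5 -0.3  0.5]
[[[0.0, -0.01, 0.07], [0.0, -0.0, 0.0]], [[0.0, -0.01, 0.07], [0.0, -0.0, 0.0]], [[0.0, -0.01, 0.07], [0.0, -0.0, 0.0]]]
```

Emit:
apply_moves([
  [[0.01, -0.01, 0.1], [0.001, 0, 0.001]],
  [[0.01, 0, 0.1], [0, 0, 0]],
  [[0, 0, 0.02], [0, 0, 0]],
  [[0, 0, 0], [0, 0, 0]],
])

```text
t: 10.2
eef_pos: [0.4375, 0.1924, 0.0194]
tcp_rot: [179.9, -0.3, -72.5]
wrist_force: [0.5, 0.5, 0.0]
finger_gap: 0.774
```

Emit:
apply_moves([
  [[0, 0, 0], [0, 0, 0]],
  [[0, 0, 0], [0, 0, 0]],
  [[0, 0, 0], [0, 0, 0]],
  [[0, 0, 0], [0, 0, 0]],
  [[0, 0, 0], [0, 0, 0]],
  [[0, 0, -0.2], [0, 0, 0]],
  [[0, 0, -0.4], [0, 0, 0]],
  [[0, 0, -0.4], [0, 0, 0]],
  [[0, 0, 0], [0, 0, 0]],
], hand=40)

```text
t: 11.1
eef_pos: [0.4364, 0.1927, 0.122]
tcp_rot: [179.8, -0.2, -72.5]
wrist_force: [0.8, 0.4, -1.1]
finger_gap: 0.561
```

```bash
python3 - <<'E'
from h import *
plan([541,-120,120],tool(-93.8),n=11)
f=shot("side","s5",(100,120,300,300),3.5)
E
```

```text
t11.10 [436.4 192.7 122. ] [179.8  -0.2 -72.5] F [ 0.8  0.4 -1.1] gap 0.561
d329.7 a21.3 n11 tilt-target shift(tool): [329.7  -6.    3.4] rv [ 0.2 -0.3 21.3]
[[[0.3, -0.01, 0.0], [0.0, -0.0, 0.005]], [[0.3, -0.02, 0.0], [0.0, -0.0, 0.005]], [[0.3, -0.03, 0.0], [0.0, -0.0, 0.005]], [[0.3, -0.04, 0.0], [0.0, -0.0, 0.005]], [[0.3, -0.05, 0.0], [0.0, -0.0, 0.005]], [[0.29, -0.06, 0.0], [0.0, -0.0, 0.005]], [[0.29, -0.07, 0.0], [0.0, -0.0, 0.005]], [[0.29, -0.08, 0.0], [0.0, -0.0, 0.005]], [[0.29, -0.09, 0.0], [0.0, -0.0, 0.005]], [[0.28, -0.09, 0.0], [0.0, -0.0, 0.005]], [[0.28, -0.1, 0.0], [0.0, -0.0, 0.005]]]
```

View pics/s5.png

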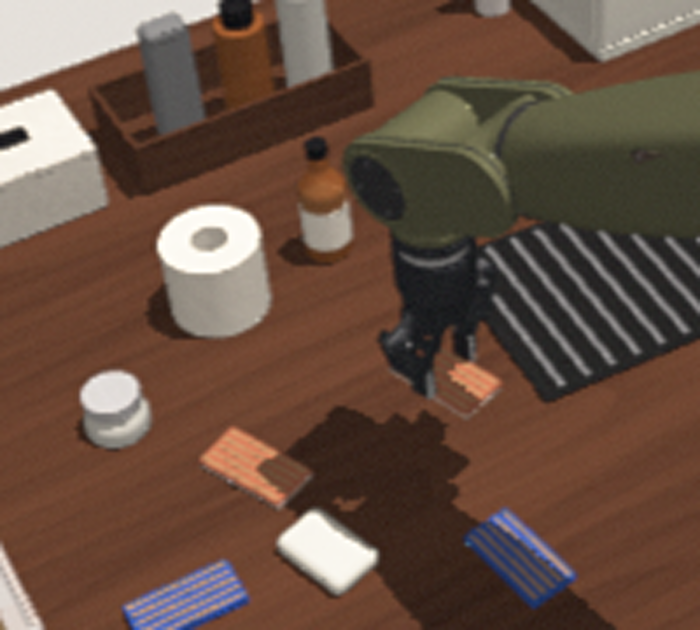

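The second tile is held. I carry it to the mat's middle column.

Emit:
apply_moves([
  [[0.3, -0.01, 0], [0, 0, 0.005]],
  [[0.3, -0.02, 0], [0, 0, 0.005]],
  [[0.3, -0.03, 0], [0, 0, 0.005]],
  [[0.3, -0.04, 0], [0, 0, 0.005]],
  [[0.3, -0.05, 0], [0, 0, 0.005]],
  [[0.29, -0.06, 0], [0, 0, 0.005]],
  [[0.29, -0.07, 0], [0, 0, 0.005]],
  [[0.29, -0.08, 0], [0, 0, 0.005]],
  [[0.29, -0.09, 0], [0, 0, 0.005]],
  [[0.28, -0.09, 0], [0, 0, 0.005]],
  [[0.28, -0.1, 0], [0, 0, 0.005]],
  [[0, 0, 0], [0, 0, 0]],
])

```text
t: 12.35
eef_pos: [0.5343, -0.1292, 0.095]
tcp_rot: [177.6, -0.2, -92.9]
wrist_force: [-0.0, 0.7, -1.0]
finger_gap: 0.557
```

```bash
python3 - <<'E'
from h import *
plan([541,-120,40],tool(-93.8),n=4)
E
```

```text
t12.35 [ 534.3 -129.2   95. ] [177.6  -0.2 -92.9] F [-0.   0.7 -1. ] gap 0.557
d56.1 a2.5 n4 tilt-target shift(tool): [-9.8 -8.5 54.6] rv [ 2.4 -0.3  0.9]
[[[-0.02, -0.02, 0.14], [0.002, -0.0, 0.001]], [[-0.02, -0.02, 0.14], [0.002, -0.0, 0.001]], [[-0.02, -0.02, 0.14], [0.002, -0.0, 0.001]], [[-0.02, -0.02, 0.14], [0.002, -0.0, 0.001]]]
```

Emit:
apply_moves([
  [[-0.03, -0.03, 0.12], [0.002, 0, 0.001]],
  [[-0.02, -0.02, 0.12], [0.002, 0, 0.001]],
  [[-0.02, -0.02, 0.12], [0.002, 0, 0.001]],
  [[-0.02, -0.02, 0.12], [0.002, 0, 0]],
  [[0, 0, 0], [0, 0, 0]],
])

```text
t: 12.85
eef_pos: [0.5361, -0.1175, 0.0358]
tcp_rot: [179.7, 0.0, -94.1]
wrist_force: [-0.3, 0.3, -1.9]
finger_gap: 0.558
```

```bash
python3 - <<'E'
from h import *
plan([541,-120,27],tool(-93.8),n=4)
E
```

```text
t12.85 [ 536.1 -117.5   35.8] [179.7   0.  -94.1] F [-0.3  0.3 -1.9] gap 0.558
d10.4 a0.4 n4 tilt-target shift(tool): [ 2.2 -5.1  8.8] rv [ 0.3  0.  -0.3]
[[[0.01, -0.01, 0.02], [0.0, 0.0, -0.0]], [[0.01, -0.01, 0.02], [0.0, 0.0, -0.0]], [[0.01, -0.01, 0.02], [0.0, 0.0, -0.0]], [[0.01, -0.01, 0.02], [0.0, 0.0, -0.0]]]
```

Emit:
apply_moves([
  [[0.01, -0.02, 0.03], [0, 0, 0]],
  [[0.01, -0.02, 0.03], [0, 0, 0]],
  [[0, -0.01, 0.03], [0, 0, 0]],
  [[0, 0, 0.01], [0, 0, 0]],
  [[0, 0, 0], [0, 0, 0]],
])

```text
t: 13.35
eef_pos: [0.5408, -0.1191, 0.0271]
tcp_rot: [179.5, 0.0, -94.0]
wrist_force: [0.0, 0.4, -0.9]
finger_gap: 0.559
```

Emit:
apply_moves([
  [[0, 0, 0], [0, 0, 0]],
  [[0, 0, 0], [0, 0, 0]],
  [[0, 0, 0], [0, 0, 0]],
  [[0, 0, 0], [0, 0, 0]],
  [[0, 0, -0.1], [0, 0, 0]],
  [[0, 0, -0.4], [0, 0, 0]],
  [[0, 0, -0.4], [0, 0, 0]],
  [[0, 0, 0], [0, 0, 0]],
], hand=66)

```text
t: 14.15
eef_pos: [0.5423, -0.1196, 0.1218]
tcp_rot: [179.5, 0.0, -94.0]
wrist_force: [0.5, -0.5, 1.2]
finger_gap: 0.775
```

```bash
python3 - <<'E'
from h import *
f=shot("top","t6",(100,80,400,260),2.5)
for r in tiles(f):print(np.round(r,1))
plan([518.4,364,115],tool(-66.7),n=14)
E
```

```text
[518.4 363.9 108.1  57.7  23.3]
[ 529.1 -237.6  106.7   46.8   -6.4]
[ 451.7 -675.6  270.5   89.6   -3.1]
[ 684.1 -381.4   93.9   44.3   83.3]
t14.20 [ 540.8 -119.2  119.2] [ 1.793e+02  1.000e-01 -9.400e+01] F [-0.8  0.5 -0.1] gap 0.770
d483.7 a27.3 n14 tilt-target shift(tool): [-480.4   56.1    5.6] rv [  0.6   0.2 -27.3]
[[[-0.34, 0.04, 0.0], [0.0, 0.0, -0.005]], [[-0.34, 0.03, 0.0], [0.0, 0.0, -0.005]], [[-0.35, 0.02, 0.0], [0.0, 0.0, -0.005]], [[-0.35, 0.0, 0.0], [0.0, 0.0, -0.005]], [[-0.35, -0.01, 0.0], [0.0, 0.0, -0.005]], [[-0.35, -0.02, 0.0], [0.0, 0.0, -0.005]], [[-0.34, -0.03, 0.0], [0.0, 0.0, -0.005]], [[-0.34, -0.04, 0.0], [0.0, 0.0, -0.005]], [[-0.34, -0.05, 0.0], [0.0, 0.0, -0.005]], [[-0.34, -0.07, 0.0], [0.0, 0.0, -0.005]], [[-0.34, -0.08, 0.0], [0.0, 0.0, -0.005]], [[-0.33, -0.09, 0.0], [0.0, 0.0, -0.005]], [[-0.33, -0.1, 0.0], [0.0, 0.0, -0.005]], [[-0.33, -0.11, 0.0], [0.0, 0.0, -0.005]]]
```

View pics/t6.png

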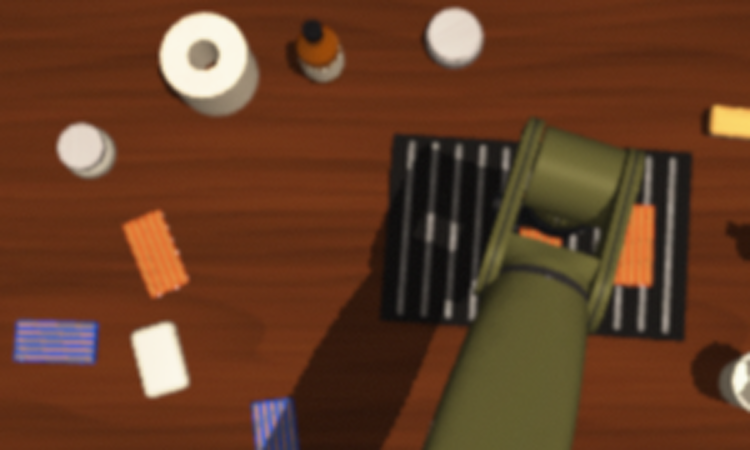

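The first tile lies on the mat, back up, at (637,245), and the second is partly visible under the wrist. I go for the third, at (518,364) mm.

Emit:
apply_moves([
  [[-0.37, 0.04, 0], [0, 0, -0.006]],
  [[-0.37, 0.02, 0], [0, 0, -0.006]],
  [[-0.37, 0.01, 0], [0, 0, -0.006]],
  [[-0.37, -0.01, 0], [0, 0, -0.006]],
  [[-0.37, -0.02, 0], [0, 0, -0.006]],
  [[-0.37, -0.03, 0], [0, 0, -0.006]],
  [[-0.37, -0.04, 0], [0, 0, -0.006]],
  [[-0.37, -0.05, 0], [0, 0, -0.006]],
  [[-0.37, -0.07, 0], [0, 0, -0.006]],
  [[-0.37, -0.08, 0], [0, 0, -0.006]],
  [[-0.37, -0.09, 0], [0, 0, -0.006]],
  [[-0.37, -0.1, 0], [0, 0, -0.006]],
])

```text
t: 15.4
eef_pos: [0.5102, 0.3399, 0.1089]
tcp_rot: [178.4, 0.5, -67.6]
wrist_force: [1.5, -0.5, 0.4]
finger_gap: 0.773
```

```bash
python3 - <<'E'
from h import *
plan([518.4,364,80],tool(-66.7),n=4)
E
```

```text
t15.40 [510.2 339.9 108.9] [178.4   0.5 -67.6] F [ 1.5 -0.5  0.4] gap 0.773
d38.5 a1.9 n4 tilt-target shift(tool): [-18.9 -17.6  28.5] rv [ 1.6  0.5 -0.9]
[[[-0.05, -0.04, 0.07], [0.001, 0.0, -0.001]], [[-0.05, -0.04, 0.07], [0.001, 0.0, -0.001]], [[-0.05, -0.04, 0.07], [0.001, 0.0, -0.001]], [[-0.05, -0.04, 0.07], [0.001, 0.0, -0.001]]]
```

Emit:
apply_moves([
  [[-0.05, -0.05, 0.12], [0.001, 0, -0.001]],
  [[-0.05, -0.05, 0.12], [0.001, 0, -0.001]],
  [[-0.05, -0.05, 0.12], [0.001, 0, -0.001]],
  [[-0.05, -0.05, 0.12], [0.001, 0, 0]],
  [[0, 0, 0.1], [0, 0, 0]],
  [[0, 0, 0], [0, 0, 0]],
])

```text
t: 16.0
eef_pos: [0.5169, 0.3672, 0.0408]
tcp_rot: [179.5, 0.4, -66.3]
wrist_force: [-0.9, -0.5, 0.6]
finger_gap: 0.769
```

```bash
python3 - <<'E'
from h import *
plan([518.4,364,20],tool(-66.7),n=4)
E
```

```text
t16.00 [516.9 367.2  40.8] [179.5   0.4 -66.3] F [-0.9 -0.5  0.6] gap 0.769
d21.1 a0.8 n4 tilt-target shift(tool): [ 3.6 -0.3 20.8] rv [0.5 0.4 0.4]
[[[0.01, -0.0, 0.05], [0.0, 0.0, 0.0]], [[0.01, -0.0, 0.05], [0.0, 0.0, 0.0]], [[0.01, -0.0, 0.05], [0.0, 0.0, 0.0]], [[0.01, -0.0, 0.05], [0.0, 0.0, 0.0]]]
```

Emit:
apply_moves([
  [[0.02, 0, 0.1], [0.001, 0.001, 0.001]],
  [[0.02, 0, 0.09], [0, 0, 0]],
  [[0, 0, 0.02], [0, 0, 0]],
  [[0, 0, 0], [0, 0, 0]],
])

```text
t: 16.4
eef_pos: [0.5192, 0.3616, 0.0182]
tcp_rot: [179.9, -0.0, -66.8]
wrist_force: [-0.3, 1.0, 0.3]
finger_gap: 0.774
```

Emit:
apply_moves([
  [[0, 0, 0], [0, 0, 0]],
  [[0, 0, 0], [0, 0, 0]],
  [[0, 0, 0], [0, 0, 0]],
  [[0, 0, 0], [0, 0, 0]],
  [[0, 0, 0], [0, 0, 0]],
  [[0, 0, -0.2], [0, 0, 0]],
  [[0, 0, -0.4], [0, 0, 0]],
  [[0, 0, -0.4], [0, 0, 0]],
  [[0, 0, 0], [0, 0, 0]],
], hand=40)

```text
t: 17.3
eef_pos: [0.5182, 0.3612, 0.1198]
tcp_rot: [179.6, -0.0, -66.8]
wrist_force: [1.0, 0.8, 0.1]
finger_gap: 0.566
```

```bash
python3 - <<'E'
from h import *
plan([548,-5,120],tool(-93.8),n=12)
f=shot("side","s7",(100,120,300,300),3.5)
E
```

```text
t17.30 [518.2 361.2 119.8] [179.6  -0.  -66.8] F [1.  0.8 0.1] gap 0.566
d367.4 a27.0 n12 tilt-target shift(tool): [348.4 116.6   0.7] rv [ 0.4 -0.1 27. ]
[[[0.29, 0.1, 0.0], [0.0, -0.0, 0.006]], [[0.29, 0.09, 0.0], [0.0, -0.0, 0.006]], [[0.3, 0.07, 0.0], [0.0, -0.0, 0.006]], [[0.3, 0.06, 0.0], [0.0, -0.0, 0.006]], [[0.3, 0.05, 0.0], [0.0, -0.0, 0.006]], [[0.3, 0.04, 0.0], [0.0, -0.0, 0.006]], [[0.3, 0.03, 0.0], [0.0, -0.0, 0.006]], [[0.31, 0.01, 0.0], [0.0, -0.0, 0.006]], [[0.31, 0.0, 0.0], [0.0, -0.0, 0.006]], [[0.31, -0.01, -0.0], [0.0, -0.0, 0.006]], [[0.31, -0.02, -0.0], [0.0, -0.0, 0.006]], [[0.3, -0.03, -0.0], [0.0, -0.0, 0.006]]]
```

View pics/s7.png

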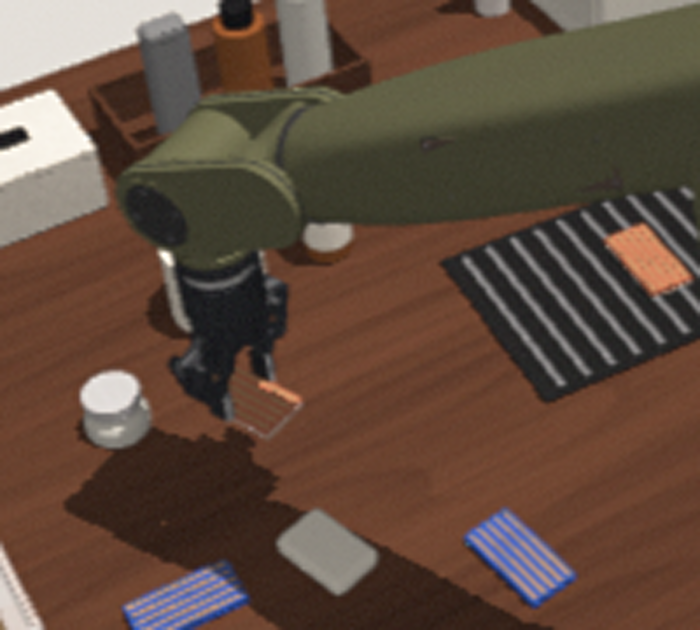

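The third tile is held, and the middle one is visible on the mat at (648,258). I carry this one to the left column.

Emit:
apply_moves([
  [[0.29, 0.1, 0], [0, 0, 0.006]],
  [[0.29, 0.09, 0], [0, 0, 0.006]],
  [[0.3, 0.07, 0], [0, 0, 0.006]],
  [[0.3, 0.06, 0], [0, 0, 0.006]],
  [[0.3, 0.05, 0], [0, 0, 0.006]],
  [[0.3, 0.04, 0], [0, 0, 0.006]],
  [[0.3, 0.03, 0], [0, 0, 0.006]],
  [[0.31, 0.01, 0], [0, 0, 0.006]],
  [[0.31, 0, 0], [0, 0, 0.006]],
  [[0.31, -0.01, 0], [0, 0, 0.006]],
  [[0.31, -0.02, 0], [0, 0, 0.006]],
  [[0.25, -0.03, 0], [0, 0, 0.006]],
])

```text
t: 18.55
eef_pos: [0.533, -0.0135, 0.095]
tcp_rot: [177.5, -0.7, -93.4]
wrist_force: [0.2, 1.0, -0.8]
finger_gap: 0.561
```

```bash
python3 - <<'E'
from h import *
plan([548,-5,50],tool(-93.8),n=4)
E
```

```text
t18.55 [533.  -13.5  95. ] [177.5  -0.7 -93.4] F [ 0.2  1.  -0.8] gap 0.561
d48.2 a2.7 n4 tilt-target shift(tool): [ -9.9 -16.5  44.2] rv [ 2.5 -0.8  0.4]
[[[-0.02, -0.04, 0.11], [0.002, -0.001, 0.0]], [[-0.02, -0.04, 0.11], [0.002, -0.001, 0.0]], [[-0.02, -0.04, 0.11], [0.002, -0.001, 0.0]], [[-0.02, -0.04, 0.11], [0.002, -0.001, 0.0]]]
```

Emit:
apply_moves([
  [[-0.02, -0.04, 0.12], [0.002, -0.001, 0]],
  [[-0.02, -0.04, 0.12], [0.002, -0.001, 0]],
  [[-0.02, -0.04, 0.12], [0.002, 0, 0]],
  [[-0.02, -0.04, 0.12], [0.001, 0, 0]],
  [[0, 0, 0], [0, 0, 0]],
])

```text
t: 19.05
eef_pos: [0.5419, -0.0103, 0.0356]
tcp_rot: [179.2, -0.0, -93.8]
wrist_force: [-0.4, 0.5, -1.2]
finger_gap: 0.561
```

```bash
python3 - <<'E'
from h import *
plan([548,-5,25.5],tool(-93.8),n=4)
E
```

```text
t19.05 [541.9 -10.3  35.6] [179.2  -0.  -93.8] F [-0.4  0.5 -1.2] gap 0.561
d12.9 a0.8 n4 tilt-target shift(tool): [-5.7 -5.8 10. ] rv [ 0.8 -0.  -0. ]
[[[-0.01, -0.01, 0.03], [0.001, -0.0, -0.0]], [[-0.01, -0.01, 0.03], [0.001, -0.0, -0.0]], [[-0.01, -0.01, 0.03], [0.001, -0.0, -0.0]], [[-0.01, -0.01, 0.03], [0.001, -0.0, -0.0]]]
```

Emit:
apply_moves([
  [[-0.02, -0.02, 0.03], [0.001, 0, 0]],
  [[-0.02, -0.02, 0.03], [0.001, 0, 0]],
  [[-0.01, -0.02, 0.03], [0, 0, 0]],
  [[0, 0, 0.02], [0, 0, 0]],
  [[0, 0, 0], [0, 0, 0]],
])

```text
t: 19.55
eef_pos: [0.5473, -0.0054, 0.026]
tcp_rot: [179.6, -0.1, -93.8]
wrist_force: [0.3, 0.6, -2.0]
finger_gap: 0.566
```

Emit:
apply_moves([
  [[0, 0, 0], [0, 0, 0]],
  [[0, 0, 0], [0, 0, 0]],
  [[0, 0, 0], [0, 0, 0]],
  [[0, 0, 0], [0, 0, 0]],
  [[0, 0, -0.1], [0, 0, 0]],
  [[0, 0, -0.4], [0, 0, 0]],
  [[0, 0, -0.4], [0, 0, 0]],
  [[0, 0, -0.4], [0, 0, 0]],
  [[0, 0, -0.4], [0, 0, 0]],
  [[0, 0, 0], [0, 0, 0]],
], hand=66)

```text
t: 20.55
eef_pos: [0.5484, -0.005, 0.2053]
tcp_rot: [179.7, -0.0, -93.8]
wrist_force: [0.4, 0.1, 1.0]
finger_gap: 0.773
```

```bash
python3 - <<'E'
from h import *
a=np.radians(-11.75);S=np.array([516,-443.4]);ey=np.array([-np.sin(a),np.cos(a)])
T=S+ey*5.5;print(T)
plan([*T,230],tool(-101.75),n=12)
E
```

```text
[ 517.12002963 -438.0152499 ]
t20.55 [548.4  -5.  205.3] [179.7  -0.  -93.8] F [0.4 0.1 1. ] gap 0.773
d434.9 a8.0 n12 tilt-target shift(tool): [434.2   2.9 -24.3] rv [ 0.3 -0.1  8. ]
[[[0.36, 0.0, -0.02], [0.0, -0.0, 0.002]], [[0.36, -0.0, -0.02], [0.0, -0.0, 0.002]], [[0.36, -0.01, -0.02], [0.0, -0.0, 0.002]], [[0.36, -0.01, -0.02], [0.0, -0.0, 0.002]], [[0.36, -0.01, -0.02], [0.0, -0.0, 0.002]], [[0.36, -0.02, -0.02], [0.0, -0.0, 0.002]], [[0.36, -0.02, -0.02], [0.0, -0.0, 0.002]], [[0.36, -0.03, -0.02], [0.0, -0.0, 0.002]], [[0.36, -0.03, -0.02], [0.0, -0.0, 0.002]], [[0.36, -0.04, -0.02], [0.0, -0.0, 0.002]], [[0.36, -0.04, -0.02], [0.0, -0.0, 0.002]], [[0.36, -0.04, -0.02], [0.0, -0.0, 0.002]]]
```

Emit:
apply_moves([
  [[0.35, 0, -0.06], [0, 0, 0.002]],
  [[0.35, 0, -0.06], [0, 0, 0.002]],
  [[0.35, -0.01, -0.06], [0, 0, 0.002]],
  [[0.35, -0.01, -0.06], [0, 0, 0.002]],
  [[0.35, -0.01, -0.06], [0, 0, 0.002]],
  [[0.35, -0.02, -0.06], [0, 0, 0.002]],
  [[0.35, -0.02, -0.04], [0, 0, 0.002]],
  [[0.35, -0.03, -0.04], [0, 0, 0.002]],
  [[0.35, -0.03, -0.04], [0, 0, 0.002]],
  [[0.35, -0.04, -0.04], [0, 0, 0.002]],
  [[0.35, -0.04, -0.04], [0, 0, 0.002]],
  [[0, 0, 0], [0, 0, 0]],
], hand=85)

```text
t: 21.75
eef_pos: [0.5171, -0.403, 0.2674]
tcp_rot: [-179.9, -0.1, -101.8]
wrist_force: [0.8, 0.1, 0.1]
finger_gap: 0.996
```

```bash
python3 - <<'E'
from h import *
plan([517,-438,230],tool(-101.75),n=3)
f=shot("top","t8",(200,80,500,300),2.5)
f=shot("side","s8",(200,60,440,240),3)
for r in tiles(f):print(np.round(r,1))
E
```

```text
t21.75 [ 517.1 -403.   267.4] [-1.799e+02 -1.000e-01 -1.018e+02] F [0.8 0.1 0.1] gap 0.996
d51.2 a0.1 n3 tilt-target shift(tool): [34.2 -7.  37.4] rv [-0.1 -0.1 -0. ]
[[[0.11, -0.02, 0.12], [-0.0, -0.0, -0.0]], [[0.11, -0.02, 0.12], [-0.0, -0.0, -0.0]], [[0.11, -0.02, 0.12], [-0.0, -0.0, -0.0]]]
[ 98.2 157.2  86.5  44.2  29.8]
[158.1 596.9  97.8  69.2 -64.8]
```

View pics/t8.png

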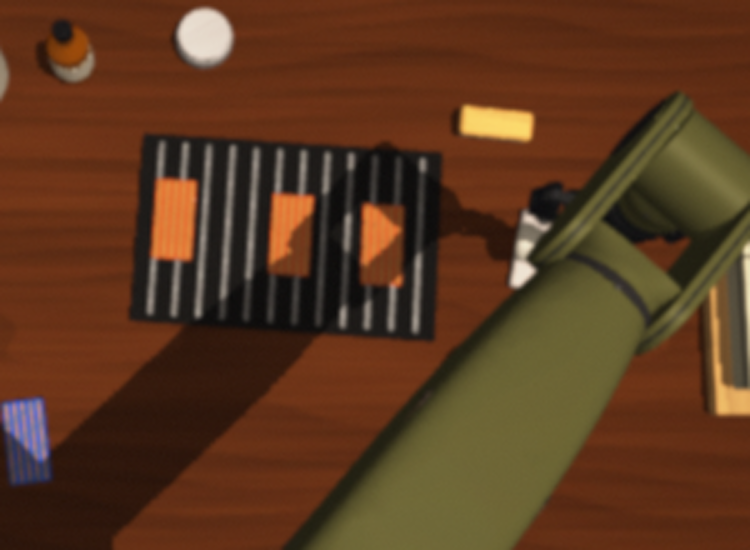

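View pics/s8.png

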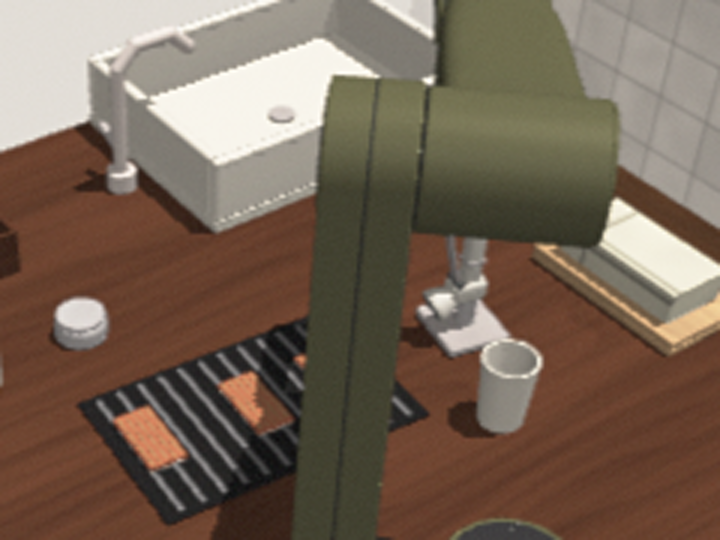

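All three tiles are on the mat with their backs up, at (175,220), (292,235) and (382,245). The spacing is uneven, so I measure it, and lower over the sprayer.

Emit:
apply_moves([
  [[0.12, -0.02, 0], [0, 0, 0]],
  [[0.12, -0.02, 0], [0, 0, 0]],
  [[0.1, -0.02, 0.1], [0, 0, 0]],
  [[0, 0, 0.2], [0, 0, 0]],
  [[0, 0, 0], [0, 0, 0]],
])

```text
t: 22.35
eef_pos: [0.5173, -0.4341, 0.2344]
tcp_rot: [180.0, 0.1, -101.4]
wrist_force: [-0.1, -0.3, -1.5]
finger_gap: 0.994
```

```bash
python3 - <<'E'
from h import *
f=shot("top","t9")
for r in tiles(f,rng=((7,100,60),(18,255,255)),z=.016,amin=200):print(np.round(r,1))
plan([517,-438,157],tool(-101.75),n=3)
E
```

```text
Traceback (most recent call last):
  File "h.py", line 20, in tiles
    P=np.array([ray(n,p[0],z)[:2] for p in c],np.float32)*1000
                ~~~^^^^^^^^^^
  File "h.py", line 5, in ray
    i=bot.camera_info(n);K,R,t=i["intrinsics"],np.array(i["R"]),np.array(i["t"])
ValueError: time passes only in moves, steps and waits
```

```bash
sed -i 's/    i=bot.camera_info(n);K,R/    i=CI(n);K,R/; s/    i=bot.camera_info(n);c=/    i=CI(n);c=/' h.py
sed -i '3a import functools\n@functools.lru_cache(None)\ndef CI(n): return bot.camera_info(n)' h.py
cat >> h.py <<'E'
MA=np.radians(-3.8);MC=np.array([541,-115.])
def matxy(p):
    d=np.array(p[:2])-MC;c,s=np.cos(MA),np.sin(MA);return np.array([c*d[0]+s*d[1],-s*d[0]+c*d[1]])
def mattiles(f,back=True):
    poly=[]
    for sx,sy in((-1,-1),(-1,1),(1,1),(1,-1)):
        c,s=np.cos(MA),np.sin(MA);x,y=sx*118,sy*188
        poly.append(proj("top",[(MC[0]+c*x-s*y)/1000,(MC[1]+s*x+c*y)/1000,.006]))
    k=np.zeros(f.shape[:2],np.uint8);cv2.fillPoly(k,[np.int32(poly)],255)
    hsv=cv2.cvtColor(f,cv2.COLOR_RGB2HSV)
    m=cv2.inRange(hsv,(5,100,60),(18,255,255)) if back else cv2.inRange(hsv,(0,0,120),(180,90,255))
    m=m&k
    if not back: m=cv2.morphologyEx(m,cv2.MORPH_OPEN,np.ones((5,5)))
    m=cv2.morphologyEx(m,cv2.MORPH_CLOSE,np.ones((3,3)))
    for c in cv2.findContours(m,cv2.RETR_EXTERNAL,cv2.CHAIN_APPROX_NONE)[0]:
        if cv2.contourArea(c)<150: continue
        P=np.array([ray("top",p[0],.016)[:2] for p in c],np.float32)*1000
        (cx,cy),(w,h),a=cv2.minAreaRect(P)
        if w<h:w,h,a=h,w,a+90
        a=(a+90)%180-90
        print("tile",np.round([cx,cy,w,h,a],1),"mat",np.round(matxy((cx,cy)),1))
E
python3 - <<'E'
from h import *
f=shot("top","t9")
mattiles(f)
plan([517,-438,157],tool(-101.75),n=3)
E
```

```text
tile [ 528.8 -234.   104.4   55.9   -1.3] mat [  -4.3 -119.5]
tile [ 542.  -119.1  107.6   58.    -4.1] mat [ 1.3 -4. ]
tile [561.3  26.6 108.6  58.3  -3.8] mat [ 10.9 142.6]
t22.45 [ 518.3 -434.9  237.8] [-1.798e+02 -1.000e-01 -1.014e+02] F [0.6 0.1 0.4] gap 0.995
d80.9 a0.4 n3 tilt-target shift(tool): [ 3.2  1.  80.9] rv [-0.2 -0.1  0.4]
[[[0.01, 0.0, 0.27], [-0.0, -0.0, 0.0]], [[0.01, 0.0, 0.27], [-0.0, -0.0, 0.0]], [[0.01, 0.0, 0.27], [-0.0, -0.0, 0.0]]]
```

One tile, the left one, has been nudged to mat (11,143), which is still inside the limits. I'll go down over the sprayer.

Emit:
apply_moves([
  [[0.02, 0, 0.1], [0, 0, 0]],
  [[0.01, 0, 0.2], [0, 0, 0]],
  [[0.01, 0, 0.2], [0, 0, 0]],
  [[0, 0, 0.2], [0, 0, 0]],
  [[0, 0, 0.1], [0, 0, 0]],
  [[0, 0, 0], [0, 0, 0]],
])

```text
t: 23.05
eef_pos: [0.5202, -0.4411, 0.1595]
tcp_rot: [-179.4, -0.4, -101.3]
wrist_force: [1.0, 0.4, -0.1]
finger_gap: 0.992
```

```bash
python3 - <<'E'
from h import *
plan([517,-438,155],tool(-101.75),n=3)
f=shot("side","s10",(300,60,440,200),4.2)
f=shot("top","t10",(370,80,500,220),4.2)
mattiles(f)
E
```

```text
t23.05 [ 520.2 -441.1  159.5] [-179.4   -0.4 -101.3] F [ 1.   0.4 -0.1] gap 0.992
d6.4 a0.9 n3 tilt-target shift(tool): [-2.5  3.8  4.4] rv [-0.6 -0.4  0.5]
[[[-0.01, 0.01, 0.01], [-0.001, -0.0, 0.0]], [[-0.01, 0.01, 0.01], [-0.001, -0.0, 0.0]], [[-0.01, 0.01, 0.01], [-0.001, -0.0, 0.0]]]
tile [ 530.  -234.1  106.7   55.9   -1. ] mat [  -3.1 -119.6]
tile [ 542.  -119.1  107.6   58.    -4.1] mat [ 1.3 -4. ]
tile [561.2  26.6 108.4  58.3  -3.8] mat [ 10.8 142.6]
```

View pics/s10.png

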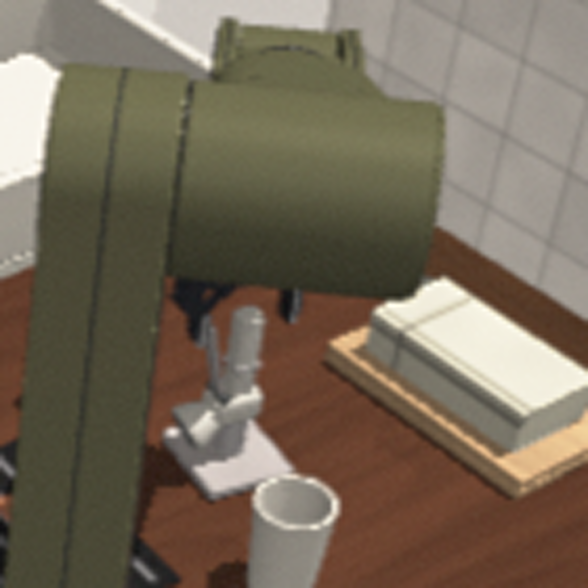

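View pics/t10.png

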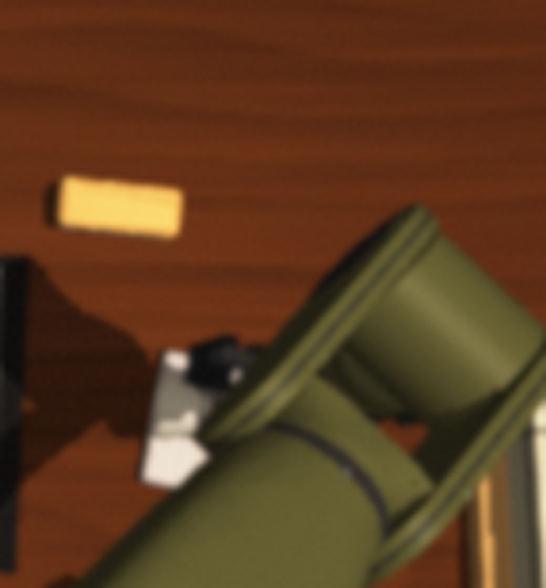

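```bash
python3 - <<'E'
from h import *
g=lambda X:np.round((proj("side",np.array(X)/1000)-[300,60])*4.2)
print("grip top",g([516,-443.4,176]),"grip z140",g([516,-443.4,140]),"tcp",g([520,-441,159.5]))
a=np.radians(-11.75);ey=np.array([-np.sin(a),np.cos(a)])
for s in(-42,42):print("tip",s,g([*(np.array([520.2,-441.1])+ey*s),147]),g([*(np.array([520.2,-441.1])+ey*s),140]))
E
```

```text
grip top [249. 309.] grip z140 [243. 340.] tcp [241. 322.]
tip -42 [279. 323.] [278. 329.]
tip 42 [199. 343.] [198. 350.]
```

The side view shows the jaws straddling the grip and trigger, with tips at (195,340) and (290,315). I'll centre them and squeeze.

Emit:
apply_moves([
  [[-0.02, 0.03, 0.04], [-0.001, 0, 0.001]],
  [[-0.01, 0.01, 0.01], [0, 0, 0]],
  [[0, 0, 0], [0, 0, 0]],
])

```text
t: 23.45
eef_pos: [0.5187, -0.439, 0.1597]
tcp_rot: [-179.3, -0.6, -101.7]
wrist_force: [-0.5, -0.8, -0.1]
finger_gap: 0.995
```

Emit:
apply_moves([
  [[0, 0, 0], [0, 0, 0]],
  [[0, 0, 0], [0, 0, 0]],
  [[0, 0, 0], [0, 0, 0]],
  [[0, 0, 0], [0, 0, 0]],
  [[0, 0, 0], [0, 0, 0]],
  [[0, 0, 0], [0, 0, 0]],
  [[0, 0, 0], [0, 0, 0]],
  [[0, 0, 0], [0, 0, 0]],
  [[0, 0, 0], [0, 0, 0]],
  [[0, 0, 0], [0, 0, 0]],
], hand=25)

```text
t: 24.45
eef_pos: [0.5199, -0.4394, 0.1638]
tcp_rot: [-179.1, -0.5, -101.9]
wrist_force: [1.0, -1.5, 0.3]
finger_gap: 0.382
```

Emit:
apply_moves([
  [[0, 0, 0.01], [0, 0, 0]],
  [[0, 0, 0.01], [0, 0, 0]],
  [[0, 0, 0], [0, 0, 0]],
  [[0, 0, 0], [0, 0, 0]],
  [[0, 0, 0], [0, 0, 0]],
  [[0, 0, 0], [0, 0, 0]],
  [[0, 0, 0], [0, 0, 0]],
  [[0, 0, 0], [0, 0, 0]],
  [[0, 0, 0], [0, 0, 0]],
  [[0, 0, 0], [0, 0, 0]],
  [[0, 0, 0], [0, 0, 0]],
  [[0, 0, 0], [0, 0, 0]],
])

```text
t: 25.65
eef_pos: [0.5199, -0.4394, 0.1638]
tcp_rot: [-179.1, -0.5, -101.9]
wrist_force: [0.5, -2.0, 2.5]
finger_gap: 0.381
```

Emit:
apply_moves([
  [[0, 0, 0.01], [0, 0, 0]],
  [[0, 0, 0], [0, 0, 0]],
  [[0, 0, 0], [0, 0, 0]],
  [[0, 0, 0], [0, 0, 0]],
  [[0, 0, 0], [0, 0, 0]],
  [[0, 0, 0], [0, 0, 0]],
  [[0, 0, 0], [0, 0, 0]],
  [[0, 0, 0], [0, 0, 0]],
  [[0, 0, 0], [0, 0, 0]],
  [[0, 0, 0], [0, 0, 0]],
  [[0, 0, 0], [0, 0, 0]],
  [[0, 0, 0], [0, 0, 0]],
])

```text
t: 26.85
eef_pos: [0.5199, -0.4394, 0.1638]
tcp_rot: [-179.1, -0.5, -101.9]
wrist_force: [-0.4, -1.3, 1.6]
finger_gap: 0.384
```

Emit:
apply_moves([
  [[0, 0, 0], [0, 0, 0]],
  [[0, 0, 0], [0, 0, 0]],
  [[0, 0, 0], [0, 0, 0]],
  [[0, 0, 0], [0, 0, 0]],
  [[0, 0, 0], [0, 0, 0]],
  [[0, 0, 0], [0, 0, 0]],
  [[0, 0, 0], [0, 0, 0]],
  [[0, 0, 0], [0, 0, 0]],
  [[0, 0, 0], [0, 0, 0]],
  [[0, 0, 0], [0, 0, 0]],
  [[0, 0, 0], [0, 0, 0]],
  [[0, 0, 0], [0, 0, 0]],
])

```text
t: 28.05
eef_pos: [0.5199, -0.4394, 0.1638]
tcp_rot: [-179.1, -0.5, -101.9]
wrist_force: [-0.4, -1.1, 1.8]
finger_gap: 0.385
```

```bash
python3 - <<'E'
from h import *
st()
f=shot("side","s11",(300,60,440,200),4.2)
mattiles(bot.grab_frame("top"))
E
```

```text
t28.05 [ 519.9 -439.4  163.8] [-179.1   -0.5 -101.9] F [-0.4 -1.1  1.8] gap 0.385
tile [ 530.  -234.1  106.7   55.9   -1. ] mat [  -3.1 -119.6]
tile [ 542.  -119.2  107.6   57.8   -4.1] mat [ 1.3 -4.1]
tile [561.2  26.6 108.4  58.3  -3.8] mat [ 10.8 142.6]
```

View pics/s11.png

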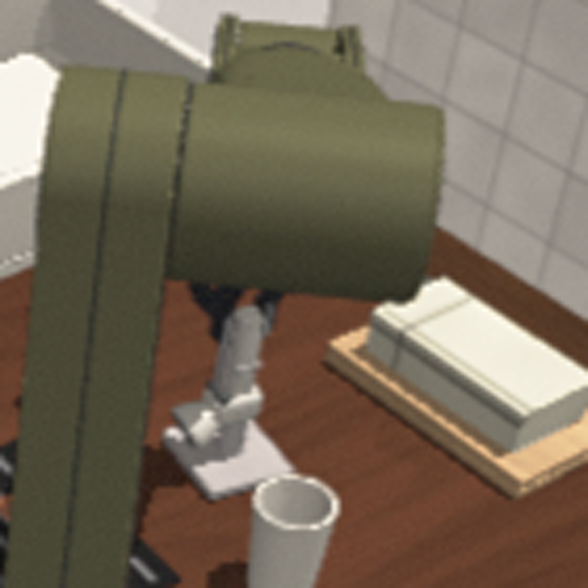

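The trigger lies in against the grip, and the gap reading matches 35 mm with the same −2.4 mm offset the tiles gave. It has been held for about 4 s. I release and rise.

Emit:
apply_moves([
  [[0, 0, 0], [0, 0, 0]],
  [[0, 0, 0], [0, 0, 0]],
  [[0, 0, 0], [0, 0, 0]],
  [[0, 0, 0], [0, 0, 0]],
  [[0, 0, 0], [0, 0, 0]],
  [[0, 0, 0], [0, 0, 0]],
  [[0, 0, -0.1], [0, 0, 0]],
  [[0, 0, -0.3], [0, 0, 0]],
  [[0, 0, -0.4], [0, 0, 0]],
  [[0, 0, -0.3], [0, 0, 0]],
  [[0, 0, 0], [0, 0, 0]],
], hand=85)

```text
t: 29.25
eef_pos: [0.518, -0.4379, 0.2768]
tcp_rot: [-179.2, -0.8, -101.7]
wrist_force: [0.9, -0.2, 0.4]
finger_gap: 0.996
```

```bash
python3 - <<'E'
from h import *
plan([542,-119,230],tool(-94),n=10)
f=shot("side","s12",(300,60,440,200),4.2)
E
```

```text
t29.25 [ 518.  -437.9  276.8] [-179.2   -0.8 -101.7] F [ 0.9 -0.2  0.4] gap 0.996
d323.3 a7.8 n10 tilt-target shift(tool): [-317.8   41.8   42. ] rv [-0.8 -0.8 -7.7]
[[[-0.32, 0.04, 0.04], [-0.0, -0.0, -0.002]], [[-0.32, 0.04, 0.04], [-0.0, -0.0, -0.002]], [[-0.32, 0.03, 0.04], [-0.0, -0.0, -0.002]], [[-0.32, 0.03, 0.04], [-0.0, -0.0, -0.002]], [[-0.32, 0.02, 0.04], [-0.0, -0.0, -0.002]], [[-0.32, 0.02, 0.04], [-0.0, -0.0, -0.002]], [[-0.32, 0.02, 0.04], [-0.0, -0.0, -0.002]], [[-0.32, 0.01, 0.05], [-0.0, -0.0, -0.002]], [[-0.32, 0.01, 0.05], [-0.0, -0.0, -0.002]], [[-0.32, 0.0, 0.05], [-0.0, -0.0, -0.002]]]
```

View pics/s12.png

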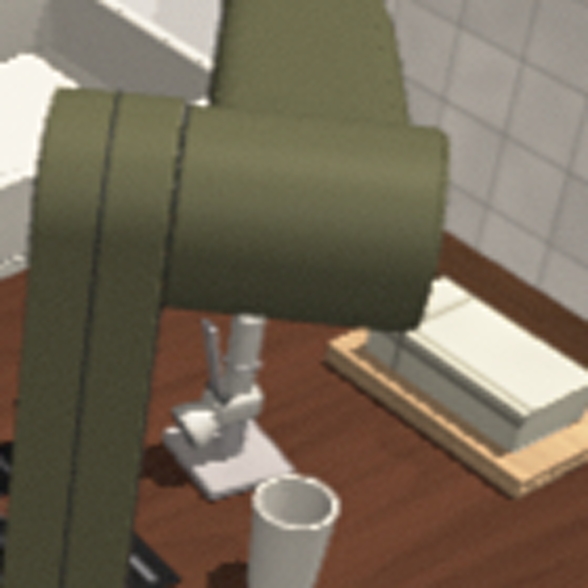

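The trigger has sprung back and stands off the grip again. Now I flip the left tile. I move above its outer end and tilt the tool by −35°, fingers pointing back toward the robot.

Emit:
apply_moves([
  [[-0.38, 0.02, 0], [0, 0, -0.002]],
  [[-0.38, 0.01, 0], [0, 0, -0.002]],
  [[-0.38, 0.01, 0], [0, 0, -0.002]],
  [[-0.38, 0, 0], [0, 0, -0.002]],
  [[-0.38, 0, 0], [0, 0, -0.002]],
  [[-0.38, -0.01, 0], [0, 0, -0.002]],
  [[-0.38, -0.01, 0], [0, 0, -0.002]],
  [[-0.38, -0.01, 0], [0, 0, -0.002]],
  [[-0.38, -0.02, 0], [0, 0, -0.002]],
  [[-0.38, -0.02, 0], [0, 0, -0.002]],
  [[-0.38, -0.02, 0], [0, 0, 0]],
  [[-0.35, -0.02, 0], [0, 0, 0]],
], hand=66)

```text
t: 30.5
eef_pos: [0.5809, 0.0231, 0.2524]
tcp_rot: [179.4, -0.6, -94.8]
wrist_force: [-0.1, 0.1, -0.3]
finger_gap: 0.777
```

```bash
python3 - <<'E'
from h import *
a=MA;C=np.array([561,26.6]);T=C+44*np.array([np.cos(a),np.sin(a)]);print(T)
plan([*T,120],tool(-93.8,-35),n=6)
mattiles(bot.grab_frame("top"))
print(np.round(bot.state()["q"],1))
E
```

```text
[604.9032646   23.68394838]
t30.50 [580.9  23.1 252.4] [179.4  -0.6 -94.8] F [-0.1  0.1 -0.3] gap 0.777
d134.6 a34.5 n6 tilt-target shift(tool): [ -4.  -25.2 132.1] rv [-34.4  -0.3  -1.2]
[[[-0.01, -0.04, 0.22], [-0.016, -0.0, -0.001]], [[-0.01, -0.06, 0.21], [-0.016, -0.0, -0.001]], [[-0.01, -0.08, 0.21], [-0.016, -0.0, -0.001]], [[-0.01, -0.11, 0.2], [-0.016, -0.0, -0.001]], [[-0.0, -0.12, 0.19], [-0.016, -0.0, -0.001]], [[-0.0, -0.14, 0.17], [-0.016, -0.0, -0.001]]]
tile [ 528.8 -232.7  107.1   57.8   -3.8] mat [  -4.4 -118.2]
tile [ 541.6 -119.1  108.3   57.8   -4.1] mat [ 0.9 -4.1]
tile [596.7  24.3  56.5  31.9  89.9] mat [ 46.3 142.7]
[ -2.4  -1.2 103.   -0.4  78.8  92.3]
```

Emit:
apply_moves([
  [[-0.01, -0.04, 0.22], [-0.016, 0, -0.001]],
  [[-0.01, -0.06, 0.21], [-0.016, 0, -0.001]],
  [[-0.01, -0.08, 0.21], [-0.016, 0, -0.001]],
  [[-0.01, -0.11, 0.2], [-0.016, 0, -0.001]],
  [[0, -0.12, 0.19], [-0.016, 0, 0]],
  [[0, -0.14, 0.17], [-0.016, 0, 0]],
  [[0, 0, 0], [0, 0, 0]],
])

```text
t: 31.25
eef_pos: [0.5992, 0.0319, 0.1083]
tcp_rot: [143.1, -0.1, -92.8]
wrist_force: [-0.6, 0.6, -1.4]
finger_gap: 0.768
```

```bash
python3 - <<'E'
from h import *
plan([605,23.7,60],tool(-93.8,-35),n=4)
print(np.round(bot.state()["q"],1))
E
```

```text
t31.25 [599.2  31.9 108.3] [ 1.431e+02 -1.000e-01 -9.280e+01] F [-0.6  0.6 -1.4] gap 0.768
d49.3 a2.2 n4 tilt-target shift(tool): [  7.8 -34.   34.9] rv [ 1.9 -0.7  0.8]
[[[0.02, -0.08, 0.09], [0.001, -0.0, 0.001]], [[0.02, -0.08, 0.09], [0.001, -0.0, 0.001]], [[0.02, -0.08, 0.09], [0.001, -0.0, 0.001]], [[0.02, -0.08, 0.09], [0.001, -0.0, 0.001]]]
[ -2.2  28.9  87.    0.3 101.   90.6]
```

Emit:
apply_moves([
  [[0.02, -0.08, 0.09], [0.001, 0, 0.001]],
  [[0.02, -0.08, 0.09], [0.001, 0, 0.001]],
  [[0.02, -0.08, 0.09], [0.001, 0, 0.001]],
  [[0.01, -0.08, 0.09], [0.001, 0, 0]],
  [[0, 0, 0], [0, 0, 0]],
])

```text
t: 31.75
eef_pos: [0.6033, 0.023, 0.0605]
tcp_rot: [145.1, -0.8, -93.8]
wrist_force: [0.6, 0.0, -0.5]
finger_gap: 0.773
```

```bash
python3 - <<'E'
from h import *
plan([605,23.7,28],tool(-93.8,-35),n=4)
f=shot("side","s13",(180,100,340,240),4)
E
```

```text
t31.75 [603.3  23.   60.5] [145.1  -0.8 -93.8] F [ 0.6  0.  -0.5] gap 0.773
d32.6 a0.8 n4 tilt-target shift(tool): [ -1.2 -19.9  25.8] rv [-0.1 -0.7 -0.4]
[[[-0.0, -0.05, 0.06], [-0.0, -0.0, -0.0]], [[-0.0, -0.05, 0.06], [-0.0, -0.0, -0.0]], [[-0.0, -0.05, 0.06], [-0.0, -0.0, -0.0]], [[-0.0, -0.05, 0.06], [-0.0, -0.0, -0.0]]]
```

View pics/s13.png

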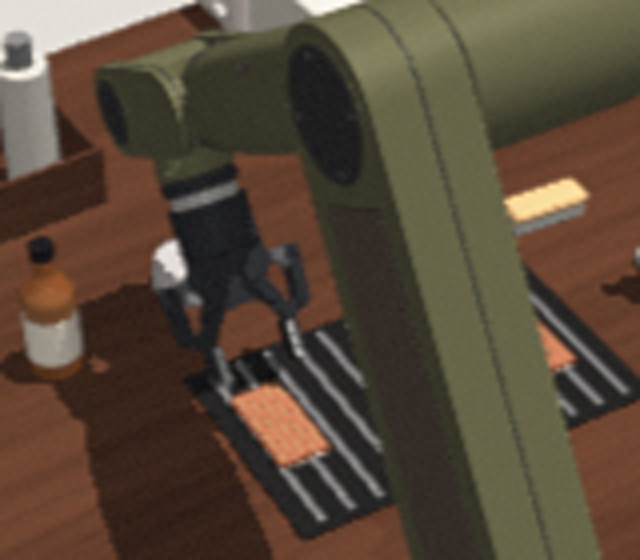

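The fingers straddle the outer end of the left tile, with tips at (222,385) and (295,350). I'll lower and grip.

Emit:
apply_moves([
  [[0, -0.05, 0.06], [0, -0.001, 0]],
  [[0, -0.05, 0.06], [0, -0.001, 0]],
  [[0, -0.04, 0.06], [0, 0, 0]],
  [[0, -0.03, 0.04], [0, 0, 0]],
  [[0, -0.01, 0.02], [0, 0, 0]],
  [[0, 0, 0], [0, 0, 0]],
])

```text
t: 32.4
eef_pos: [0.6066, 0.0229, 0.0314]
tcp_rot: [145.5, -0.1, -94.2]
wrist_force: [-0.2, -0.7, 0.1]
finger_gap: 0.771
```

```bash
python3 - <<'E'
from h import *
plan([605,23.7,28],tool(-93.8,-35),n=1)
E
```

```text
t32.40 [606.6  22.9  31.4] [ 1.455e+02 -1.000e-01 -9.420e+01] F [-0.2 -0.7  0.1] gap 0.771
d3.8 a0.6 n1 tilt-target shift(tool): [-0.7 -0.6  3.7] rv [-0.5  0.1 -0.4]
[[[-0.01, -0.01, 0.04], [-0.001, 0.0, -0.001]]]
```

Emit:
apply_moves([
  [[-0.01, -0.01, 0.05], [-0.001, 0, -0.001]],
  [[0, 0, 0.01], [0, 0, 0]],
  [[0, 0, 0], [0, 0, 0]],
])

```text
t: 32.7
eef_pos: [0.604, 0.0243, 0.0255]
tcp_rot: [145.1, 0.1, -93.8]
wrist_force: [-1.4, -0.4, 0.1]
finger_gap: 0.773
```

Emit:
apply_moves([
  [[0, 0, 0], [0, 0, 0]],
  [[0, 0, 0], [0, 0, 0]],
  [[0, 0, 0], [0, 0, 0]],
  [[0, 0, 0], [0, 0, 0]],
  [[0, 0, 0], [0, 0, 0]],
], hand=40)

```text
t: 33.2
eef_pos: [0.6048, 0.0243, 0.0262]
tcp_rot: [145.2, 0.1, -93.8]
wrist_force: [0.1, -0.6, -0.5]
finger_gap: 0.557
```

Emit:
apply_moves([
  [[0, 0.06, -0.08], [0, 0, 0]],
  [[0, 0.12, -0.16], [0, 0, 0]],
  [[0, 0.2, -0.3], [0, 0, 0]],
  [[0, 0.2, -0.3], [0, 0, 0]],
  [[0, 0.2, -0.3], [0, 0, 0]],
  [[0, 0, 0], [0, 0, 0]],
])

```text
t: 33.8
eef_pos: [0.6048, 0.0241, 0.1742]
tcp_rot: [145.2, 0.1, -93.8]
wrist_force: [0.9, 0.4, -0.5]
finger_gap: 0.564
```

```bash
python3 - <<'E'
from h import *
f=shot("side","s14",(180,100,340,240),4)
plan([560,26,190],tool(-93.8,20),n=8)
E
```

```text
t33.85 [603.8  24.1 171.7] [ 1.45e+02  1.00e-01 -9.38e+01] F [-0.1 -0.  -0.9] gap 0.560
d47.5 a55.0 n8 tilt-target shift(tool): [ 1.1 46.4 10.1] rv [55.   0.1 -0. ]
[[[0.0, 0.06, 0.01], [0.019, 0.0, -0.0]], [[0.0, 0.06, 0.01], [0.019, 0.0, -0.0]], [[0.0, 0.06, -0.0], [0.019, 0.0, -0.0]], [[0.0, 0.06, -0.01], [0.019, 0.0, -0.0]], [[0.0, 0.06, -0.02], [0.019, 0.0, -0.0]], [[0.0, 0.06, -0.02], [0.019, 0.0, -0.0]], [[0.0, 0.05, -0.03], [0.019, 0.0, -0.0]], [[0.0, 0.05, -0.03], [0.019, 0.0, -0.0]]]
```

View pics/s14.png

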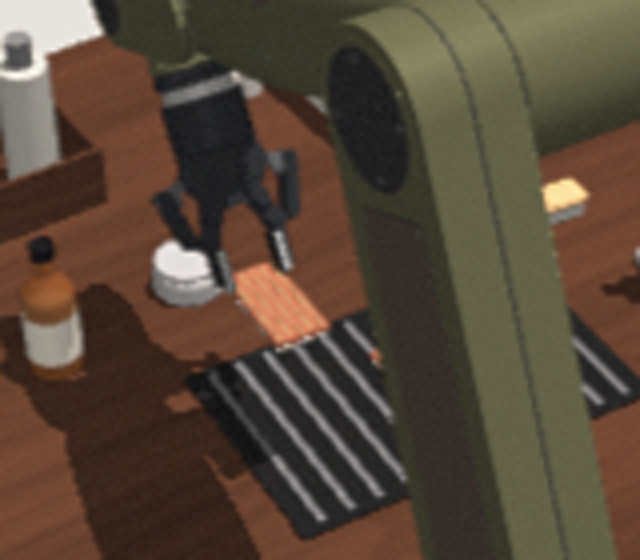

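The tile is held level at its outer end. I rotate the tool about its jaw axis up to about horizontal.

Emit:
apply_moves([
  [[0, 0, -0.02], [0.022, 0, 0]],
  [[0, 0, -0.02], [0.022, 0, 0]],
  [[0, 0, -0.02], [0.022, 0, 0]],
  [[0, 0, -0.02], [0.022, 0, 0]],
  [[0, 0, 0], [0.022, 0, 0]],
  [[0, 0, 0], [0.022, 0, 0]],
  [[0, 0, 0], [0.022, 0, 0]],
  [[0, 0, 0], [0.022, 0, 0]],
  [[0, 0, 0], [0.022, 0, 0]],
  [[0, 0, 0], [0.022, 0, 0]],
  [[0, 0, 0], [0.022, 0, 0]],
  [[0, 0, 0], [0, 0, 0]],
])

```text
t: 35.05
eef_pos: [0.5759, 0.0275, 0.2018]
tcp_rot: [-130.9, -0.3, -94.3]
wrist_force: [0.5, -0.1, -0.3]
finger_gap: 0.553
```

```bash
python3 - <<'E'
from h import *
plan([600,24,150],tool(-93.8,85),n=8)
print(np.round(bot.state()["q"],1))
E
```

```text
t35.05 [575.9  27.5 201.8] [-130.9   -0.3  -94.3] F [ 0.5 -0.1 -0.3] gap 0.553
d57.2 a35.9 n8 tilt-target shift(tool): [ 1.4 23.2 52.3] rv [35.9 -0.6  0.1]
[[[0.0, 0.03, 0.07], [0.012, -0.0, 0.0]], [[0.0, 0.03, 0.06], [0.012, -0.0, 0.0]], [[0.0, 0.04, 0.06], [0.012, -0.0, 0.0]], [[0.0, 0.04, 0.06], [0.012, -0.0, 0.0]], [[0.0, 0.05, 0.05], [0.012, -0.0, 0.0]], [[0.0, 0.05, 0.05], [0.012, -0.0, 0.0]], [[0.0, 0.06, 0.05], [0.012, -0.0, 0.0]], [[0.0, 0.06, 0.04], [0.012, -0.0, 0.0]]]
[ -1.6 -22.  134.4  -7.2  18.7  98.3]
```

At tilt 49° joint 5 sits on its lower limit (18.7°), so the tool cannot reach horizontal pointing outward. Pointing sideways it can use joint 4 instead. I untilt, yaw the tool by 90°, and then test which side works.

Emit:
apply_moves([
  [[0, 0, -0.05], [-0.022, 0, 0]],
  [[0, 0, -0.05], [-0.022, 0, 0]],
  [[0, 0, -0.05], [-0.022, 0, 0]],
  [[0, 0, -0.05], [-0.022, 0, 0]],
  [[0, 0, 0], [-0.022, 0, 0]],
  [[0, 0, 0], [-0.022, 0, 0]],
  [[0, 0, 0], [0, 0, -0.02]],
  [[0, 0, 0], [0, 0, -0.023]],
  [[0, 0, 0], [0, 0, -0.023]],
  [[0, 0, 0], [0, 0, -0.023]],
  [[0, 0, 0], [0, 0, -0.023]],
  [[0, 0, 0], [0, 0, -0.023]],
])

```text
t: 36.25
eef_pos: [0.5484, 0.0297, 0.1939]
tcp_rot: [178.0, 2.1, -43.9]
wrist_force: [-0.3, -0.8, -1.7]
finger_gap: 0.555
```

```bash
python3 - <<'E'
from h import *
plan([560,0,230],tool(-3.8,30),n=6)
print(np.round(bot.state()["q"],1))
E
```

```text
t36.25 [548.4  29.7 193.9] [178.    2.1 -43.9] F [-0.3 -0.8 -1.7] gap 0.555
d48.2 a50.4 n6 tilt-target shift(tool): [ 27.6  14.6 -36.7] rv [ 30.   -7.9 -39.8]
[[[0.05, 0.02, -0.06], [0.014, -0.004, -0.018]], [[0.04, 0.02, -0.06], [0.014, -0.004, -0.018]], [[0.04, 0.02, -0.07], [0.014, -0.004, -0.018]], [[0.03, 0.02, -0.07], [0.014, -0.004, -0.018]], [[0.03, 0.02, -0.07], [0.014, -0.004, -0.018]], [[0.03, 0.02, -0.07], [0.014, -0.004, -0.018]]]
[-2.400e+00 -1.600e+00  1.091e+02 -1.000e-01  7.530e+01  4.140e+01]
```

Emit:
apply_moves([
  [[0.02, 0, -0.06], [0, 0, -0.022]],
  [[0.02, 0, -0.06], [0, 0, -0.022]],
  [[0.02, 0, -0.06], [0, 0, -0.022]],
  [[0.02, 0, -0.06], [0, 0, -0.022]],
  [[0.02, 0, -0.06], [0, 0, -0.022]],
  [[0, 0, 0], [0.02, 0, 0]],
  [[0, 0, 0], [0.02, 0, 0]],
  [[0, 0, 0], [0.02, 0, 0]],
  [[0, 0, 0], [0, 0, 0]],
])

```text
t: 37.15
eef_pos: [0.5515, 0.0272, 0.21]
tcp_rot: [-157.5, 4.5, -2.1]
wrist_force: [0.5, -0.1, -2.5]
finger_gap: 0.556
```

```bash
python3 - <<'E'
from h import *
st()
print(np.round(bot.state()["q"],1))
shot("side","s15",(100,60,420,280),2.4)
E
```

```text
t37.15 [551.5  27.2 210. ] [-157.5    4.5   -2.1] F [ 0.5 -0.1 -2.5] gap 0.556
[-12.6  -0.2 108.2  21.5  81.4 -14.6]
```

View pics/s15.png

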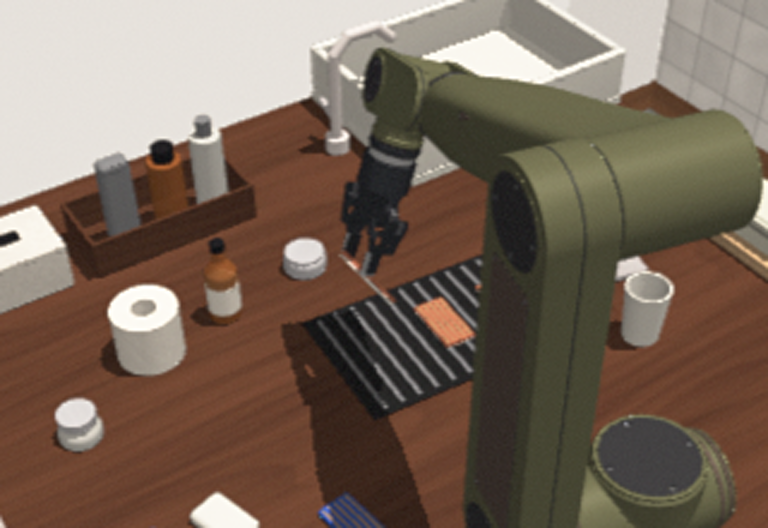

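Positive tilt, with the tool pointing left, drives joint 4 positive, so that side has plenty of range. I'll flip on the left part of the mat, in rows. I compute the rigid transform from the pick.

```bash
cat >> h.py <<'E'
def place(pick_tcp,pick_yaw,pick_tilt,tile_c,tile_ang,row,Y,tau,yaw=-3.8,gap=1.0):
    """TCP for the leaning tile: lowest edge at mat (row,Y)"""
    Rp=tool(pick_yaw,pick_tilt);Rt=Ro.from_euler('z',tile_ang,degrees=True)
    off=Rp.inv().apply(np.array(tile_c)-pick_tcp);Rrel=Rp.inv()*Rt
    Rf=tool(yaw,tau);RT=Rf*Rrel;cw=Rf.apply(off)
    cor=np.array([RT.apply([a,b,c]) for a in(-50,50) for b in(-25,25) for c in(-5,5)])+cw
    zmin=cor[:,2].min();low=cor[cor[:,2]<zmin+0.8].mean(0)
    c,s=np.cos(MA),np.sin(MA)
    tgt=np.array([MC[0]+c*row-s*Y,MC[1]+s*row+c*Y])
    tcp=np.array([tgt[0]-low[0],tgt[1]-low[1],6+gap-zmin])
    print("tcp",np.round(tcp,1),"tile z-axis",np.round(RT.apply([0,0,1]),2),"x",np.round(RT.apply([1,0,0]),2),"corners z",np.round(cor[:,2]+tcp[2],0),"y",np.round(cor[:,1]+tcp[1],0))
    return tcp,Rf
E
python3 - <<'E'
from h import *
for tau in(75,85):
    t,R=place([604.8,24.3,26.2],-93.8,-34.8,[561.2,26.6,11],-3.8,80,175,tau)
plan([600,-5,200],tool(-3.8,60),n=6)
E
```

```text
tcp [629.1  13.1  91.7] tile z-axis [-0.06 -0.94 -0.34] x [-0.02 -0.34  0.94] corners z [ 10.   7.  10.   7. 104. 101. 104. 101.] y [62. 53. 65. 56. 28. 19. 32. 22.]
tcp [628.2  -0.9  83.2] tile z-axis [-0.06 -0.87 -0.5 ] x [-0.03 -0.5   0.87] corners z [12.  7. 12.  7. 99. 94. 99. 94.] y [61. 53. 65. 56. 12.  3. 15.  6.]
t37.20 [551.7  27.8 210.4] [-157.7    4.5   -2.1] F [ 0.4  0.3 -0.4] gap 0.555
d59.3 a38.0 n6 tilt-target shift(tool): [50.1 31.2 -5.8] rv [37.7  4.6 -1.7]
[[[0.08, 0.05, -0.01], [0.017, 0.002, -0.001]], [[0.08, 0.05, -0.01], [0.017, 0.002, -0.001]], [[0.08, 0.05, -0.02], [0.017, 0.002, -0.001]], [[0.08, 0.05, -0.02], [0.017, 0.002, -0.001]], [[0.08, 0.05, -0.03], [0.017, 0.002, -0.001]], [[0.08, 0.04, -0.03], [0.017, 0.002, -0.001]]]
```

Emit:
apply_moves([
  [[0.09, 0.05, -0.02], [0.017, 0.002, -0.001]],
  [[0.09, 0.05, -0.02], [0.017, 0.002, -0.001]],
  [[0.09, 0.05, -0.02], [0.017, 0.002, -0.001]],
  [[0.09, 0.05, -0.02], [0.017, 0.002, -0.001]],
  [[0.09, 0.05, -0.03], [0.017, 0.002, -0.001]],
  [[0.09, 0.04, -0.03], [0.017, 0.002, -0.001]],
  [[0, 0, 0], [0, 0, 0]],
])

```text
t: 37.9
eef_pos: [0.6049, -0.0006, 0.1992]
tcp_rot: [-120.6, 0.1, -2.5]
wrist_force: [-0.3, -0.4, -2.6]
finger_gap: 0.558
```

```bash
python3 - <<'E'
from h import *
plan([628,-1,150],tool(-3.8,85),n=6)
print(np.round(bot.state()["q"],1))
E
```

```text
t37.90 [ 6.049e+02 -6.000e-01  1.992e+02] [-1.206e+02  1.000e-01 -2.500e+00] F [-0.3 -0.4 -2.6] gap 0.558
d54.4 a25.6 n6 tilt-target shift(tool): [23.1 42.  25.6] rv [25.6  1.2  0.3]
[[[0.04, 0.07, 0.04], [0.012, 0.001, 0.0]], [[0.04, 0.07, 0.04], [0.012, 0.001, 0.0]], [[0.04, 0.08, 0.03], [0.012, 0.001, 0.0]], [[0.04, 0.08, 0.03], [0.012, 0.001, 0.0]], [[0.04, 0.08, 0.02], [0.012, 0.001, 0.0]], [[0.04, 0.08, 0.01], [0.012, 0.001, 0.0]]]
[-25.2  14.7 103.9  52.7  92.8 -35.7]
```

Emit:
apply_moves([
  [[0.04, 0.07, 0.04], [0.012, 0.001, 0]],
  [[0.04, 0.07, 0.04], [0.012, 0.001, 0]],
  [[0.04, 0.08, 0.03], [0.012, 0.001, 0]],
  [[0.04, 0.08, 0.03], [0.012, 0.001, 0]],
  [[0.04, 0.08, 0.02], [0.012, 0.001, 0]],
  [[0.04, 0.08, 0.01], [0.012, 0.001, 0]],
  [[0, 0, 0], [0, 0, 0]],
])

```text
t: 38.6
eef_pos: [0.6296, 0.0076, 0.1506]
tcp_rot: [-95.3, -0.3, -3.3]
wrist_force: [-0.2, 0.9, -2.0]
finger_gap: 0.554
```

```bash
python3 - <<'E'
from h import *
plan([628,-1,110],tool(-3.8,85),n=4)
print(np.round(bot.state()["q"],1))
shot("side","s16",(120,60,440,280),2.4)
shot("top","t16",(200,60,500,300),2.4)
E
```

```text
t38.60 [629.6   7.6 150.6] [-95.3  -0.3  -3.3] F [-0.2  0.9 -2. ] gap 0.554
d41.5 a0.7 n4 tilt-target shift(tool): [-1.3 41.2 -4.9] rv [0.3 0.5 0.3]
[[[-0.0, 0.1, -0.01], [0.0, 0.0, 0.0]], [[-0.0, 0.1, -0.01], [0.0, 0.0, 0.0]], [[-0.0, 0.1, -0.01], [0.0, 0.0, 0.0]], [[-0.0, 0.1, -0.01], [0.0, 0.0, 0.0]]]
[-26.6  30.5 101.   70.2 103.4 -45.3]
```

View pics/s16.png

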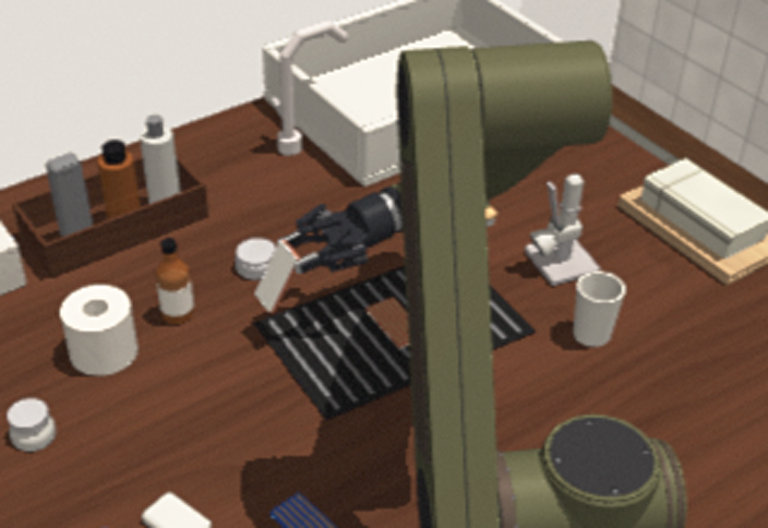

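View pics/t16.png

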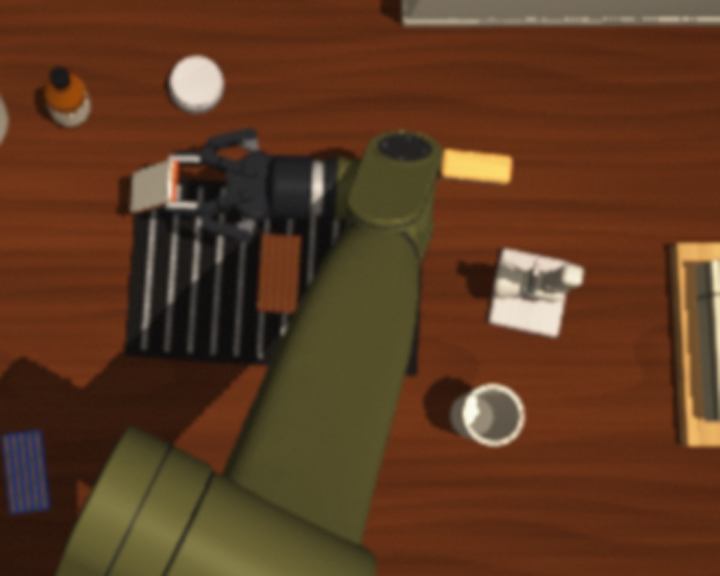

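The wrist configuration works. The tile leans with its white glaze facing up and left at (275,275) in the side crop. I'll lower until the bottom edge just meets the mat.

Emit:
apply_moves([
  [[0, 0.1, -0.03], [0, 0.001, 0]],
  [[0, 0.1, -0.03], [0, 0, 0]],
  [[0, 0.1, -0.02], [0, 0, 0]],
  [[0, 0.1, 0], [0, 0, 0]],
  [[0, 0.1, 0], [0, 0, 0]],
  [[0, 0, 0], [0, 0, 0]],
])

```text
t: 39.3
eef_pos: [0.6319, -0.0068, 0.1051]
tcp_rot: [-95.9, -1.1, -3.5]
wrist_force: [0.1, -0.4, -1.3]
finger_gap: 0.558
```

```bash
python3 - <<'E'
from h import *
plan([628,-1,83],tool(-3.8,85),n=4)
E
```

```text
t39.30 [631.9  -6.8 105.1] [-95.9  -1.1  -3.5] F [ 0.1 -0.4 -1.3] gap 0.558
d23.2 a1.4 n4 tilt-target shift(tool): [-4.7 21.3  7.8] rv [0.9 0.2 1.1]
[[[-0.01, 0.05, 0.02], [0.001, 0.0, 0.001]], [[-0.01, 0.05, 0.02], [0.001, 0.0, 0.001]], [[-0.01, 0.05, 0.02], [0.001, 0.0, 0.001]], [[-0.01, 0.05, 0.02], [0.001, 0.0, 0.001]]]
```

Emit:
apply_moves([
  [[-0.02, 0.05, 0.02], [0.001, 0, 0.001]],
  [[-0.02, 0.05, 0.02], [0.001, 0, 0.001]],
  [[-0.01, 0.05, 0.02], [0.001, 0, 0.001]],
  [[0, 0.04, 0], [0, 0, 0]],
  [[0, 0.02, 0], [0, 0, 0]],
  [[0, 0, 0], [0, 0, 0]],
])

```text
t: 39.9
eef_pos: [0.6269, -0.002, 0.0815]
tcp_rot: [-94.7, 0.1, -3.7]
wrist_force: [1.0, -0.6, -0.3]
finger_gap: 0.56
```

```bash
python3 - <<'E'
from h import *
plan([628,-1,83],tool(-3.8,85),n=2)
shot("side","s17",(180,100,340,240),4)
E
```

```text
t39.90 [626.9  -2.   81.5] [-94.7   0.1  -3.7] F [ 1.  -0.6 -0.3] gap 0.560
d2.1 a0.4 n2 tilt-target shift(tool): [ 1.  -1.6  1. ] rv [-0.3  0.2 -0.1]
[[[0.01, -0.01, 0.0], [-0.0, 0.0, -0.0]], [[0.01, -0.01, 0.0], [-0.0, 0.0, -0.0]]]
```

View pics/s17.png

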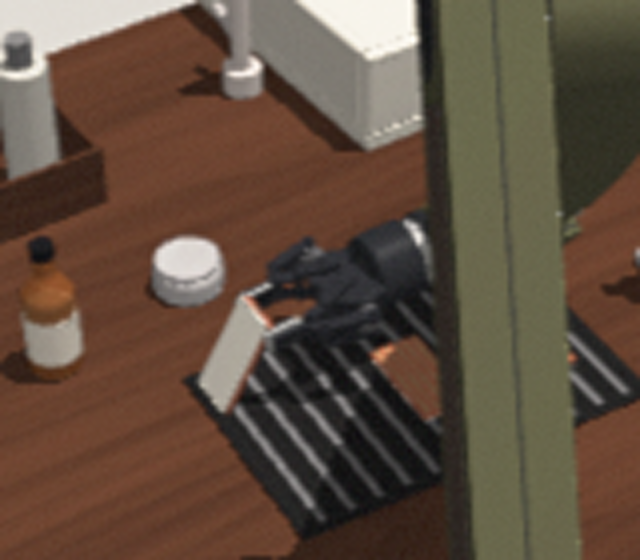

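The bottom edge rests on the mat near (212,400) and the white face leans up. I release so it tips over backward between the open fingers.

Emit:
apply_moves([
  [[0, 0, 0], [0, 0, 0]],
  [[0, 0, 0], [0, 0, 0]],
  [[0, 0, 0], [0, 0, 0]],
  [[0, 0, 0], [0, 0, 0]],
  [[0, 0, 0], [0, 0, 0]],
  [[0, 0, 0], [0, 0, 0]],
], hand=64)

```text
t: 40.55
eef_pos: [0.6279, -0.0024, 0.0838]
tcp_rot: [-94.7, -0.1, -3.6]
wrist_force: [0.8, -0.4, 0.7]
finger_gap: 0.751
```

```bash
python3 - <<'E'
from h import *
st()
shot("side","s18",(180,100,340,240),4)
E
```

```text
t40.55 [627.9  -2.4  83.8] [-94.7  -0.1  -3.6] F [ 0.8 -0.4  0.7] gap 0.751
```

View pics/s18.png

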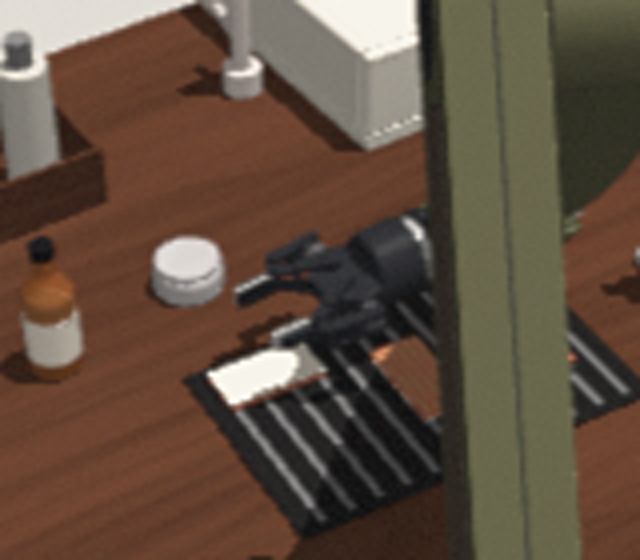

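The tile now lies flat, white glaze up, at (262,375). I rise, untilt, and head for the middle tile.

Emit:
apply_moves([
  [[0, -0.3, 0], [0, 0, 0]],
  [[0, -0.4, 0], [0, 0, 0]],
  [[0, -0.4, 0], [0, 0, 0]],
  [[0, -0.1, 0], [-0.022, 0, 0]],
  [[0, 0, 0], [-0.022, 0, 0]],
  [[0, 0, 0], [-0.022, 0, 0]],
  [[0, 0, 0], [-0.022, 0, 0]],
  [[0, 0, 0], [-0.022, 0, 0]],
  [[0, 0, 0], [-0.022, 0, 0]],
  [[0, 0, 0], [-0.022, 0, 0]],
  [[0, 0, 0], [-0.022, 0, 0]],
  [[0, 0, 0], [-0.022, 0, 0]],
], hand=66)

```text
t: 41.8
eef_pos: [0.6274, 0.0035, 0.2076]
tcp_rot: [-168.5, -0.0, -4.1]
wrist_force: [0.7, 0.2, -0.5]
finger_gap: 0.77
```

```bash
python3 - <<'E'
from h import *
plan([585.6,-122.2,180],tool(-94,0),n=12)
f=bot.grab_frame("top");mattiles(f)
shot("top","t19",(200,60,500,300),2.4)
E
```

```text
t41.80 [627.4   3.5 207.6] [-168.5   -0.    -4.1] F [ 0.7  0.2 -0.5] gap 0.770
d135.3 a90.5 n12 tilt-target shift(tool): [-32.7 131.3   1.5] rv [-9.   9.  89.5]
[[[-0.03, 0.11, 0.0], [-0.002, 0.002, 0.021]], [[-0.01, 0.11, 0.0], [-0.002, 0.002, 0.021]], [[0.0, 0.11, 0.0], [-0.002, 0.002, 0.021]], [[0.02, 0.11, 0.01], [-0.002, 0.002, 0.021]], [[0.03, 0.11, 0.01], [-0.002, 0.002, 0.021]], [[0.04, 0.1, 0.01], [-0.002, 0.002, 0.021]], [[0.06, 0.1, 0.01], [-0.002, 0.002, 0.021]], [[0.07, 0.09, 0.01], [-0.002, 0.002, 0.021]], [[0.08, 0.08, 0.02], [-0.002, 0.002, 0.021]], [[0.09, 0.07, 0.02], [-0.002, 0.002, 0.021]], [[0.1, 0.05, 0.02], [-0.002, 0.002, 0.021]], [[0.1, 0.04, 0.02], [-0.002, 0.002, 0.021]]]
tile [ 528.3 -232.6  108.1   57.8   -3.8] mat [  -4.9 -118.2]
tile [ 541.  -127.5  107.6   41.8   -5.9] mat [  0.9 -12.5]
```

View pics/t19.png

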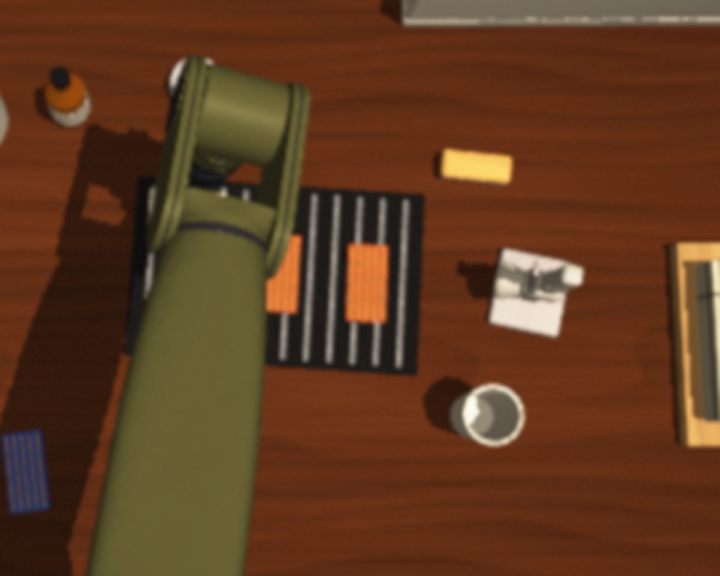

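The arm is back to tool-down, and the middle and right tiles still lie back up at (283,275) and (367,283). I continue to the middle tile.

Emit:
apply_moves([
  [[-0.03, 0.11, 0], [-0.003, 0.002, 0.022]],
  [[-0.01, 0.11, 0], [-0.003, 0.002, 0.022]],
  [[0, 0.11, 0], [-0.002, 0.002, 0.022]],
  [[0.02, 0.11, 0.01], [-0.002, 0.002, 0.022]],
  [[0.03, 0.11, 0.01], [-0.002, 0.002, 0.022]],
  [[0.04, 0.1, 0.01], [-0.002, 0.002, 0.022]],
  [[0.06, 0.1, 0.01], [-0.002, 0.002, 0.022]],
  [[0.07, 0.09, 0.01], [-0.002, 0.002, 0.022]],
  [[0.08, 0.08, 0.02], [-0.002, 0.002, 0.022]],
  [[0.09, 0.07, 0.02], [-0.002, 0.002, 0.022]],
  [[0.1, 0.05, 0.02], [-0.002, 0.002, 0.022]],
  [[0.1, 0.04, 0.02], [-0.002, 0.002, 0.022]],
])

```text
t: 43.1
eef_pos: [0.5677, -0.1218, 0.1679]
tcp_rot: [177.6, 1.7, -103.4]
wrist_force: [0.2, 0.6, -0.5]
finger_gap: 0.773
```

```bash
python3 - <<'E'
from h import *
plan([585.6,-122.2,110],tool(-94,-35),n=6)
E
```

```text
t43.10 [ 567.7 -121.8  167.9] [ 177.6    1.7 -103.4] F [ 0.2  0.6 -0.5] gap 0.773
d60.6 a34.1 n6 tilt-target shift(tool): [ -2.  -19.9  57.2] rv [-32.7   4.7  -8.4]
[[[-0.0, -0.03, 0.1], [-0.015, 0.002, -0.004]], [[-0.0, -0.04, 0.09], [-0.015, 0.002, -0.004]], [[-0.0, -0.05, 0.09], [-0.015, 0.002, -0.004]], [[-0.0, -0.06, 0.08], [-0.015, 0.002, -0.004]], [[-0.0, -0.07, 0.08], [-0.015, 0.002, -0.004]], [[-0.0, -0.07, 0.07], [-0.015, 0.002, -0.004]]]
```

Emit:
apply_moves([
  [[0, -0.03, 0.08], [-0.015, 0.002, -0.004]],
  [[0, -0.04, 0.08], [-0.015, 0.002, -0.004]],
  [[0, -0.05, 0.08], [-0.015, 0.002, -0.004]],
  [[0, -0.06, 0.08], [-0.015, 0.002, -0.004]],
  [[0, -0.07, 0.08], [-0.015, 0.002, -0.004]],
  [[0, -0.07, 0.07], [-0.015, 0.002, -0.004]],
  [[0, 0, 0], [0, 0, 0]],
])

```text
t: 43.8
eef_pos: [0.5788, -0.1277, 0.1049]
tcp_rot: [143.3, 2.0, -94.5]
wrist_force: [-1.0, 1.2, -1.1]
finger_gap: 0.775
```

```bash
python3 - <<'E'
from h import *
f=bot.grab_frame("top");mattiles(f);mattiles(f,False)
plan([585.6,-122.2,60],tool(-94,-35),n=4)
E
```

```text
tile [ 528.3 -232.6  108.1   57.8   -3.8] mat [  -4.9 -118.2]
tile [627.   -0.7  94.5  48.   89.8] mat [ 78.2 119.8]
t43.85 [ 578.8 -128.1  106.3] [143.5   1.9 -94.6] F [-0.1 -0.2 -0.5] gap 0.778
d47.2 a2.5 n4 tilt-target shift(tool): [ -4.8 -32.7  33.7] rv [1.5 1.9 0.6]
[[[-0.01, -0.08, 0.08], [0.001, 0.001, 0.0]], [[-0.01, -0.08, 0.08], [0.001, 0.001, 0.0]], [[-0.01, -0.08, 0.08], [0.001, 0.001, 0.0]], [[-0.01, -0.08, 0.09], [0.001, 0.001, 0.0]]]
```

Emit:
apply_moves([
  [[-0.02, -0.08, 0.08], [0.001, 0.002, 0.001]],
  [[-0.01, -0.08, 0.08], [0.001, 0.002, 0.001]],
  [[-0.01, -0.08, 0.08], [0.001, 0.001, 0]],
  [[-0.01, -0.08, 0.09], [0.001, 0.001, 0]],
  [[0, 0, 0], [0, 0, 0]],
])

```text
t: 44.35
eef_pos: [0.5855, -0.1232, 0.0602]
tcp_rot: [145.5, -0.3, -94.1]
wrist_force: [-0.0, -0.0, 0.5]
finger_gap: 0.77
```

```bash
python3 - <<'E'
from h import *
plan([585.6,-122.2,27],tool(-94,-35),n=4)
E
```

```text
t44.35 [ 585.5 -123.2   60.2] [145.5  -0.3 -94.1] F [-0.  -0.   0.5] gap 0.770
d33.2 a0.6 n4 tilt-target shift(tool): [ -1.1 -18.8  27.4] rv [-0.5 -0.2 -0.2]
[[[-0.0, -0.05, 0.07], [-0.0, -0.0, -0.0]], [[-0.0, -0.05, 0.07], [-0.0, -0.0, -0.0]], [[-0.0, -0.05, 0.07], [-0.0, -0.0, -0.0]], [[-0.0, -0.05, 0.07], [-0.0, -0.0, -0.0]]]
```

Emit:
apply_moves([
  [[0, -0.05, 0.06], [0, 0, 0]],
  [[0, -0.05, 0.06], [0, 0, 0]],
  [[0, -0.04, 0.06], [0, 0, 0]],
  [[0, -0.04, 0.05], [0, 0, 0]],
  [[0, -0.01, 0.02], [0, 0, 0]],
  [[0, 0, 0], [0, 0, 0]],
])

```text
t: 44.95
eef_pos: [0.5875, -0.1235, 0.0266]
tcp_rot: [145.6, -0.3, -94.0]
wrist_force: [0.2, 0.8, -0.4]
finger_gap: 0.771
```

```bash
python3 - <<'E'
from h import *
plan([585.6,-122.2,27],tool(-94,-35),n=1)
E
```

```text
t44.95 [ 587.5 -123.5   26.6] [145.6  -0.3 -94. ] F [ 0.2  0.8 -0.4] gap 0.771
d2.3 a0.6 n1 tilt-target shift(tool): [-1.1  1.9  0.8] rv [-0.6 -0.2 -0.2]
[[[-0.01, 0.02, 0.01], [-0.002, -0.001, -0.001]]]
```

Emit:
apply_moves([
  [[0, 0.01, 0], [0, 0, 0]],
  [[0, 0, 0], [0, 0, 0]],
  [[0, 0, 0], [0, 0, 0]],
  [[0, 0, 0], [0, 0, 0]],
  [[0, 0, 0], [0, 0, 0]],
  [[0, 0, 0], [0, 0, 0]],
], hand=40)

```text
t: 45.55
eef_pos: [0.5875, -0.1236, 0.0282]
tcp_rot: [145.7, -0.3, -94.1]
wrist_force: [0.3, 0.7, -0.4]
finger_gap: 0.548
```

Emit:
apply_moves([
  [[0, 0.06, -0.08], [0, 0, 0]],
  [[0, 0.12, -0.16], [0, 0, 0]],
  [[0, 0.2, -0.3], [0, 0, 0]],
  [[0, 0.2, -0.3], [0, 0, 0]],
  [[0, 0.2, -0.3], [0, 0, 0]],
  [[0, 0.1, -0.16], [0, 0, 0]],
  [[0, 0, 0], [0, 0, 0]],
])

```text
t: 46.25
eef_pos: [0.5874, -0.1226, 0.1986]
tcp_rot: [145.8, -0.4, -94.1]
wrist_force: [-0.2, 0.7, -0.3]
finger_gap: 0.548
```

```bash
python3 - <<'E'
from h import *
f=shot("side","s20",(180,100,340,240),4)
plan([580,-60,210],tool(-94,0),n=4)
E
```

```text
t46.30 [ 587.2 -122.6  197.4] [145.8  -0.4 -94.1] F [ 0.3 -0.7 -0.1] gap 0.550
d64.2 a34.2 n4 tilt-target shift(tool): [-61.8  16.9  -4.2] rv [34.2 -0.3 -0.2]
[[[-0.15, 0.04, -0.01], [0.024, -0.0, -0.0]], [[-0.15, 0.04, -0.02], [0.024, -0.0, -0.0]], [[-0.15, 0.04, -0.02], [0.024, -0.0, -0.0]], [[-0.15, 0.03, -0.03], [0.024, -0.0, -0.0]]]
```

View pics/s20.png

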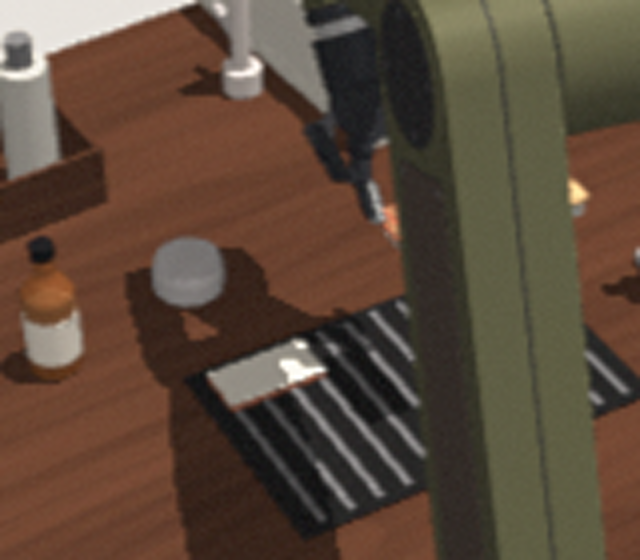

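The tile is held at its outer end, seen at (385,215), and the first tile lies white side up. I untilt and yaw by 90°.

Emit:
apply_moves([
  [[-0.15, 0.03, -0.03], [0.023, 0, 0]],
  [[-0.15, 0.03, -0.03], [0.023, 0, 0]],
  [[-0.15, 0.02, -0.03], [0.023, 0, 0]],
  [[-0.15, 0, -0.03], [0.023, 0, 0]],
  [[0, 0, -0.03], [0, 0, -0.023]],
  [[0, 0, -0.03], [0, 0, -0.023]],
  [[0, 0, -0.03], [0, 0, -0.023]],
  [[0, 0, 0], [0, 0, -0.023]],
  [[0, 0, 0], [0, 0, -0.023]],
  [[0, 0, 0], [0, 0, -0.023]],
  [[0, 0, 0], [0, 0, -0.023]],
  [[0, 0, 0], [0, 0, -0.023]],
])

```text
t: 47.5
eef_pos: [0.5744, -0.0573, 0.1974]
tcp_rot: [179.2, 2.1, -25.5]
wrist_force: [-0.3, 0.1, -1.6]
finger_gap: 0.55
```

```bash
python3 - <<'E'
from h import *
place([587.5,-123.6,28.2],-94.1,-34.3,[541.7,-119.1,11],-4,-5,175,85)
plan([545,-20,215],tool(-3.8,20),n=6)
E
```

```text
tcp [544.9   2.4  84.8] tile z-axis [-0.06 -0.87 -0.49] x [-0.03 -0.49  0.87] corners z [12.  7. 12.  7. 99. 94. 99. 94.] y [67. 58. 70. 62. 18.  9. 22. 13.]
t47.50 [574.4 -57.3 197.4] [179.2   2.1 -25.5] F [-0.3  0.1 -1.6] gap 0.550
d50.7 a29.8 n6 tilt-target shift(tool): [-43.2 -20.8 -16.3] rv [ 20.2  -1.5 -21.9]
[[[-0.07, -0.03, -0.03], [0.009, -0.001, -0.01]], [[-0.07, -0.04, -0.02], [0.009, -0.001, -0.01]], [[-0.07, -0.05, -0.02], [0.009, -0.001, -0.01]], [[-0.06, -0.05, -0.02], [0.009, -0.001, -0.01]], [[-0.06, -0.06, -0.02], [0.009, -0.001, -0.01]], [[-0.06, -0.06, -0.01], [0.009, -0.001, -0.01]]]
```

Emit:
apply_moves([
  [[-0.07, -0.03, -0.05], [0, 0, -0.02]],
  [[-0.07, -0.04, -0.05], [0, 0, -0.02]],
  [[-0.07, -0.05, -0.05], [0, 0, -0.018]],
  [[-0.05, -0.05, -0.02], [0.02, 0, 0]],
  [[-0.05, -0.06, -0.02], [0.022, 0, 0]],
  [[0, 0, 0], [0.022, 0, 0]],
  [[0, 0, 0], [0.022, 0, 0]],
  [[0, 0, 0], [0.022, 0, 0]],
  [[0, 0, 0], [0.022, 0, 0]],
  [[0, 0, 0], [0.022, 0, 0]],
  [[0, 0, 0], [0.022, 0, 0]],
  [[0, 0, 0], [0, 0, 0]],
])

```text
t: 48.7
eef_pos: [0.5367, -0.0231, 0.2022]
tcp_rot: [-114.6, 4.1, -3.4]
wrist_force: [-0.9, 0.2, -1.3]
finger_gap: 0.552
```

```bash
python3 - <<'E'
from h import *
plan([545,2.4,150],tool(-3.8,85),n=5)
print(np.round(bot.state()["q"],1))
E
```

```text
t48.70 [536.7 -23.1 202.2] [-114.6    4.1   -3.4] F [-0.9  0.2 -1.3] gap 0.552
d58.7 a20.0 n5 tilt-target shift(tool): [10.5 36.  45.1] rv [19.6  1.5 -3.8]
[[[0.02, 0.07, 0.09], [0.011, 0.001, -0.002]], [[0.02, 0.08, 0.09], [0.011, 0.001, -0.002]], [[0.02, 0.08, 0.08], [0.011, 0.001, -0.002]], [[0.02, 0.09, 0.07], [0.011, 0.001, -0.002]], [[0.01, 0.09, 0.07], [0.011, 0.001, -0.002]]]
[-31.   11.2 110.6  53.4  99.4 -36.9]
```

Emit:
apply_moves([
  [[0.02, 0.07, 0.09], [0.011, 0.001, -0.002]],
  [[0.02, 0.08, 0.09], [0.011, 0.001, -0.002]],
  [[0.02, 0.08, 0.08], [0.011, 0.001, -0.002]],
  [[0.02, 0.09, 0.07], [0.011, 0.001, -0.002]],
  [[0.01, 0.09, 0.07], [0.011, 0.001, -0.002]],
  [[0, 0, 0], [0, 0, 0]],
])

```text
t: 49.3
eef_pos: [0.5445, 0.0058, 0.148]
tcp_rot: [-95.2, 0.2, -3.9]
wrist_force: [-0.2, 0.4, -2.0]
finger_gap: 0.553
```

```bash
python3 - <<'E'
from h import *
plan([545,2.4,110],tool(-3.8,85),n=4)
print(np.round(bot.state()["q"],1))
shot("side","s21",(180,100,340,240),4)
shot("top","t21",(200,60,500,300),2.4)
E
```

```text
t49.30 [544.5   5.8 148. ] [-95.2   0.2  -3.9] F [-0.2  0.4 -2. ] gap 0.553
d38.1 a0.3 n4 tilt-target shift(tool): [ 0.9 38.1  0.1] rv [ 0.2 -0.1 -0.2]
[[[0.0, 0.1, 0.0], [0.0, -0.0, -0.0]], [[0.0, 0.1, 0.0], [0.0, -0.0, -0.0]], [[0.0, 0.1, 0.0], [0.0, -0.0, -0.0]], [[0.0, 0.1, -0.0], [0.0, -0.0, -0.0]]]
[-30.6  23.5 111.9  66.7 104.4 -49.5]
```

View pics/s21.png

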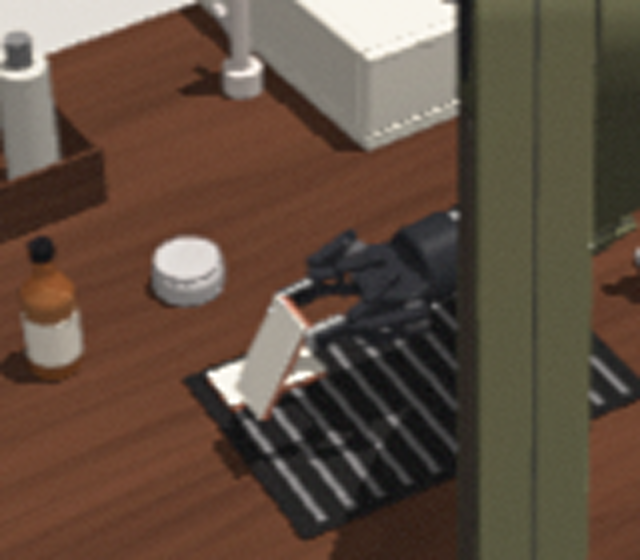

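View pics/t21.png

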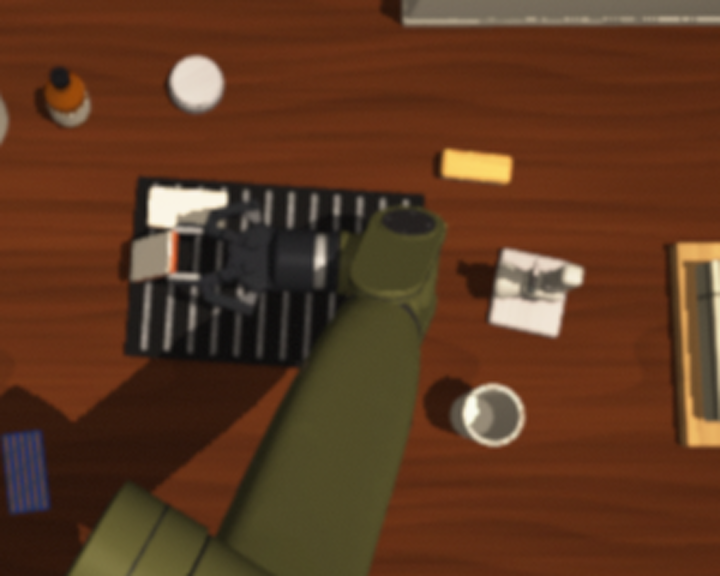

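The tile leans correctly, white face at (270,355), clear of the first tile. I'll lower it.

Emit:
apply_moves([
  [[0, 0.1, -0.01], [0, 0, 0]],
  [[0, 0.1, -0.01], [0, 0, 0]],
  [[0, 0.1, -0.01], [0, 0, 0]],
  [[0, 0.1, 0], [0, 0, 0]],
  [[0, 0.08, 0], [0, 0, 0]],
  [[0, 0, 0], [0, 0, 0]],
])

```text
t: 50.0
eef_pos: [0.5479, -0.0051, 0.1032]
tcp_rot: [-95.9, -0.6, -3.9]
wrist_force: [1.0, 0.3, -0.4]
finger_gap: 0.552
```

```bash
python3 - <<'E'
from h import *
plan([545,2.4,84],tool(-3.8,85),n=4)
E
```

```text
t50.00 [547.9  -5.1 103.2] [-95.9  -0.6  -3.9] F [ 1.   0.3 -0.4] gap 0.552
d20.8 a1.0 n4 tilt-target shift(tool): [-3.6 18.3  9.2] rv [ 0.9 -0.1  0.6]
[[[-0.01, 0.05, 0.02], [0.001, -0.0, 0.0]], [[-0.01, 0.05, 0.02], [0.001, -0.0, 0.0]], [[-0.01, 0.05, 0.02], [0.001, -0.0, 0.0]], [[-0.01, 0.05, 0.02], [0.001, -0.0, 0.0]]]
```

Emit:
apply_moves([
  [[-0.01, 0.05, 0.03], [0.001, 0, 0.001]],
  [[-0.01, 0.05, 0.03], [0.001, 0, 0.001]],
  [[-0.01, 0.05, 0.02], [0.001, 0, 0]],
  [[0, 0.03, 0.01], [0, 0, 0]],
  [[0, 0.01, 0], [0, 0, 0]],
  [[0, 0, 0], [0, 0, 0]],
])

```text
t: 50.6
eef_pos: [0.5455, 0.0025, 0.0836]
tcp_rot: [-94.4, 0.1, -3.9]
wrist_force: [-0.2, -0.3, -0.6]
finger_gap: 0.55
```

```bash
python3 - <<'E'
from h import *
plan([545,2.4,84],tool(-3.8,85),n=2)
shot("side","s22",(180,100,340,240),4)
E
```

```text
t50.60 [545.5   2.5  83.6] [-94.4   0.1  -3.9] F [-0.2 -0.3 -0.6] gap 0.550
d0.6 a0.6 n2 tilt-target shift(tool): [-0.5 -0.4 -0.1] rv [-0.6 -0.1 -0.1]
[[[-0.0, -0.0, -0.0], [-0.001, -0.0, -0.0]], [[-0.0, -0.0, -0.0], [-0.001, -0.0, -0.0]]]
```

View pics/s22.png

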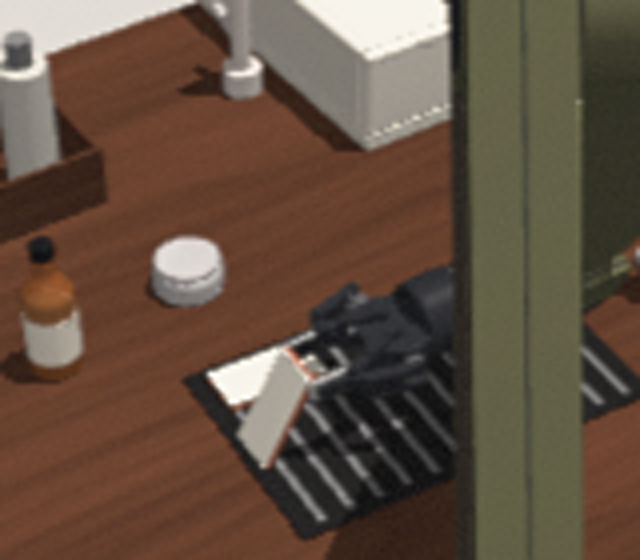

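The lower edge is on the mat at about (255,450). I release.

Emit:
apply_moves([
  [[0, 0, 0], [0, 0, 0]],
  [[0, 0, 0], [0, 0, 0]],
  [[0, 0, 0], [0, 0, 0]],
  [[0, 0, 0], [0, 0, 0]],
  [[0, 0, 0], [0, 0, 0]],
  [[0, 0, 0], [0, 0, 0]],
], hand=62)

```text
t: 51.25
eef_pos: [0.5459, 0.0028, 0.0833]
tcp_rot: [-94.6, 0.1, -4.0]
wrist_force: [0.3, -0.2, -0.3]
finger_gap: 0.726
```

Emit:
apply_moves([
  [[0, -0.3, 0], [0, 0, 0]],
  [[0, -0.4, 0], [0, 0, 0]],
  [[0, -0.4, 0], [0, 0, 0]],
  [[0, -0.1, 0], [-0.022, 0, 0]],
  [[0, 0, 0], [-0.022, 0, 0]],
  [[0, 0, 0], [-0.022, 0, 0]],
  [[0, 0, 0], [-0.022, 0, 0]],
  [[0, 0, 0], [-0.022, 0, 0]],
  [[0, 0, 0], [-0.022, 0, 0]],
  [[0, 0, 0], [-0.022, 0, 0]],
  [[0, 0, 0], [-0.022, 0, 0]],
  [[0, 0, 0], [-0.022, 0, 0]],
])

```text
t: 52.45
eef_pos: [0.546, 0.009, 0.2076]
tcp_rot: [-168.4, 0.1, -4.5]
wrist_force: [0.5, 1.6, -0.5]
finger_gap: 0.725
```

```bash
python3 - <<'E'
from h import *
shot("side","s23",(180,100,340,240),4)
f=bot.grab_frame("top");mattiles(f);mattiles(f,False)
a=MA;C=np.array([528.3,-232.6]);T=C+44*np.array([np.cos(a),np.sin(a)]);print(T)
plan([*T,180],tool(-93.8,0),n=12)
E
```

```text
tile [ 528.3 -232.6  108.1   57.8   -3.8] mat [  -4.9 -118.2]
[ 572.2032646  -235.51605162]
t52.55 [546.3  11.6 208.4] [-168.1   -0.    -4.2] F [-0.7 -1.  -0.4] gap 0.727
d250.1 a90.2 n12 tilt-target shift(tool): [ 43.9 245.2 -22.4] rv [-9.3  9.3 89.3]
[[[0.04, 0.2, -0.02], [-0.002, 0.002, 0.021]], [[0.06, 0.2, -0.02], [-0.002, 0.002, 0.021]], [[0.09, 0.19, -0.01], [-0.002, 0.002, 0.021]], [[0.11, 0.18, -0.01], [-0.002, 0.002, 0.021]], [[0.13, 0.16, -0.0], [-0.002, 0.002, 0.021]], [[0.15, 0.14, 0.0], [-0.002, 0.002, 0.021]], [[0.17, 0.12, 0.0], [-0.002, 0.002, 0.021]], [[0.18, 0.1, 0.01], [-0.002, 0.002, 0.021]], [[0.2, 0.07, 0.01], [-0.002, 0.002, 0.021]], [[0.2, 0.05, 0.02], [-0.002, 0.002, 0.021]], [[0.21, 0.02, 0.02], [-0.002, 0.002, 0.021]], [[0.21, -0.01, 0.02], [-0.002, 0.002, 0.021]]]
```

View pics/s23.png

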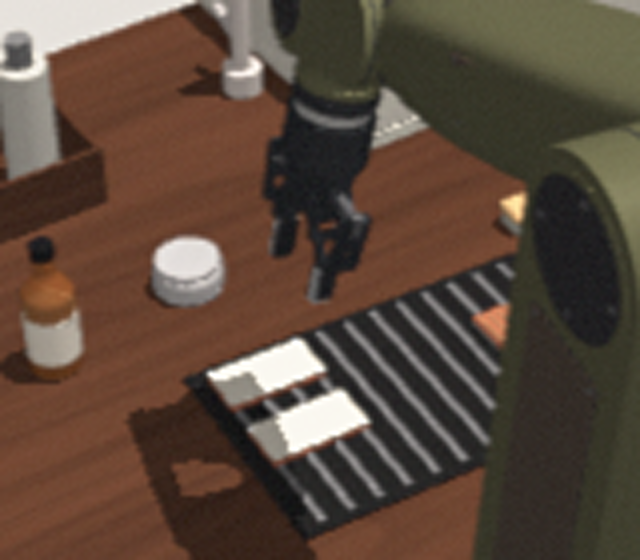

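Two tiles are now white side up, at (265,372) and (310,425). I go for the right one.

Emit:
apply_moves([
  [[0.04, 0.2, -0.04], [-0.003, 0.002, 0.022]],
  [[0.06, 0.2, -0.04], [-0.003, 0.002, 0.022]],
  [[0.09, 0.19, -0.03], [-0.003, 0.002, 0.022]],
  [[0.11, 0.18, -0.03], [-0.002, 0.002, 0.022]],
  [[0.13, 0.16, -0.02], [-0.002, 0.002, 0.021]],
  [[0.15, 0.14, -0.02], [-0.002, 0.002, 0.021]],
  [[0.17, 0.12, -0.02], [-0.002, 0.002, 0.021]],
  [[0.18, 0.1, 0], [-0.002, 0.002, 0.021]],
  [[0.2, 0.07, 0], [-0.002, 0.002, 0.021]],
  [[0.2, 0.05, 0], [-0.002, 0.002, 0.021]],
  [[0.21, 0.02, 0], [-0.002, 0.002, 0.021]],
  [[0.21, -0.01, 0], [-0.002, 0.002, 0.021]],
], hand=66)

```text
t: 53.75
eef_pos: [0.5469, -0.2482, 0.1875]
tcp_rot: [177.9, 1.7, -100.5]
wrist_force: [0.7, 0.2, -1.5]
finger_gap: 0.775
```

```bash
python3 - <<'E'
from h import *
plan([572.2,-235.5,110],tool(-93.8,-35),n=6)
f=bot.grab_frame("top");mattiles(f);mattiles(f,False)
E
```

```text
t53.75 [ 546.9 -248.2  187.5] [ 177.9    1.7 -100.5] F [ 0.7  0.2 -1.5] gap 0.775
d82.6 a33.7 n6 tilt-target shift(tool): [-14.9 -25.5  77.1] rv [-32.9   3.7  -5.9]
[[[-0.02, -0.04, 0.13], [-0.015, 0.002, -0.003]], [[-0.03, -0.05, 0.12], [-0.015, 0.002, -0.003]], [[-0.03, -0.07, 0.12], [-0.015, 0.002, -0.003]], [[-0.03, -0.08, 0.11], [-0.015, 0.002, -0.003]], [[-0.03, -0.09, 0.1], [-0.015, 0.002, -0.003]], [[-0.02, -0.1, 0.09], [-0.015, 0.002, -0.003]]]
tile [544.4   8.6 100.1  53.7  90. ] mat [ -4.8 123.6]
tile [627.    0.8 103.9  54.4  89.9] mat [ 78.2 121.2]
```

Emit:
apply_moves([
  [[-0.02, -0.04, 0.12], [-0.015, 0.002, -0.003]],
  [[-0.03, -0.05, 0.12], [-0.015, 0.002, -0.003]],
  [[-0.03, -0.07, 0.12], [-0.015, 0.002, -0.003]],
  [[-0.03, -0.08, 0.11], [-0.015, 0.002, -0.003]],
  [[-0.03, -0.09, 0.1], [-0.015, 0.002, -0.003]],
  [[-0.02, -0.1, 0.09], [-0.015, 0.002, -0.003]],
  [[0, 0, 0], [0, 0, 0]],
])

```text
t: 54.5
eef_pos: [0.5669, -0.2393, 0.1025]
tcp_rot: [143.9, 1.1, -93.4]
wrist_force: [-0.2, 1.3, -0.3]
finger_gap: 0.772
```

```bash
python3 - <<'E'
from h import *
plan([572.2,-235.5,60],tool(-93.8,-35),n=4)
f=bot.grab_frame("top");mattiles(f)
E
```

```text
t54.50 [ 566.9 -239.3  102.5] [143.9   1.1 -93.4] F [-0.2  1.3 -0.3] gap 0.772
d43.0 a1.7 n4 tilt-target shift(tool): [ -3.3 -29.2  31.4] rv [1.1 0.7 1. ]
[[[-0.01, -0.07, 0.08], [0.001, 0.0, 0.001]], [[-0.01, -0.07, 0.08], [0.001, 0.0, 0.001]], [[-0.01, -0.07, 0.08], [0.001, 0.0, 0.001]], [[-0.01, -0.07, 0.08], [0.001, 0.0, 0.001]]]
```

Emit:
apply_moves([
  [[-0.01, -0.07, 0.08], [0.001, 0.001, 0.001]],
  [[-0.01, -0.07, 0.08], [0.001, 0.001, 0.001]],
  [[-0.01, -0.07, 0.08], [0.001, 0, 0.001]],
  [[-0.01, -0.07, 0.08], [0, 0, 0]],
  [[0, 0, 0], [0, 0, 0]],
])

```text
t: 55.05
eef_pos: [0.571, -0.2371, 0.0629]
tcp_rot: [145.7, -0.1, -94.2]
wrist_force: [0.5, -0.9, -0.7]
finger_gap: 0.773
```

```bash
python3 - <<'E'
from h import *
plan([572.2,-235.5,27],tool(-93.8,-35),n=4)
E
```

```text
t55.05 [ 571.  -237.1   62.9] [ 1.457e+02 -1.000e-01 -9.420e+01] F [ 0.5 -0.9 -0.7] gap 0.773
d36.0 a0.8 n4 tilt-target shift(tool): [ -1.8 -21.1  29. ] rv [-0.7  0.1 -0.4]
[[[-0.0, -0.05, 0.07], [-0.0, 0.0, -0.0]], [[-0.0, -0.05, 0.07], [-0.0, 0.0, -0.0]], [[-0.0, -0.05, 0.07], [-0.0, 0.0, -0.0]], [[-0.0, -0.05, 0.07], [-0.0, 0.0, -0.0]]]
```

Emit:
apply_moves([
  [[-0.01, -0.06, 0.07], [-0.001, 0, -0.001]],
  [[-0.01, -0.06, 0.07], [-0.001, 0, 0]],
  [[0, -0.05, 0.06], [0, 0, 0]],
  [[0, -0.04, 0.05], [0, 0, 0]],
  [[0, -0.01, 0.02], [0, 0, 0]],
  [[0, 0, 0], [0, 0, 0]],
])

```text
t: 55.65
eef_pos: [0.5744, -0.2352, 0.0255]
tcp_rot: [145.0, 0.1, -93.8]
wrist_force: [0.3, 0.5, 0.0]
finger_gap: 0.77
```

```bash
python3 - <<'E'
from h import *
plan([572.2,-235.5,27],tool(-93.8,-35),n=1)
E
```

```text
t55.65 [ 574.4 -235.2   25.5] [ 1.45e+02  1.00e-01 -9.38e+01] F [0.3 0.5 0. ] gap 0.770
d2.7 a0.1 n1 tilt-target shift(tool): [ 0.4  2.7 -0. ] rv [0.  0.1 0. ]
[[[0.0, 0.03, -0.0], [0.0, 0.0, 0.0]]]
```

Emit:
apply_moves([
  [[0, 0.02, 0], [0, 0, 0]],
  [[0, 0, 0], [0, 0, 0]],
  [[0, 0, 0], [0, 0, 0]],
  [[0, 0, 0], [0, 0, 0]],
  [[0, 0, 0], [0, 0, 0]],
  [[0, 0, 0], [0, 0, 0]],
], hand=40)

```text
t: 56.25
eef_pos: [0.5735, -0.2354, 0.0279]
tcp_rot: [145.2, 0.0, -93.8]
wrist_force: [-0.0, 0.1, -0.4]
finger_gap: 0.555
```

Emit:
apply_moves([
  [[0, 0.06, -0.08], [0, 0, 0]],
  [[0, 0.12, -0.16], [0, 0, 0]],
  [[0, 0.2, -0.3], [0, 0, 0]],
  [[0, 0.2, -0.3], [0, 0, 0]],
  [[0, 0.2, -0.3], [0, 0, 0]],
  [[0, 0.1, -0.16], [0, 0, 0]],
  [[0, 0, 0], [0, 0, 0]],
])

```text
t: 56.95
eef_pos: [0.5751, -0.2356, 0.1984]
tcp_rot: [145.3, -0.0, -93.9]
wrist_force: [0.7, -0.0, -0.9]
finger_gap: 0.552
```

```bash
python3 - <<'E'
from h import *
f=shot("top","t24",(200,60,500,300),2.4)
plan([500,-100,210],tool(-93.8,0),n=5)
E
```

```text
t57.00 [ 574.8 -235.5  197.3] [145.2   0.  -93.9] F [ 1.  -0.6 -0.7] gap 0.553
d155.3 a34.8 n5 tilt-target shift(tool): [-130.2   76.1   37.3] rv [34.8  0.  -0.1]
[[[-0.26, 0.15, 0.07], [0.019, 0.0, -0.0]], [[-0.26, 0.16, 0.06], [0.019, 0.0, -0.0]], [[-0.26, 0.17, 0.04], [0.019, 0.0, -0.0]], [[-0.26, 0.17, 0.02], [0.019, 0.0, -0.0]], [[-0.26, 0.17, -0.0], [0.019, 0.0, -0.0]]]
```

View pics/t24.png

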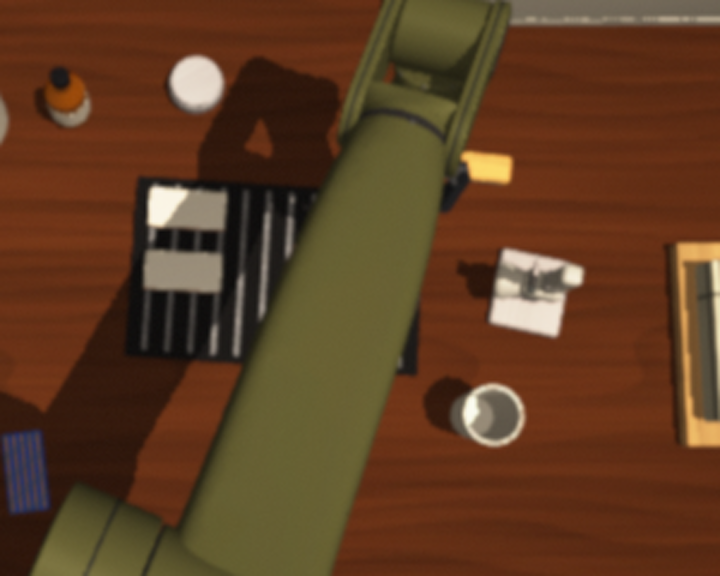

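The tile is in the hand and both flipped ones are undisturbed. Same reorientation again.

Emit:
apply_moves([
  [[-0.26, 0.15, 0.04], [0.02, 0, 0]],
  [[-0.26, 0.16, 0.03], [0.02, 0, 0]],
  [[-0.26, 0.17, 0], [0.02, 0, 0]],
  [[-0.26, 0.17, 0], [0.02, 0, 0]],
  [[-0.26, 0.17, -0.02], [0.018, 0, 0]],
  [[0, 0, -0.03], [0, 0, -0.023]],
  [[0, 0, -0.03], [0, 0, -0.023]],
  [[0, 0, -0.03], [0, 0, -0.023]],
  [[0, 0, 0], [0, 0, -0.023]],
  [[0, 0, 0], [0, 0, -0.023]],
  [[0, 0, 0], [0, 0, -0.023]],
  [[0, 0, 0], [0, 0, -0.023]],
])

```text
t: 58.2
eef_pos: [0.4861, -0.0907, 0.2026]
tcp_rot: [-179.7, 1.0, -33.9]
wrist_force: [1.0, 0.3, -1.3]
finger_gap: 0.553
```

```bash
python3 - <<'E'
from h import *
place([574.1,-235.4,27.9],-93.8,-34.8,[528.3,-232.6,11],-3.8,-84,175,85)
plan([470,-20,215],tool(-3.8,0),n=5)
E
```

```text
tcp [464.7   7.3  84.3] tile z-axis [-0.06 -0.87 -0.5 ] x [-0.03 -0.5   0.87] corners z [12.  7. 12.  7. 99. 94. 99. 94.] y [72. 64. 75. 67. 23. 14. 26. 17.]
t58.20 [486.1 -90.7 202.6] [-179.7    1.   -33.9] F [ 1.   0.3 -1.3] gap 0.553
d73.5 a30.2 n5 tilt-target shift(tool): [-53.  -49.7 -11.2] rv [ -0.6   0.9 -30.1]
[[[-0.11, -0.1, -0.02], [-0.0, 0.001, -0.017]], [[-0.09, -0.11, -0.02], [-0.0, 0.001, -0.017]], [[-0.08, -0.12, -0.02], [-0.0, 0.001, -0.017]], [[-0.07, -0.13, -0.02], [-0.0, 0.001, -0.017]], [[-0.06, -0.13, -0.02], [-0.0, 0.001, -0.017]]]
```

Emit:
apply_moves([
  [[-0.11, -0.1, -0.03], [0, 0.001, -0.019]],
  [[-0.09, -0.11, -0.03], [0, 0.001, -0.019]],
  [[-0.08, -0.12, -0.03], [0, 0.001, -0.018]],
  [[-0.07, -0.13, -0.03], [0, 0.001, -0.018]],
  [[-0.06, -0.1, 0], [0.022, 0, 0]],
  [[0, 0, 0], [0.022, 0, 0]],
  [[0, 0, 0], [0.022, 0, 0]],
  [[0, 0, 0], [0.022, 0, 0]],
  [[0, 0, 0], [0.022, 0, 0]],
  [[0, 0, 0], [0.022, 0, 0]],
  [[0, 0, 0], [0.022, 0, 0]],
  [[0, 0, 0], [0, 0, 0]],
])

```text
t: 59.4
eef_pos: [0.4546, -0.0161, 0.2001]
tcp_rot: [-121.7, 0.9, -5.8]
wrist_force: [-0.4, 0.0, -1.4]
finger_gap: 0.558
```

```bash
python3 - <<'E'
from h import *
plan([464.7,7,150],tool(-3.8,85),n=5)
print(np.round(bot.state()["q"],1))
E
```

```text
t59.40 [454.6 -16.1 200.1] [-121.7    0.9   -5.8] F [-0.4  0.  -1.4] gap 0.558
d56.1 a26.8 n5 tilt-target shift(tool): [ 8.5 29.9 46.7] rv [26.7 -1.6 -1.5]
[[[0.02, 0.06, 0.09], [0.015, -0.001, -0.001]], [[0.02, 0.07, 0.09], [0.015, -0.001, -0.001]], [[0.02, 0.08, 0.08], [0.015, -0.001, -0.001]], [[0.02, 0.08, 0.07], [0.015, -0.001, -0.001]], [[0.02, 0.09, 0.06], [0.015, -0.001, -0.001]]]
[-34.5  -2.7 122.3  48.2  95.8 -39.3]
```

Emit:
apply_moves([
  [[0.02, 0.06, 0.09], [0.015, -0.001, -0.001]],
  [[0.02, 0.07, 0.09], [0.015, -0.001, -0.001]],
  [[0.02, 0.08, 0.08], [0.015, -0.001, -0.001]],
  [[0.02, 0.08, 0.07], [0.015, -0.001, -0.001]],
  [[0.02, 0.09, 0.06], [0.015, -0.001, -0.001]],
  [[0, 0, 0], [0, 0, 0]],
])

```text
t: 60.0
eef_pos: [0.4655, 0.0085, 0.1476]
tcp_rot: [-94.7, -0.0, -3.2]
wrist_force: [-0.5, -0.2, -1.7]
finger_gap: 0.553
```

```bash
python3 - <<'E'
from h import *
plan([464.7,7,100],tool(-3.8,85),n=5)
print(np.round(bot.state()["q"],1))
shot("side","s25",(180,100,340,240),4)
shot("top","t25",(200,60,500,300),2.4)
E
```

```text
t60.00 [465.5   8.5 147.6] [-94.7  -0.   -3.2] F [-0.5 -0.2 -1.7] gap 0.553
d47.6 a0.7 n5 tilt-target shift(tool): [-0.7 47.5  2.5] rv [-0.3  0.6  0.1]
[[[-0.0, 0.1, 0.0], [-0.0, 0.0, 0.0]], [[-0.0, 0.1, 0.0], [-0.0, 0.0, 0.0]], [[-0.0, 0.1, 0.01], [-0.0, 0.0, 0.0]], [[-0.0, 0.1, 0.01], [-0.0, 0.0, 0.0]], [[-0.0, 0.1, 0.01], [-0.0, 0.0, 0.0]]]
[-34.6  17.4 120.9  62.4 106.5 -53.8]
```

View pics/s25.png

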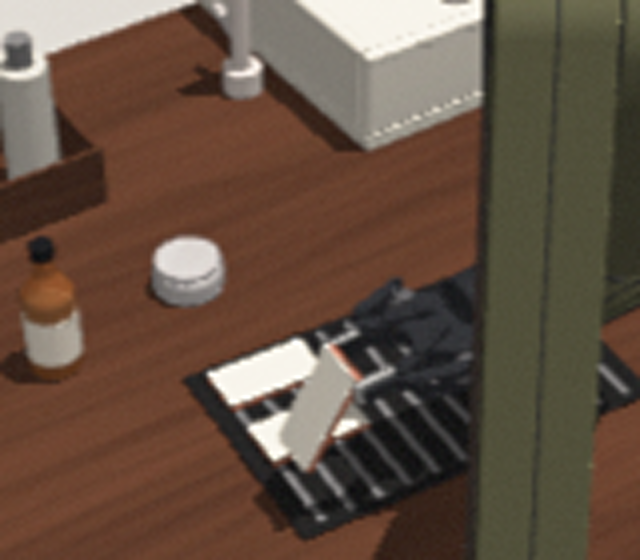

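View pics/t25.png

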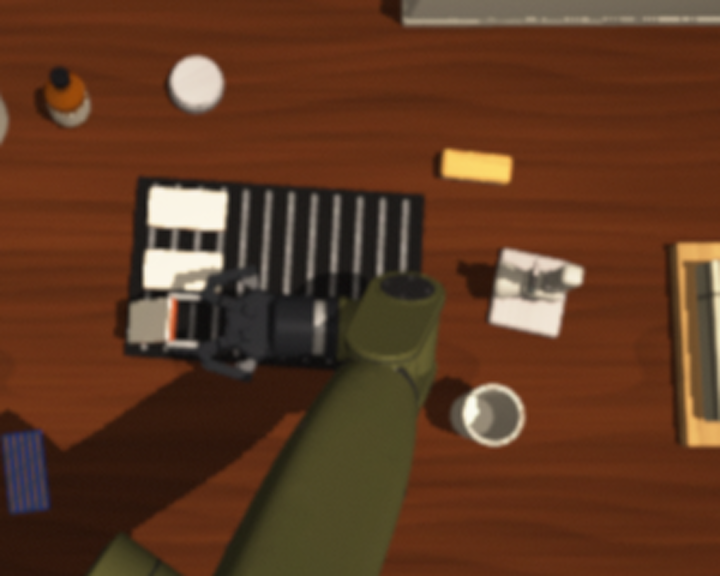

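The tile leans correctly at (320,405). I check the forearm's clearance to the tumbler before lowering.

```bash
python3 - <<'E'
from h import *
T=np.array([358.4,-367.9])
for u,v in((432,380),(410,405),(440,330),(415,440)):
    for z in(.12,.2):
        p=ray("top",(200+u/2.4,60+v/2.4),z)[:2]*1000;print(u,v,z,np.round(p),"clear",np.round(np.linalg.norm(p-T)-36))
E
```

```text
432 380 0.12 [ 397. -292.] clear 50.0
432 380 0.2 [ 393. -274.] clear 64.0
410 405 0.12 [ 367. -265.] clear 68.0
410 405 0.2 [ 365. -249.] clear 83.0
440 330 0.12 [ 457. -303.] clear 82.0
440 330 0.2 [ 449. -285.] clear 87.0
415 440 0.12 [ 326. -270.] clear 67.0
415 440 0.2 [ 327. -253.] clear 83.0
```

There is at least 50 mm of clearance, so I lower.

Emit:
apply_moves([
  [[0, 0.1, 0], [0, 0, 0]],
  [[0, 0.1, 0], [0, 0, 0]],
  [[0, 0.1, 0], [0, 0, 0]],
  [[0, 0.1, 0], [0, 0, 0]],
  [[0, 0.08, 0], [0, 0, 0]],
  [[0, 0, 0], [0, 0, 0]],
])

```text
t: 60.7
eef_pos: [0.469, 0.0013, 0.103]
tcp_rot: [-95.6, -1.0, -3.1]
wrist_force: [-0.8, 0.2, -1.1]
finger_gap: 0.554
```

```bash
python3 - <<'E'
from h import *
plan([464.7,7,83.5],tool(-3.8,85),n=4)
E
```

```text
t60.70 [469.    1.3 103. ] [-95.6  -1.   -3.1] F [-0.8  0.2 -1.1] gap 0.554
d20.8 a1.3 n4 tilt-target shift(tool): [-5.  18.8  7.3] rv [0.6 0.6 1. ]
[[[-0.01, 0.05, 0.02], [0.0, 0.0, 0.001]], [[-0.01, 0.05, 0.02], [0.0, 0.0, 0.001]], [[-0.01, 0.05, 0.02], [0.0, 0.0, 0.001]], [[-0.01, 0.05, 0.02], [0.0, 0.0, 0.001]]]
```

Emit:
apply_moves([
  [[-0.02, 0.05, 0.02], [0.001, 0.001, 0.001]],
  [[-0.02, 0.05, 0.02], [0.001, 0, 0.001]],
  [[-0.02, 0.05, 0.02], [0, 0, 0.001]],
  [[0, 0.03, 0.01], [0, 0, 0]],
  [[0, 0.01, 0], [0, 0, 0]],
  [[0, 0, 0], [0, 0, 0]],
])

```text
t: 61.3
eef_pos: [0.4631, 0.0073, 0.0819]
tcp_rot: [-94.7, 0.2, -3.6]
wrist_force: [-0.1, -0.5, -0.4]
finger_gap: 0.549
```

```bash
python3 - <<'E'
from h import *
plan([464.7,7,83.5],tool(-3.8,85),n=2)
shot("side","s26",(180,100,340,240),4)
E
```

```text
t61.30 [463.1   7.3  81.9] [-94.7   0.2  -3.6] F [-0.1 -0.5 -0.4] gap 0.549
d2.3 a0.4 n2 tilt-target shift(tool): [ 1.6 -1.5 -0.3] rv [-0.3  0.2 -0.2]
[[[0.01, -0.01, -0.0], [-0.0, 0.0, -0.0]], [[0.01, -0.01, -0.0], [-0.0, 0.0, -0.0]]]
```

View pics/s26.png

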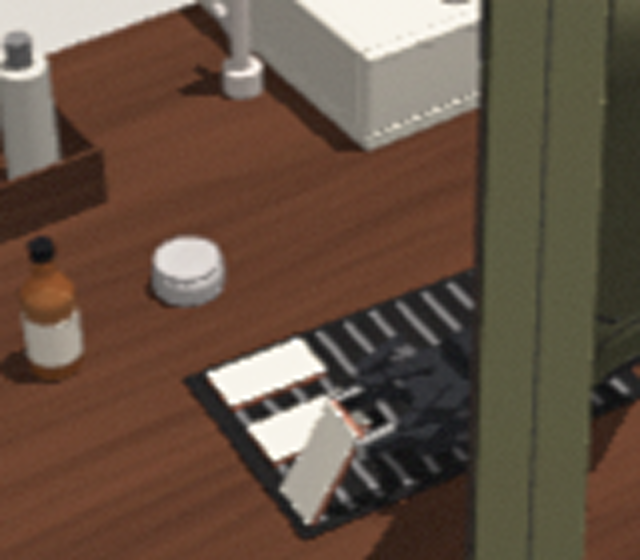

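The lower edge is on the mat at about (295,505). I release and rise.

Emit:
apply_moves([
  [[0, 0, 0], [0, 0, 0]],
  [[0, 0, 0], [0, 0, 0]],
  [[0, 0, 0], [0, 0, 0]],
  [[0, 0, 0], [0, 0, 0]],
  [[0, 0, 0], [0, 0, 0]],
  [[0, 0, 0], [0, 0, 0]],
], hand=62)

```text
t: 61.95
eef_pos: [0.4637, 0.007, 0.083]
tcp_rot: [-94.8, 0.0, -3.6]
wrist_force: [-0.2, 0.0, 0.0]
finger_gap: 0.728
```

Emit:
apply_moves([
  [[0, -0.3, 0], [0, 0, 0]],
  [[0, -0.4, 0], [0, 0, 0]],
  [[0, -0.4, 0], [0, 0, 0]],
  [[0, -0.3, 0], [-0.01, 0, 0]],
  [[0, 0, 0], [-0.022, 0, 0]],
  [[0, 0, 0], [-0.022, 0, 0]],
  [[0, 0, 0], [-0.022, 0, 0]],
  [[0, 0, 0], [-0.022, 0, 0]],
  [[0, 0, 0], [-0.022, 0, 0]],
  [[0, 0, 0], [-0.022, 0, 0]],
  [[0, 0, 0], [-0.022, 0, 0]],
  [[0, 0, 0], [-0.022, 0, 0]],
])

```text
t: 63.15
eef_pos: [0.4634, 0.0161, 0.228]
tcp_rot: [-164.0, 0.1, -4.1]
wrist_force: [-0.0, 0.4, -0.5]
finger_gap: 0.723
```

```bash
python3 - <<'E'
from h import *
shot("side","s27",(180,100,340,240),4)
plan([470,-100,240],tool(-4,0),n=4)
E
```

```text
t63.20 [464.1  18.  229.8] [-1.642e+02 -1.000e-01 -4.000e+00] F [0.1 1.8 2.2] gap 0.731
d118.6 a15.8 n4 tilt-target shift(tool): [ 14.1 110.1 -41.8] rv [-15.8  -0.1   0.1]
[[[0.04, 0.28, -0.1], [-0.011, -0.0, 0.0]], [[0.04, 0.28, -0.09], [-0.011, -0.0, 0.0]], [[0.04, 0.29, -0.07], [-0.011, -0.0, 0.0]], [[0.04, 0.29, -0.05], [-0.011, -0.0, 0.0]]]
```

View pics/s27.png

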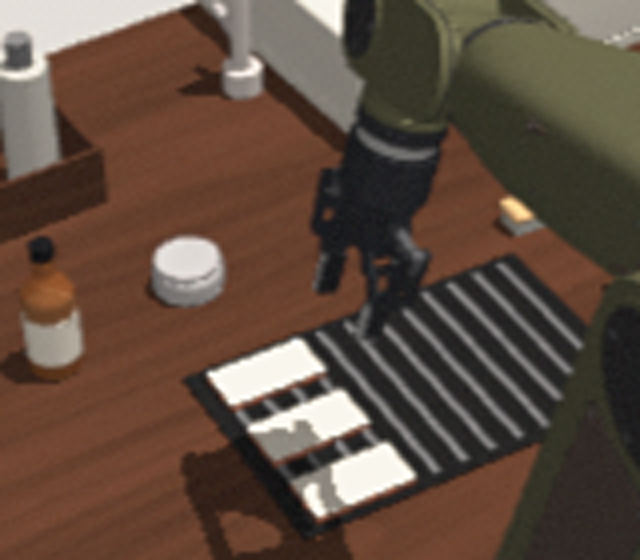

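All three tiles lie flat, white glaze up, at (265,372), (310,425) and (358,480). Back to the sprayer.

Emit:
apply_moves([
  [[0.02, 0.2, -0.12], [-0.022, 0, 0]],
  [[0.02, 0.2, -0.09], [-0.022, 0, 0]],
  [[0, 0.2, -0.05], [0, 0, 0.022]],
  [[0.03, 0.2, -0.05], [0, 0, 0.022]],
  [[0.06, 0.2, -0.05], [0, 0, 0.022]],
  [[0.09, 0.2, -0.03], [0, 0, 0.022]],
  [[0.12, 0.18, -0.03], [0, 0, 0.022]],
  [[0.15, 0.16, -0.03], [0, 0, 0.022]],
  [[0.17, 0.14, -0.03], [0, 0, 0.022]],
  [[0.19, 0.1, -0.03], [0, 0, 0.022]],
  [[0.2, 0.06, -0.03], [0, 0, 0.022]],
  [[0.2, 0.03, -0.03], [0, 0, 0.022]],
], hand=85)

```text
t: 64.4
eef_pos: [0.455, -0.2395, 0.2727]
tcp_rot: [179.5, 1.0, -85.7]
wrist_force: [0.2, -0.7, -0.4]
finger_gap: 0.993
```

```bash
python3 - <<'E'
from h import *
plan([517,-420,245],tool(-101.75),n=8)
f=bot.grab_frame("top");mattiles(f,False)
E
```

```text
t64.40 [ 455.  -239.5  272.7] [179.5   1.  -85.7] F [ 0.2 -0.7 -0.4] gap 0.993
d192.8 a16.1 n8 tilt-target shift(tool): [185.1 -48.6  23.8] rv [ 0.7  1.  16. ]
[[[0.23, -0.06, 0.03], [0.0, 0.0, 0.006]], [[0.23, -0.07, 0.03], [0.0, 0.0, 0.006]], [[0.23, -0.08, 0.03], [0.0, 0.0, 0.006]], [[0.22, -0.08, 0.03], [0.0, 0.0, 0.006]], [[0.22, -0.09, 0.03], [0.0, 0.0, 0.006]], [[0.22, -0.1, 0.03], [0.0, 0.0, 0.006]], [[0.21, -0.11, 0.03], [0.0, 0.0, 0.006]], [[0.21, -0.11, 0.03], [0.0, 0.0, 0.006]]]
tile [466.   10.2 102.6  53.  -90. ] mat [-83.1 119.9]
tile [544.4   8.6 100.1  53.7  90. ] mat [ -4.8 123.6]
tile [627.    0.8 103.9  54.4  89.9] mat [ 78.2 121.2]
```

All three tiles sit well inside the mat limits, at mat x −83, −5 and 78 and y about 122.

Emit:
apply_moves([
  [[0.23, -0.06, 0], [0, 0, 0.006]],
  [[0.23, -0.07, 0], [0, 0, 0.006]],
  [[0.23, -0.08, 0], [0, 0, 0.006]],
  [[0.22, -0.08, 0], [0, 0, 0.006]],
  [[0.22, -0.09, 0], [0, 0, 0.006]],
  [[0.22, -0.1, 0], [0, 0, 0.006]],
  [[0.21, -0.11, 0], [0, 0, 0.006]],
  [[0.21, -0.11, 0], [0, 0, 0.005]],
  [[0, 0, 0], [0, 0, 0]],
])

```text
t: 65.35
eef_pos: [0.5119, -0.4276, 0.2598]
tcp_rot: [178.7, 2.1, -103.0]
wrist_force: [0.9, 0.3, -0.4]
finger_gap: 0.997
```

```bash
python3 - <<'E'
from h import *
plan([517.5,-438,230],tool(-101.75),n=3)
E
```

```text
t65.35 [ 511.9 -427.6  259.8] [ 178.7    2.1 -103. ] F [ 0.9  0.3 -0.4] gap 0.997
d32.0 a2.8 n3 tilt-target shift(tool): [10.  -8.4 29.2] rv [ 1.3  2.1 -1.3]
[[[0.03, -0.03, 0.1], [0.001, 0.002, -0.001]], [[0.03, -0.03, 0.1], [0.001, 0.002, -0.001]], [[0.03, -0.03, 0.1], [0.001, 0.002, -0.001]]]
```

Emit:
apply_moves([
  [[0.04, -0.04, 0.05], [0.001, 0.002, -0.001]],
  [[0.03, -0.03, 0.1], [0.001, 0.002, -0.001]],
  [[0.03, -0.03, 0.1], [0.001, 0.001, -0.001]],
  [[0, 0, 0], [0, 0, 0]],
])

```text
t: 65.75
eef_pos: [0.5187, -0.4371, 0.2299]
tcp_rot: [179.7, 0.5, -101.6]
wrist_force: [-0.4, -0.2, -0.2]
finger_gap: 0.997
```

```bash
python3 - <<'E'
from h import *
plan([517.5,-438,158],tool(-101.75),n=4)
E
```

```text
t65.75 [ 518.7 -437.1  229.9] [ 179.7    0.5 -101.6] F [-0.4 -0.2 -0.2] gap 0.997
d71.9 a0.6 n4 tilt-target shift(tool): [ 1.8  0.6 71.9] rv [0.3 0.5 0.1]
[[[0.0, 0.0, 0.18], [0.0, 0.0, 0.0]], [[0.0, 0.0, 0.18], [0.0, 0.0, 0.0]], [[0.0, 0.0, 0.18], [0.0, 0.0, 0.0]], [[0.0, 0.0, 0.18], [0.0, 0.0, 0.0]]]
```

Emit:
apply_moves([
  [[0.01, 0, 0.18], [0, 0.001, 0]],
  [[0.01, 0, 0.18], [0, 0, 0]],
  [[0, 0, 0.18], [0, 0, 0]],
  [[0, 0, 0.16], [0, 0, 0]],
  [[0, 0, 0.04], [0, 0, 0]],
  [[0, 0, 0], [0, 0, 0]],
])

```text
t: 66.35
eef_pos: [0.518, -0.4362, 0.1514]
tcp_rot: [179.7, 0.2, -101.4]
wrist_force: [0.1, -0.1, 0.2]
finger_gap: 0.991
```

```bash
python3 - <<'E'
from h import *
plan([517.5,-438,158],tool(-101.75),n=2)
shot("side","s28",(300,60,440,200),4.2)
E
```

```text
t66.35 [ 518.  -436.2  151.4] [ 179.7    0.2 -101.4] F [ 0.1 -0.1  0.2] gap 0.991
d6.8 a0.5 n2 tilt-target shift(tool): [ 1.8  0.2 -6.6] rv [0.3 0.2 0.3]
[[[0.01, 0.0, -0.03], [0.0, 0.0, 0.0]], [[0.01, 0.0, -0.03], [0.0, 0.0, 0.0]]]
```

View pics/s28.png

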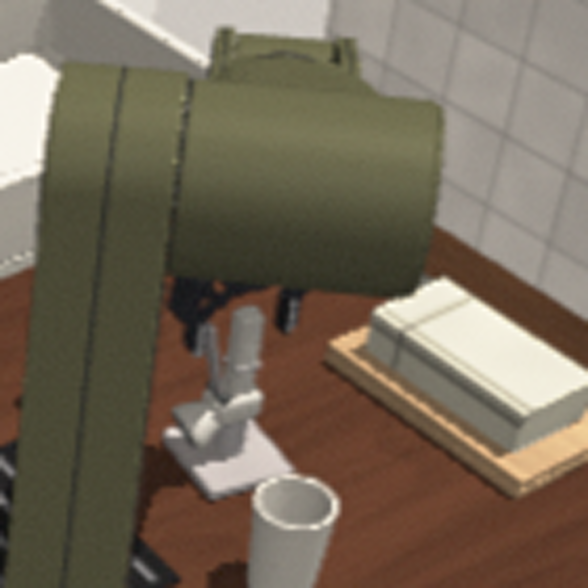

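The jaws straddle the grip and trigger. I centre a little and squeeze, holding longer in case the grip slackens.

Emit:
apply_moves([
  [[0.02, 0, -0.05], [0, 0, 0]],
  [[0, 0, -0.02], [0, 0, 0]],
  [[0, 0, 0], [0, 0, 0]],
])

```text
t: 66.7
eef_pos: [0.5187, -0.4396, 0.1622]
tcp_rot: [179.9, 0.1, -101.4]
wrist_force: [-0.8, 0.0, -0.1]
finger_gap: 0.993
```

Emit:
apply_moves([
  [[0, 0, 0], [0, 0, 0]],
  [[0, 0, 0], [0, 0, 0]],
  [[0, 0, 0], [0, 0, 0]],
  [[0, 0, 0], [0, 0, 0]],
  [[0, 0, 0], [0, 0, 0]],
  [[0, 0, 0], [0, 0, 0]],
  [[0, 0, 0], [0, 0, 0]],
  [[0, 0, 0], [0, 0, 0]],
  [[0, 0, 0], [0, 0, 0]],
  [[0, 0, 0], [0, 0, 0]],
], hand=25)

```text
t: 67.7
eef_pos: [0.5204, -0.4396, 0.167]
tcp_rot: [-179.8, 0.2, -101.7]
wrist_force: [1.2, -2.3, 0.9]
finger_gap: 0.38
```

Emit:
apply_moves([
  [[0, 0, 0], [0, 0, 0]],
  [[0, 0, 0], [0, 0, 0]],
  [[0, 0, 0], [0, 0, 0]],
  [[0, 0, 0], [0, 0, 0]],
  [[0, 0, 0], [0, 0, 0]],
  [[0, 0, 0], [0, 0, 0]],
  [[0, 0, 0], [0, 0, 0]],
  [[0, 0, 0], [0, 0, 0]],
  [[0, 0, 0], [0, 0, 0]],
  [[0, 0, 0], [0, 0, 0]],
  [[0, 0, 0], [0, 0, 0]],
  [[0, 0, 0], [0, 0, 0]],
])

```text
t: 68.9
eef_pos: [0.5204, -0.4396, 0.167]
tcp_rot: [-179.8, 0.2, -101.7]
wrist_force: [-0.2, -1.0, 0.0]
finger_gap: 0.38
```

Emit:
apply_moves([
  [[0, 0, 0], [0, 0, 0]],
  [[0, 0, 0], [0, 0, 0]],
  [[0, 0, 0], [0, 0, 0]],
  [[0, 0, 0], [0, 0, 0]],
  [[0, 0, 0], [0, 0, 0]],
  [[0, 0, 0], [0, 0, 0]],
  [[0, 0, 0], [0, 0, 0]],
  [[0, 0, 0], [0, 0, 0]],
  [[0, 0, 0], [0, 0, 0]],
  [[0, 0, 0], [0, 0, 0]],
  [[0, 0, 0], [0, 0, 0]],
  [[0, 0, 0], [0, 0, 0]],
])

```text
t: 70.1
eef_pos: [0.5204, -0.4396, 0.167]
tcp_rot: [-179.8, 0.2, -101.7]
wrist_force: [-0.6, -2.1, 1.6]
finger_gap: 0.379
```

Emit:
apply_moves([
  [[0, 0, 0], [0, 0, 0]],
  [[0, 0, 0], [0, 0, 0]],
  [[0, 0, 0], [0, 0, 0]],
  [[0, 0, 0], [0, 0, 0]],
  [[0, 0, 0], [0, 0, 0]],
  [[0, 0, 0], [0, 0, 0]],
  [[0, 0, 0], [0, 0, 0]],
  [[0, 0, 0], [0, 0, 0]],
  [[0, 0, 0], [0, 0, 0]],
  [[0, 0, 0], [0, 0, 0]],
  [[0, 0, 0], [0, 0, 0]],
  [[0, 0, 0], [0, 0, 0]],
])

```text
t: 71.3
eef_pos: [0.5204, -0.4396, 0.167]
tcp_rot: [-179.8, 0.2, -101.7]
wrist_force: [0.4, -0.7, 0.8]
finger_gap: 0.377
```

```bash
python3 - <<'E'
from h import *
st()
f=bot.grab_frame("top");mattiles(f,False);mattiles(f)
shot("side","s29",(300,60,440,200),4.2)
E
```

```text
t71.30 [ 520.4 -439.6  167. ] [-179.8    0.2 -101.7] F [ 0.4 -0.7  0.8] gap 0.377
tile [463.4  10.8 103.8  54.3  86.6] mat [-85.8 120.4]
tile [544.4   7.  103.2  53.7  90. ] mat [ -4.7 122. ]
tile [627.    0.8 103.9  54.4  89.9] mat [ 78.2 121.2]
```

View pics/s29.png

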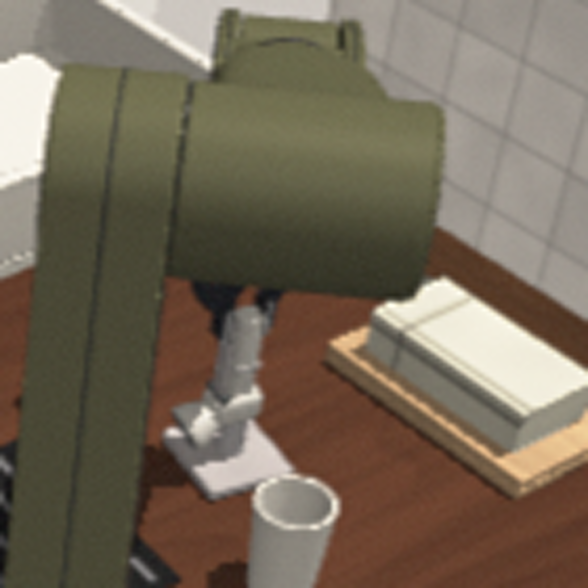

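The trigger is in, at the same gap as the first squeeze. One unseen slackening could have broken the hold, so I extend it.

Emit:
apply_moves([
  [[0, 0, 0], [0, 0, 0]],
  [[0, 0, 0], [0, 0, 0]],
  [[0, 0, 0], [0, 0, 0]],
  [[0, 0, 0], [0, 0, 0]],
  [[0, 0, 0], [0, 0, 0]],
  [[0, 0, 0], [0, 0, 0]],
  [[0, 0, 0], [0, 0, 0]],
  [[0, 0, 0], [0, 0, 0]],
  [[0, 0, 0], [0, 0, 0]],
  [[0, 0, 0], [0, 0, 0]],
  [[0, 0, 0], [0, 0, 0]],
  [[0, 0, 0], [0, 0, 0]],
])

```text
t: 72.6
eef_pos: [0.5204, -0.4396, 0.167]
tcp_rot: [-179.8, 0.2, -101.7]
wrist_force: [0.9, -2.1, 0.8]
finger_gap: 0.379
```

Emit:
apply_moves([
  [[0, 0, 0], [0, 0, 0]],
  [[0, 0, 0], [0, 0, 0]],
  [[0, 0, 0], [0, 0, 0]],
  [[0, 0, 0], [0, 0, 0]],
  [[0, 0, 0], [0, 0, 0]],
  [[0, 0, 0], [0, 0, 0]],
  [[0, 0, 0], [0, 0, 0]],
  [[0, 0, 0], [0, 0, 0]],
  [[0, 0, 0], [0, 0, 0]],
  [[0, 0, 0], [0, 0, 0]],
  [[0, 0, 0], [0, 0, 0]],
  [[0, 0, 0], [0, 0, 0]],
])

```text
t: 73.8
eef_pos: [0.5204, -0.4396, 0.167]
tcp_rot: [-179.8, 0.2, -101.7]
wrist_force: [0.2, -1.1, 1.3]
finger_gap: 0.383
```

Emit:
apply_moves([
  [[0, 0, 0], [0, 0, 0]],
  [[0, 0, 0], [0, 0, 0]],
  [[0, 0, 0], [0, 0, 0]],
  [[0, 0, 0], [0, 0, 0]],
  [[0, 0, 0], [0, 0, 0]],
  [[0, 0, 0], [0, 0, 0]],
  [[0, 0, -0.1], [0, 0, 0]],
  [[0, 0, -0.3], [0, 0, 0]],
  [[0, 0, -0.4], [0, 0, 0]],
  [[0, 0, -0.3], [0, 0, 0]],
  [[0, 0, 0], [0, 0, 0]],
], hand=85)

```text
t: 74.9
eef_pos: [0.5194, -0.4395, 0.2816]
tcp_rot: [-180.0, 0.0, -101.4]
wrist_force: [-0.0, -0.6, 1.0]
finger_gap: 0.993
```

```bash
python3 - <<'E'
from h import *
st()
f=shot("top","t30");mattiles(f,False);mattiles(f)
shot("side","s30")
E
```

```text
t74.90 [ 519.4 -439.5  281.6] [-180.     0.  -101.4] F [-0.  -0.6  1. ] gap 0.993
tile [463.4  10.8 103.8  54.3  86.6] mat [-85.8 120.4]
tile [544.4   7.  103.2  53.7  90. ] mat [ -4.7 122. ]
tile [627.    0.8 103.9  54.4  89.9] mat [ 78.2 121.2]
```

View pics/s30.png

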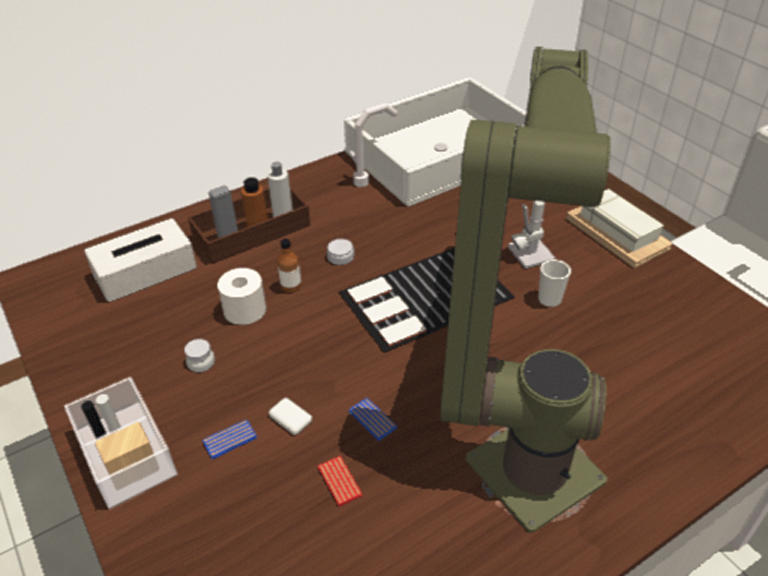

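View pics/t30.png

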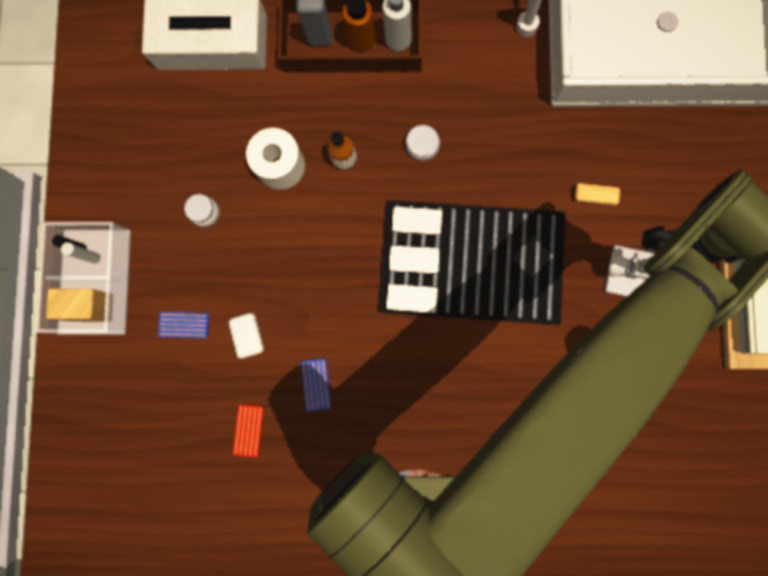

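The three white tiles lie on the mat at (415,220), (413,260) and (411,298) in the top view. The trigger is released, and everything else stands where it began. I hand in.

Emit:
apply_moves([
  [[0, 0, 0], [0, 0, 0]],
  [[0, 0, 0], [0, 0, 0]],
  [[0, 0, 0], [0, 0, 0]],
  [[0, 0, 0], [0, 0, 0]],
])

```text
t: 75.4
eef_pos: [0.5164, -0.4368, 0.2698]
tcp_rot: [179.2, 0.5, -101.4]
wrist_force: [0.4, 0.2, -0.1]
finger_gap: 0.996
```

```bash
python3 - <<'E'
from bench import bot
print(bot.job_done())
E
```

```text
the job is handed in; nothing more can be done
None
```

I laid all three tiles on the mat back up, squeezed and released the trigger, turned each tile over, squeezed and released again, and handed in at about 75 s. No verdict was reported.

- **Trigger:** I held the squeeze about 4 s the first time and about 6 s the second. The finger gap read 32.6 mm in both. With the same 2.4 mm offset the tiles showed, that matches the 35 mm of a fully squeezed trigger. I read the gap only at intervals of about 1.2 s, so a very brief slackening between readings would not show.
- **Flipping:** I gripped each tile by its outer end, turned it past vertical, set its lower edge on the mat and let it tip over. My first plan, with the tool pointing away from the robot, hit a joint limit, so I did the turn with the tool pointing sideways.
- **Tile knocked aside:** The left tile was nudged about 30 mm after I placed it. It was still within limits, so I left it.
- **Last checks:** All three tiles lie flat and separate with the white glaze up, at mat x of about −86, −5 and 78 mm and y of about 121 mm. The trigger is released, nothing else looks moved in the pictures, and the gripper is clear of everything. No check failed.

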